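Squeeze-test rubber buffers, rack four soft ones in a row, bin the rest

TASK

Squeeze the shaker's rubber buffers between their two steel plates to find those whose rubber still gives, and fill the rail's four marked bays with soft ones: a neat side-by-side row, one in the middle of each bay, pinched short so that it sits right down on the floor of the channel with its plates against the two lips. Lay all the others, hard or spare, flat in the grey scrap bin and then shut its red lid fully. Do not disturb the petri dishes, timer and forceps.

Things in the scene. Friction and masses are not known exactly. Their poses are not given: they have to be found in the camera images.
- buffer_1: rubber buffer, all look alike (None if absent): square steel plates 46x46x5 mm at both ends of a black rubber core, 44 mm long in all, 0.11 kg. Origin at its centre, own x the long axis through both plates (level at the start, either way round is the same). Squeezed along x by 20 N or more a soft one shortens 9 mm, to about 35, and springs back; a hard one less than 1 mm
- buffer_2: rubber buffer, all look alike (None if absent): square steel plates 46x46x5 mm at both ends of a black rubber core, 44 mm long in all, 0.11 kg. Origin at its centre, own x the long axis through both plates (level at the start, either way round is the same). Squeezed along x by 20 N or more a soft one shortens 9 mm, to about 35, and springs back; a hard one less than 1 mm
- buffer_3: rubber buffer, all look alike (None if absent): square steel plates 46x46x5 mm at both ends of a black rubber core, 44 mm long in all, 0.11 kg. Origin at its centre, own x the long axis through both plates (level at the start, either way round is the same). Squeezed along x by 20 N or more a soft one shortens 9 mm, to about 35, and springs back; a hard one less than 1 mm
- buffer_4: rubber buffer, all look alike (None if absent): square steel plates 46x46x5 mm at both ends of a black rubber core, 44 mm long in all, 0.11 kg. Origin at its centre, own x the long axis through both plates (level at the start, either way round is the same). Squeezed along x by 20 N or more a soft one shortens 9 mm, to about 35, and springs back; a hard one less than 1 mm
- buffer_5: rubber buffer, all look alike (None if absent): square steel plates 46x46x5 mm at both ends of a black rubber core, 44 mm long in all, 0.11 kg. Origin at its centre, own x the long axis through both plates (level at the start, either way round is the same). Squeezed along x by 20 N or more a soft one shortens 9 mm, to about 35, and springs back; a hard one less than 1 mm
- buffer_6: rubber buffer, all look alike (None if absent): square steel plates 46x46x5 mm at both ends of a black rubber core, 44 mm long in all, 0.11 kg. Origin at its centre, own x the long axis through both plates (level at the start, either way round is the same). Squeezed along x by 20 N or more a soft one shortens 9 mm, to about 35, and springs back; a hard one less than 1 mm
- buffer_7: rubber buffer, all look alike (None if absent): square steel plates 46x46x5 mm at both ends of a black rubber core, 44 mm long in all, 0.11 kg. Origin at its centre, own x the long axis through both plates (level at the start, either way round is the same). Squeezed along x by 20 N or more a soft one shortens 9 mm, to about 35, and springs back; a hard one less than 1 mm
- buffer_8: rubber buffer, all look alike (None if absent): square steel plates 46x46x5 mm at both ends of a black rubber core, 44 mm long in all, 0.11 kg. Origin at its centre, own x the long axis through both plates (level at the start, either way round is the same). Squeezed along x by 20 N or more a soft one shortens 9 mm, to about 35, and springs back; a hard one less than 1 mm
- rail: fixed storage rail: grey base 70 (own x) x 250 (own y) x 6 mm, origin at the centre of its underside; on it two aluminium lips 15 mm high, 6 mm thick, run along y and leave a channel 39.5 mm wide, open at the top and ends. Squeezed soft buffers go in between the lips and then press against them. Yellow lines mark four bays, 56 mm each
- bay_1 (a point): where the centre of a seated buffer belongs in bay 1, 23 mm above the channel's floor (29 mm above the worktop); axes as the rail's; bay 1 is at the rail's +y end
- bay_2 (a point): where the centre of a seated buffer belongs in bay 2, 23 mm above the channel's floor (29 mm above the worktop); axes as the rail's; bay 1 is at the rail's +y end
- bay_3 (a point): where the centre of a seated buffer belongs in bay 3, 23 mm above the channel's floor (29 mm above the worktop); axes as the rail's; bay 1 is at the rail's +y end
- bay_4 (a point): where the centre of a seated buffer belongs in bay 4, 23 mm above the channel's floor (29 mm above the worktop); axes as the rail's; bay 1 is at the rail's +y end
- scrap_bin: fixed grey open box, 140 (own x) x 250 (own y) x 75 mm high outside, walls 4 mm, origin at the centre of its underside; the red lid is hinged on its +x (far) top rim
- scrap_bin_in (a point): centre of the bin's inner floor; axes as the bin's
- bin_lid (a joint): lid angle in rad: 0 shut, grows as the lid opens upward and away; at the start it stands open at 1.55 to 1.8. Stiff hinge: the lid stays wherever it is left, and can be pushed shut with closed fingers
- bin_lid_hinge (a point): middle of the lid's hinge line, which runs along the bin's own y at the far rim; the lid is a flat red panel 6 mm thick that reaches about 140 mm from here, as wide as the bin
- bin_lid_handle (a point): grip point of the black knob on the lid's outer face, near the free edge, midway across, 35 mm out; with the lid open the knob points away from the robot
- bench_timer: white bench timer 62 x 66 x 18 mm; origin at the centre of its underside; a bystander to leave alone
- petri_a: petri dish 61 mm across, 13 mm high; origin at the centre of its underside; a bystander to leave alone
- petri_b: petri dish 61 mm across, 13 mm high; origin at the centre of its underside; a bystander to leave alone
- forceps: steel forceps 130 mm long, lying flat; origin at the centre of its underside; a bystander to leave alone
There are look-alikes about, which are no part of the job. What is shaped like the buffer_3 but blue or pink is not meant.

How it is judged:
At the end, for the whole second after the job is handed in: Each bay holds one buffer whose centre is within 10 mm of the bay's point (so seated on the channel floor), long axis within 0.15 rad of the rail's x; every other buffer lies in the bin, centre under 60 mm above its floor; all at rest; lid under 0.08 rad ((((distance between buffer_1 and bay_1 below 0.01 m or distance between buffer_1 and bay_2 below 0.01 m or distance between buffer_1 and bay_3 below 0.01 m or distance between buffer_1 and bay_4 below 0.01 m) and angle between the x axis of buffer_1 and the x axis of rail, either way round below 0.15 rad) or (x of buffer_1 in the frame of scrap_bin_in between -0.066 and 0.066 m and y of buffer_1 in the frame of scrap_bin_in between -0.121 and 0.121 m and z of buffer_1 in the frame of scrap_bin_in between 0 and 0.06 m)) and (((distance between buffer_2 and bay_1 below 0.01 m or distance between buffer_2 and bay_2 below 0.01 m or distance between buffer_2 and bay_3 below 0.01 m or distance between buffer_2 and bay_4 below 0.01 m) and angle between the x axis of buffer_2 and the x axis of rail, either way round below 0.15 rad) or (x of buffer_2 in the frame of scrap_bin_in between -0.066 and 0.066 m and y of buffer_2 in the frame of scrap_bin_in between -0.121 and 0.121 m and z of buffer_2 in the frame of scrap_bin_in between 0 and 0.06 m)) and (((distance between buffer_3 and bay_1 below 0.01 m or distance between buffer_3 and bay_2 below 0.01 m or distance between buffer_3 and bay_3 below 0.01 m or distance between buffer_3 and bay_4 below 0.01 m) and angle between the x axis of buffer_3 and the x axis of rail, either way round below 0.15 rad) or (x of buffer_3 in the frame of scrap_bin_in between -0.066 and 0.066 m and y of buffer_3 in the frame of scrap_bin_in between -0.121 and 0.121 m and z of buffer_3 in the frame of scrap_bin_in between 0 and 0.06 m)) and (((distance between buffer_4 and bay_1 below 0.01 m or distance between buffer_4 and bay_2 below 0.01 m or distance between buffer_4 and bay_3 below 0.01 m or distance between buffer_4 and bay_4 below 0.01 m) and angle between the x axis of buffer_4 and the x axis of rail, either way round below 0.15 rad) or (x of buffer_4 in the frame of scrap_bin_in between -0.066 and 0.066 m and y of buffer_4 in the frame of scrap_bin_in between -0.121 and 0.121 m and z of buffer_4 in the frame of scrap_bin_in between 0 and 0.06 m)) and (((distance between buffer_5 and bay_1 below 0.01 m or distance between buffer_5 and bay_2 below 0.01 m or distance between buffer_5 and bay_3 below 0.01 m or distance between buffer_5 and bay_4 below 0.01 m) and angle between the x axis of buffer_5 and the x axis of rail, either way round below 0.15 rad) or (x of buffer_5 in the frame of scrap_bin_in between -0.066 and 0.066 m and y of buffer_5 in the frame of scrap_bin_in between -0.121 and 0.121 m and z of buffer_5 in the frame of scrap_bin_in between 0 and 0.06 m)) and (((distance between buffer_6 and bay_1 below 0.01 m or distance between buffer_6 and bay_2 below 0.01 m or distance between buffer_6 and bay_3 below 0.01 m or distance between buffer_6 and bay_4 below 0.01 m) and angle between the x axis of buffer_6 and the x axis of rail, either way round below 0.15 rad) or (x of buffer_6 in the frame of scrap_bin_in between -0.066 and 0.066 m and y of buffer_6 in the frame of scrap_bin_in between -0.121 and 0.121 m and z of buffer_6 in the frame of scrap_bin_in between 0 and 0.06 m)) and (((distance between buffer_7 and bay_1 below 0.01 m or distance between buffer_7 and bay_2 below 0.01 m or distance between buffer_7 and bay_3 below 0.01 m or distance between buffer_7 and bay_4 below 0.01 m) and angle between the x axis of buffer_7 and the x axis of rail, either way round below 0.15 rad) or (x of buffer_7 in the frame of scrap_bin_in between -0.066 and 0.066 m and y of buffer_7 in the frame of scrap_bin_in between -0.121 and 0.121 m and z of buffer_7 in the frame of scrap_bin_in between 0 and 0.06 m)) and (((distance between buffer_8 and bay_1 below 0.01 m or distance between buffer_8 and bay_2 below 0.01 m or distance between buffer_8 and bay_3 below 0.01 m or distance between buffer_8 and bay_4 below 0.01 m) and angle between the x axis of buffer_8 and the x axis of rail, either way round below 0.15 rad) or (x of buffer_8 in the frame of scrap_bin_in between -0.066 and 0.066 m and y of buffer_8 in the frame of scrap_bin_in between -0.121 and 0.121 m and z of buffer_8 in the frame of scrap_bin_in between 0 and 0.06 m)) and distance between any of buffer_1, buffer_2, buffer_3, buffer_4, buffer_5, buffer_6, buffer_7, buffer_8 and bay_1 below 0.01 m and distance between any of buffer_1, buffer_2, buffer_3, buffer_4, buffer_5, buffer_6, buffer_7, buffer_8 and bay_2 below 0.01 m and distance between any of buffer_1, buffer_2, buffer_3, buffer_4, buffer_5, buffer_6, buffer_7, buffer_8 and bay_3 below 0.01 m and distance between any of buffer_1, buffer_2, buffer_3, buffer_4, buffer_5, buffer_6, buffer_7, buffer_8 and bay_4 below 0.01 m and linear speed of each of buffer_1, buffer_2, buffer_3, buffer_4, buffer_5, buffer_6, buffer_7, buffer_8 below 0.02 m/s and value of joint bin_lid below 0.08 rad); the robot touches nothing.
It fails at once if a petri dish, the timer or the forceps is shifted more than 3 cm (distance of any of bench_timer, petri_a, petri_b, forceps from where it was at the start of the episode above 0.03 m).
Of buffer_5, buffer_7, buffer_8 only 1 to 3 are there at a start; the rules pass over those that are not, and their reading is None.
At some moment in a run one of buffer_1, buffer_2, buffer_3, buffer_4, buffer_5, buffer_6, buffer_7, buffer_8 may be knocked a few centimetres aside while the robot is not near it.
It also fails if it takes over 210 s, if anything falls off the work surface, if the arm or the gripper's body presses on something with over 40 N, if the wrist force passes 120 N, or if a joint passes its speed limit or range.

ROBOT

A 6-joint arm with a two-finger parallel gripper is mounted at the origin on a cart in front of the work surface, level with it; the furniture and walls round the work are solid. World frame = base frame: x ahead of the robot, y to its left, z up, the work surface at z = 0. Lengths are in m, angles in rad, forces in N, time in s.
With the tool pointing down it reaches from about 0.25 to 0.775 m from the base axis. Payload 4 kg.
Tool frame: the origin (TCP) lies at the very end of the fingers, on their centre line; the grasp point (between the pads) lies behind it (env.grasp_offset is the z of the grasp point in the tool frame, in m); z points along the fingers, y is the direction in which the jaws open and shut (so a half turn about z gives the same grasp; the last joint's range is limited). The gripper opens to 85 mm and grips with 20 to 120 N. Pads are 22 mm wide; open, the fingers measure 114 mm over their backs; the gripper's body (76 mm by 85 mm) begins 54 mm behind the grasp point. The pads swing forward as they close: fully open they stand 13 mm farther back than shut.
Start: joints at [-1.353, 0.087, 1.371, -0, 1.684, -0.103], TCP at [0.173, -0.522, 0.192] pointing down, gripper open.
Joint ranges: [-3.1, 3.1], [-0.76, 2.03], [0.27, 2.55], [-1.08, 4.22], [0.17, 2.65], [-2.57, 2.57]. Speed limits (rad/s): [2.79, 2.79, 3.14, 3.14, 3.14, 3.14].

INTERFACE

Orientations are given as a 3x3 rotation matrix whose columns are the frame's x, y, z axes.
In Python, from workcell import env, imaging gives the robot as it stands.
- The arm moves only by the tool servo_tool, never from a script. Its argument "commands" is a list of rows, each a list of 7 numbers: the shift along the tool's x, y, z in mm, then the turn, a rotation vector about the tool's x, y, z in rad, then the finger opening in mm, from 0 to 85.4. A call has 1 to 10 rows; each row shifts and turns the pose as measured when the row begins, along the tool's axes as they then stand; what a row does not reach is not made up. A row lasts 1/12 s, in which the tool goes at most 41.7 mm and 7.16 degrees, less where a joint would pass 70% of its speed; a pose out of reach is approached as far as the arm can. A call with a gripper value outside its range is refused whole. The fingers move at their own pace and stop on an object; "squeeze" is the grip in N (left out, the last holds). Time passes only in rows, so rows that do not move let the fingers close. It gives the time, the measured TCP pose, the force and the opening at its end, in the units of the state.
- env.sense(): the state, without advancing time (a new reading comes with each control period).
- imaging.grab_frame(name): name is "scene" or "top"; returns (picture, depth): 400x640x3 uint8, blue, green, red; 400x640 float32, m along the optical axis (not along the pixel's ray), 0 where there is no reading.
- imaging.camera_info(name): a dict with "K" (3x3 intrinsics, pixels), "cam_to_world" (4x4, takes a point from camera to world coordinates). Camera axes: x right, y up, looking along -z (the intrinsics and any distortion apply to the point x, -y, -z); pixel columns grow to the right and rows downward; lengths in m; the calibration is good to about 2 mm. A picture is of the moment at which its call begins. camera_info takes no time and is no camera call.
- env.sign_off(): hands the job in, once; it reports no verdict.
The state is a dict: "t": time; "q": joint angles; "qvel": joint speeds; "effort": joint torques, N m; "ee_pos": TCP position; "ee_rot": TCP orientation; "ft_force": force on the tool from outside, world axes, zero at the start; "moment": the same for the moment, N m; "gripper_width": finger opening in m.
Only numpy, scipy, OpenCV 4.12 (cv2) and the standard library are available. Lean on these libraries where they do the work, as an engineer would, in place of code of your own. Each camera call takes 0.05 s, during which the arm holds its last target.

## Working session

There is one attempt and no reset: what is moved stays moved. The work goes in short steps, Python scripts to look and compute and a tool call to move; the robot and the scene stay as the last step left them, time stands still between calls to the robot, and variables do not carry over. Pictures are saved under pics/ and viewed, and the job is handed in when it is done.

Besides the shell and the picture viewer there is one more tool, called after "Emit:" as name([rows], argument=value, ...), one row to a line, values as JSON. servo_tool: Moves the arm, as the interface text tells. Its arguments: {"type":"object","properties":{"commands":{"type":"array"},"squeeze":{"type":"number"}},"required":["commands"]}

```bash
ls -la; mkdir -p pics
python3 - <<'E'
from workcell import env, imaging
import cv2,numpy as np
print(env.sense(), env.grasp_offset)
for n in ("scene","top"):
    p,d=imaging.grab_frame(n); cv2.imwrite(f"pics/{n}0.png",p); np.save(f"{n}0.npy",d); 
    print(n,imaging.camera_info(n))
E
```

```text
total 12
drwxr-xr-x  3 agent agent 4096 Dec  7 09:20 .
drwxr-xr-x 23 root  root  4096 Dec  7 09:20 ..
drwxr-xr-x  2 agent agent 4096 Dec  7 09:20 pics
{'t': 0.0, 'q': array([-1.35310827e+00,  8.79925100e-02,  1.37225824e+00, -1.26399651e-06,
        1.68360508e+00, -1.03074390e-01]), 'qvel': array([ 8.68726965e-04, -1.81670369e-04,  4.39101546e-04,  1.22682405e-03,
       -7.81964359e-05, -4.02232400e-04]), 'effort': array([ 5.98348379e-04, -3.51869595e+01, -3.13270247e+01, -1.07487144e-04,
        1.08488998e-02, -1.29440701e-05]), 'ee_pos': array([ 0.17329127, -0.52137088,  0.19091671]), 'ee_rot': array([[ 9.48995403e-01,  3.15289525e-01, -4.90010696e-04],
       [ 3.15289820e-01, -9.48992859e-01,  2.20949178e-03],
       [ 2.31612962e-04, -2.25129293e-03, -9.99997439e-01]]), 'ft_force': array([-0.06749005,  0.34947348,  1.17072558]), 'moment': array([ 0.03592791,  0.01471937, -0.03352244]), 'gripper_width': 0.08537009004517365} -0.0187
scene {'K': array([[495.57447286,   0.        , 321.70536718],
       [  0.        , 495.57447286, 199.98418781],
       [  0.        ,   0.        ,   1.        ]]), 'cam_to_world': array([[ 0.54536275,  0.51632157, -0.66029653, -0.46237487],
       [-0.83814759,  0.34473664, -0.42268814, -0.57039764],
       [ 0.0093854 ,  0.78394432,  0.6207602 ,  0.9849669 ],
       [ 0.        ,  0.        ,  0.        ,  1.        ]])}
top {'K': array([[391.66858021,   0.        , 323.05036824],
       [  0.        , 391.66858021, 206.9398868 ],
       [  0.        ,   0.        ,   1.        ]]), 'cam_to_world': array([[ 0.01497062,  0.99598068, -0.0883084 ,  0.38169366],
       [-0.99988672,  0.01477465, -0.00287243,  0.02181419],
       [-0.00155616,  0.0883414 ,  0.99608904,  1.48885214],
       [ 0.        ,  0.        ,  0.        ,  1.        ]])}
```

View pics/scene0.png

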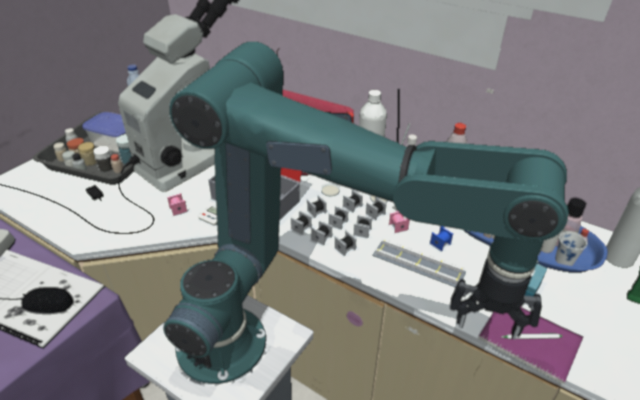

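View pics/top0.png

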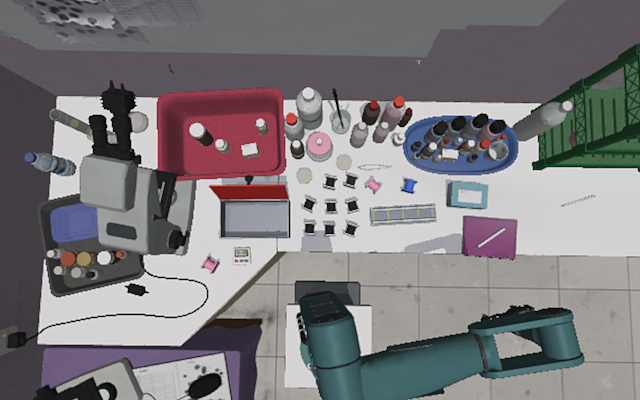

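Run:
```python
import cv2
p=cv2.imread("pics/top0.png"); c=p[135:275,195:455]
cv2.imwrite("pics/top0z.png",cv2.resize(c,None,fx=3,fy=3,interpolation=cv2.INTER_CUBIC))
```

```text
(no output)
```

View pics/top0z.png

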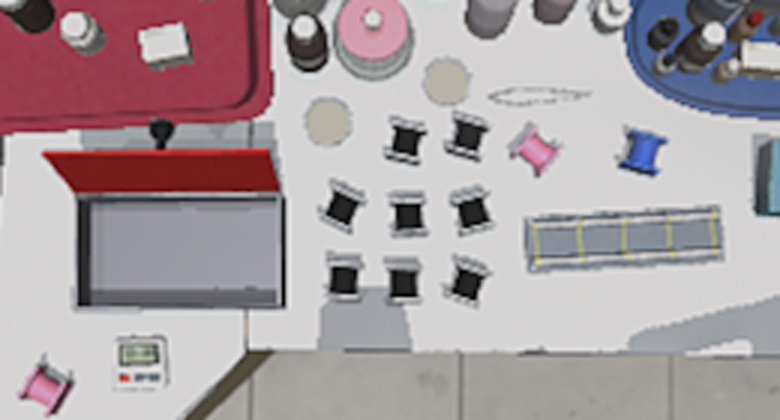

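```bash
cat > h.py <<'E'
from workcell import env, imaging
import cv2,numpy as np
def rays(n,uv):
    i=imaging.camera_info(n);K,T=i["K"],i["cam_to_world"]
    uv=np.atleast_2d(np.asarray(uv,float))
    d=np.c_[(uv[:,0]-K[0,2])/K[0,0],-(uv[:,1]-K[1,2])/K[1,1],-np.ones(len(uv))]
    return T[:3,3],d@T[:3,:3].T
def plane(n,uv,z):
    o,d=rays(n,uv); return o+d*((z-o[2])/d[:,2])[:,None]
def cloud(n,d):
    h,w=d.shape; v,u=np.mgrid[:h,:w]
    o,r=rays(n,np.c_[u.ravel(),v.ravel()])
    P=o+r*d.ravel()[:,None]; P[d.ravel()==0]=np.nan
    return P.reshape(h,w,3)
def buffers(p,d,roi=(285,170,370,245),verb=True):
    """black cores in top view -> pose from tall points around"""
    P=cloud("top",d); x0,y0,x1,y1=roi
    m=np.zeros(d.shape,np.uint8); m[y0:y1,x0:x1]=(p[y0:y1,x0:x1].max(2)<60)*255
    n,l,s,c=cv2.connectedComponentsWithStats(m,connectivity=4); out=[]
    tall=(P[...,2]>0.030)&(P[...,2]<0.07)
    for i in range(1,n):
        if not 40<s[i,4]<220: continue
        W=plane("top",c[i],0.035)[0]
        near=tall&(np.hypot(P[...,0]-W[0],P[...,1]-W[1])<0.038)
        Q=P[near]
        r=cv2.minAreaRect((Q[:,:2]*1000).astype(np.float32)); 
        core=plane("top",np.argwhere(l==i)[:,::-1],0.035)[:,:2]*1000
        rc=cv2.minAreaRect(core.astype(np.float32))
        # plates: tall & not black
        pl=P[near&(p.max(2)>70)][:,:2]; pc=pl-W[:2]
        dirs=np.linspace(-np.pi/2,np.pi/2,181)
        # axis dir: two plate clusters -> maximise spread along axis after doubling
        val=[np.mean(np.abs(pc@[np.cos(a),np.sin(a)]))-np.std(np.abs(pc@[np.cos(a),np.sin(a)]))*2 for a in dirs]
        a=dirs[int(np.argmax(val))]
        out.append((c[i],W,r,np.degrees(a),s[i,4],np.nanmedian(Q[:,2])))
        if verb: print("px",c[i].round(1),"core xy",(W[:2]*1000).round(),"rect c",np.round(r[0]),"sz",np.round(r[1]),"ang",round(r[2],1),"axis",round(np.degrees(a)),"area",s[i,4],"z",round(float(np.nanmedian(Q[:,2])),3),len(Q))
    return out
E
python3 - <<'E'
from h import *
p=cv2.imread("pics/top0.png");d=np.load("top0.npy")
buffers(p,d)
P=cloud("top",d)
print("table z",np.nanmedian(P[240:248,380:400,2]))
# rail
m=((P[...,2]>0.010)&(P[...,2]<0.05)); m[:, :365]=0; m[:,440:]=0; m[:200]=0;m[230:]=0
Q=P[m]*1000;print("rail lips",cv2.minAreaRect(Q[:,:2].astype(np.float32)),np.median(Q[:,2]),len(Q))
m=((P[...,2]>0.003)&(P[...,2]<0.05)); m[:, :365]=0; m[:,440:]=0; m[:200]=0;m[230:]=0
Q=P[m]*1000;print("rail all",cv2.minAreaRect(Q[:,:2].astype(np.float32)),len(Q))
hsv=cv2.cvtColor(p,cv2.COLOR_BGR2HSV)
y=cv2.inRange(hsv,(20,60,100),(40,255,255)); y[:200]=0;y[230:]=0;y[:,:365]=0;y[:,440:]=0
n,l,s,c=cv2.connectedComponentsWithStats(y)
for i in range(1,n):
    if s[i,4]>5: print("yel",c[i].round(1),s[i],(plane("top",c[i],.006)[0]*1000).round(1))
# bin
m=((P[...,2]>0.06)&(P[...,2]<0.09)); m[:, :210]=0; m[:,295:]=0; m[:190]=0;m[245:]=0
Q=P[m]*1000;print("bin rim",cv2.minAreaRect(Q[:,:2].astype(np.float32)),np.median(Q[:,2]),len(Q))
print("bin floor",P[220,255])
r=cv2.inRange(hsv,(0,150,60),(6,255,255)); r[:180]=0;r[205:]=0;r[:,:205]=0;r[:,292:]=0
Q=P[r>0]; print("lid",len(Q),np.nanmin(Q,0),np.nanmax(Q,0))
E
```

```text
px [350.8 179.7] core xy [615. -77.] rect c [614. -77.] sz [44. 45.] ang 74.1 axis -19 area 63 z 0.04 119
px [330.1 181.4] core xy [607.   1.] rect c [606.  -0.] sz [42. 45.] ang 79.4 axis -15 area 65 z 0.041 114
px [308.6 204.1] core xy [520.  80.] rect c [521.  78.] sz [45. 44.] ang 64.9 axis -26 area 64 z 0.04 118
px [352.  205.5] core xy [517. -82.] rect c [519. -85.] sz [44. 44.] ang 15.8 axis 16 area 68 z 0.041 112
px [330.6 206.6] core xy [512.  -2.] rect c [513.  -5.] sz [45. 45.] ang 6.3 axis 3 area 65 z 0.041 112
px [309.1 228. ] core xy [431.  76.] rect c [433.  75.] sz [41. 48.] ang 0.3 axis -7 area 67 z 0.041 113
px [329.1 229.3] core xy [428.   2.] rect c [430.   1.] sz [41. 41.] ang 0.8 axis -1 area 65 z 0.041 108
px [350.4 229.4] core xy [429. -77.] rect c [430. -78.] sz [43. 44.] ang 73.7 axis -18 area 64 z 0.042 110
table z 0.002874425411440562
rail lips ((488.9437561035156, -277.7538757324219), (245.9447021484375, 104.18637084960938), 89.37702941894531) 14.896856779608282 434
rail all ((489.1014404296875, -274.16033935546875), (110.68519592285156, 282.92657470703125), 0.8387096524238586) 1543
bin rim ((466.2475280761719, 274.29998779296875), (143.50592041015625, 250.91458129882812), 0.936375081539154) 75.57688308691435 399
bin floor [0.45950121 0.28282727 0.0085377 ]
lid 985 [0.53250105 0.15488556 0.00145644] [0.566842   0.3999994  0.22036475]
```

Run:
```python
from h import *
p=cv2.imread("pics/top0.png");c=p[195:235,362:446]
a=cv2.resize(c,None,fx=9,fy=9,interpolation=cv2.INTER_CUBIC)
p=cv2.imread("pics/scene0.png");c=p[235:290,365:475]
b=cv2.resize(c,(756,378),interpolation=cv2.INTER_CUBIC)
cv2.imwrite("pics/rail0.png",np.vstack([a[:,:756],b])[:740])
cv2.imwrite("pics/rail0.png",cv2.resize(np.vstack([a[:,:756],b]),None,fx=.8,fy=.8))
```

```text
(no output)
```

View pics/rail0.png

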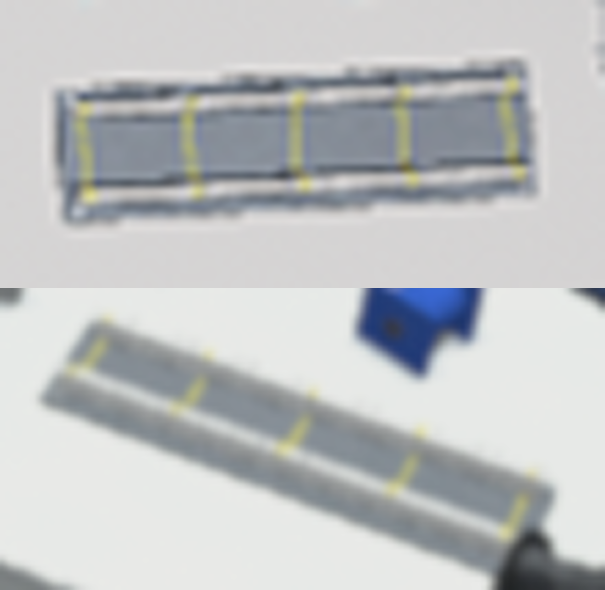

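```bash
cat >> h.py <<'E'
def railfit(p):
    hsv=cv2.cvtColor(p,cv2.COLOR_BGR2HSV)
    sub=np.s_[195:235,362:446]
    F=8
    c=cv2.resize(p[sub],None,fx=F,fy=F,interpolation=cv2.INTER_CUBIC).astype(int)
    def back(xy): return (np.asarray(xy,float)+.5)/F-.5+[362,195]
    Y=((c[...,1]+c[...,2])/2-c[...,0]>35).astype(np.uint8)
    n,l,s,cc=cv2.connectedComponentsWithStats(Y)
    g=[back(cc[i]) for i in range(1,n) if s[i,4]>250]
    print("yel",[s[i,4] for i in range(1,n) if s[i,4]>250]); g=np.array(sorted(g,key=lambda v:v[0]))
    print((plane("top",g,0.006)*1000).round(1)[:,:2], g.round(1).tolist())
    gray=c.mean(2); D=cv2.morphologyEx((gray<185).astype(np.uint8),cv2.MORPH_CLOSE,np.ones((25,25)))
    n,l,s,cc=cv2.connectedComponentsWithStats(D); i=1+np.argmax(s[1:,4])
    pts=back(np.argwhere(l==i)[:,::-1])
    q=plane("top",pts,0.006)[:,:2]*1000
    r=cv2.minAreaRect(q.astype(np.float32)); print("base rect",r, "mean",q.mean(0))
E
python3 - <<'E'
from h import *
p=cv2.imread("pics/top0.png"); railfit(p)
# lip cross profile: brightness along world x at given y for z=0.021
i=imaging.camera_info("top");K,T=i["K"],i["cam_to_world"];Ti=np.linalg.inv(T)
def proj(X):
    c=X@Ti[:3,:3].T+Ti[:3,3]; return np.c_[K[0,2]+K[0,0]*c[:,0]/-c[:,2],K[1,2]-K[1,1]*c[:,1]/-c[:,2]]
g=cv2.cvtColor(p,cv2.COLOR_BGR2GRAY)
for y in (-.18,-.21,-.24,-.27,-.30,-.33,-.36):
    xs=np.arange(.43,.54,.001);uv=proj(np.c_[xs,xs*0+y,xs*0+.021]).astype(np.float32)
    v=cv2.remap(g,uv[:,0].copy().reshape(-1,1),uv[:,1].copy().reshape(-1,1),cv2.INTER_CUBIC).ravel().astype(int)
    pk=[(int(xs[k]*1000),v[k]) for k in range(1,len(v)-1) if v[k]>=v[k-1] and v[k]>v[k+1]]
    mn=[(int(xs[k]*1000),v[k]) for k in range(1,len(v)-1) if v[k]<=v[k-1] and v[k]<v[k+1]]
    print(y,"max",pk,"min",mn)
E
```

```text
yel [np.int32(381), np.int32(589), np.int32(513), np.int32(304), np.int32(614), np.int32(354), np.int32(251)]
[[ 501.3 -164.1]
 [ 461.4 -167.4]
 [ 498.2 -220. ]
 [ 498.7 -276.6]
 [ 487.  -334.1]
 [ 514.4 -388.3]
 [ 482.7 -391.4]] [[373.1, 210.8], [373.9, 221.3], [387.8, 211.8], [402.7, 211.9], [417.9, 215.2], [432.1, 208.2], [433.1, 216.6]]
base rect ((489.64935302734375, -275.393310546875), (76.19416046142578, 255.023681640625), 4.121997833251953) mean [ 489.34549923 -275.49449112]
-0.18 max [(439, np.int64(216)), (460, np.int64(196)), (471, np.int64(150)), (482, np.int64(144)), (484, np.int64(143)), (495, np.int64(144)), (506, np.int64(190)), (523, np.int64(225))] min [(435, np.int64(212)), (453, np.int64(128)), (466, np.int64(99)), (477, np.int64(143)), (492, np.int64(139)), (499, np.int64(119)), (512, np.int64(97))]
-0.21 max [(443, np.int64(220)), (461, np.int64(204)), (475, np.int64(145)), (485, np.int64(138)), (488, np.int64(137)), (490, np.int64(136)), (496, np.int64(139)), (507, np.int64(208)), (524, np.int64(223)), (528, np.int64(213))] min [(439, np.int64(212)), (454, np.i
[... 1324 characters left out ...]
16, np.int64(193)), (533, np.int64(224))] min [(448, np.int64(212)), (463, np.int64(112)), (476, np.int64(100)), (495, np.int64(160)), (498, np.int64(161)), (500, np.int64(162)), (502, np.int64(163)), (509, np.int64(133)), (523, np.int64(120))]
-0.36 max [(439, np.int64(212)), (453, np.int64(218)), (472, np.int64(204)), (485, np.int64(143)), (489, np.int64(138)), (491, np.int64(137)), (506, np.int64(138)), (519, np.int64(204)), (534, np.int64(217)), (538, np.int64(214))] min [(433, np.int64(211)), (444, np.int64(211)), (448, np.int64(212)), (450, np.int64(213)), (463, np.int64(130)), (480, np.int64(104)), (497, np.int64(136)), (501, np.int64(137)), (512, np.int64(134)), (525, np.int64(101))]
```

```bash
cat >> h.py <<'E'
from scipy.spatial.transform import Rotation as Ro
def down(yaw):  # tool y axis at world yaw, z down
    y=np.array([np.cos(yaw),np.sin(yaw),0]);z=np.array([0,0,-1.]);return np.c_[np.cross(y,z),y,z]
def plan(x,y,z,yawdeg,grip,n=None,vmax=36,wmax=0.115,pos=None,rot=None):
    s=env.sense(); P=np.array(s["ee_pos"])*1000 if pos is None else np.array(pos,float);R=np.array(s["ee_rot"]) if rot is None else rot
    T=np.array([x,y,z],float)
    Rt=down(np.radians(yawdeg)); 
    rv=Ro.from_matrix(R.T@Rt).as_rotvec(); dist=np.linalg.norm(T-P)
    if n is None: n=int(max(1,np.ceil(dist/vmax),np.ceil(np.linalg.norm(rv)/wmax)))
    rows=[]
    for k in range(n):
        Rk=R@Ro.from_rotvec(rv*k/n).as_matrix()
        d=Rk.T@((T-P)/n); rows.append([*[round(float(v),0) for v in d],*[round(float(v),3) for v in rv/n],grip])
    print("dist",round(dist),"n",n)
    for r in rows: print("["+",".join(f"{v:g}" for v in r)+"],",end="")
    print()
    return T,Rt
def st():
    s=env.sense(); y=s["ee_rot"][:,1]
    print("t",round(s["t"],2),"pos",(s["ee_pos"]*1000).round(1),"yaw",round(float(np.degrees(np.arctan2(y[1],y[0]))),1),"zax",s["ee_rot"][:,2].round(3),"F",s["ft_force"].round(1),"w",round(s["gripper_width"]*1000,1))
E
python3 - <<'E'
from h import *
plan(430,-78,130,-18,65)
E
```

```text
dist 516 n 15
[26,-23,4,-0,-0,-0.062,65],[27,-21,4,-0,-0,-0.062,65],[28,-19,4,-0,-0,-0.062,65],[29,-17,4,-0,-0,-0.062,65],[30,-16,4,-0,-0,-0.062,65],[31,-14,4,-0,-0,-0.062,65],[32,-12,4,-0,-0,-0.062,65],[33,-10,4,-0,-0,-0.062,65],[33,-8,4,-0,-0,-0.062,65],[34,-6,4,-0,-0,-0.062,65],[34,-3,4,-0,-0,-0.062,65],[34,-1,4,-0,-0,-0.062,65],[34,1,4,-0,-0,-0.062,65],[34,3,4,-0,-0,-0.062,65],[34,5,4,-0,-0,-0.062,65],
```

Emit:
servo_tool([
  [26,-23,4,0,0,-0.062,65],
  [27,-21,4,0,0,-0.062,65],
  [28,-19,4,0,0,-0.062,65],
  [29,-17,4,0,0,-0.062,65],
  [30,-16,4,0,0,-0.062,65],
  [31,-14,4,0,0,-0.062,65],
  [32,-12,4,0,0,-0.062,65],
  [33,-10,4,0,0,-0.062,65],
], squeeze=40)

```text
t: 0.77
ee_pos: [0.3081, -0.2782, 0.1521]
ee_rot: [[0.678, 0.735, -0.005], [0.735, -0.678, 0.008], [0.003, -0.009, -1.0]]
ft_force: [0.9, -0.3, -0.7]
gripper_width: 0.065
```

Run:
```python
from h import *
st();plan(430,-78,110,-18,65)
```

```text
t 0.77 pos [ 308.1 -278.2  152.1] yaw -42.7 zax [-0.005  0.008 -1.   ] F [ 0.9 -0.3 -0.7] w 65.0
dist 238 n 7
[33,-7,6,-0.001,-0.001,-0.062,65],[33,-5,6,-0.001,-0.001,-0.062,65],[33,-2,6,-0.001,-0.001,-0.062,65],[33,-0,6,-0.001,-0.001,-0.062,65],[33,2,6,-0.001,-0.001,-0.062,65],[33,4,6,-0.001,-0.001,-0.062,65],[33,6,6,-0.001,-0.001,-0.062,65],
```

Emit:
servo_tool([
  [33,-7,6,0,0,-0.062,65],
  [33,-5,6,0,0,-0.062,65],
  [33,-2,6,0,0,-0.062,65],
  [33,0,6,0,0,-0.062,65],
  [33,2,6,0,0,-0.062,65],
  [33,4,6,0,0,-0.062,65],
  [33,6,6,0,0,-0.062,65],
  [0,0,0,0,0,0,65],
])

```text
t: 1.43
ee_pos: [0.4305, -0.0606, 0.1055]
ee_rot: [[0.277, 0.961, -0.008], [0.961, -0.277, 0.012], [0.01, -0.011, -1.0]]
ft_force: [-0.5, 0.2, 0.1]
gripper_width: 0.0652
```

Run:
```python
from h import *
st();plan(430,-78,20,-18,65)
p,d=imaging.grab_frame("top"); c=p[135:275,195:455]
cv2.imwrite("pics/a1.png",cv2.resize(c,None,fx=3,fy=3,interpolation=cv2.INTER_CUBIC))
```

```text
t 1.43 pos [430.5 -60.6 105.5] yaw -16.1 zax [-0.008  0.012 -1.   ] F [-0.5  0.2  0.1] w 65.2
dist 87 n 3
[-6,2,28,-0.004,-0.003,0.011,65],[-6,2,28,-0.004,-0.003,0.011,65],[-6,2,28,-0.004,-0.003,0.011,65],
```

View pics/a1.png

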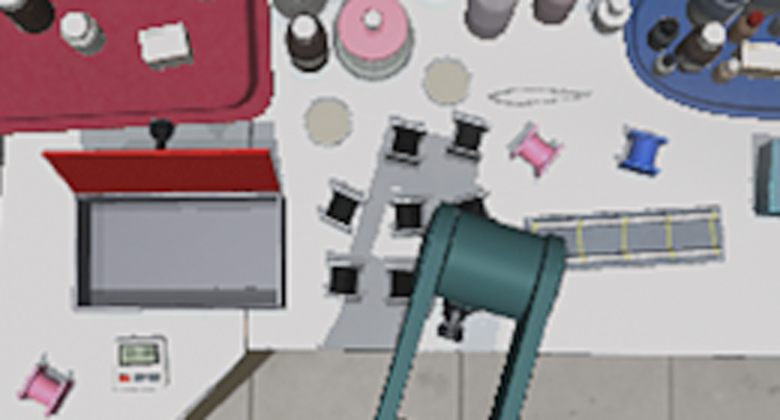

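Emit:
servo_tool([
  [-10,4,0,-0.01,-0.01,0.02,65],
  [-6,2,0,0,0,0.01,65],
  [0,0,0,0,0,0,65],
])

```text
t: 1.73
ee_pos: [0.4296, -0.0825, 0.1052]
ee_rot: [[0.312, 0.95, -0.004], [0.95, -0.312, -0.005], [-0.006, -0.002, -1.0]]
ft_force: [-0.1, -1.6, 0.7]
gripper_width: 0.0649
```

Run:
```python
from h import *
st();plan(430,-78,20,-18,65)
```

```text
t 1.73 pos [429.6 -82.5 105.2] yaw -18.2 zax [-0.004 -0.005 -1.   ] F [-0.1 -1.6  0.7] w 64.9
dist 85 n 3
[2,-0,28,-0.001,0.002,-0.001,65],[2,-0,28,-0.001,0.002,-0.001,65],[2,-0,28,-0.001,0.002,-0.001,65],
```

Emit:
servo_tool([
  [3,0,28,0,0,0,65],
  [1,0,25,0,0,0,65],
  [0,0,14,0,0,0,65],
  [0,0,5,0,0,0,65],
  [0,0,0,0,0,0,65],
])

```text
t: 2.15
ee_pos: [0.4312, -0.0884, 0.0342]
ee_rot: [[0.329, 0.944, 0.004], [0.944, -0.329, -0.01], [-0.008, 0.007, -1.0]]
ft_force: [-0.2, -0.2, 0.2]
gripper_width: 0.0651
```

Run:
```python
from h import *
st()
p,d=imaging.grab_frame("scene"); c=p[190:270,270:410]
cv2.imwrite("pics/a2.png",cv2.resize(c,None,fx=5,fy=5,interpolation=cv2.INTER_CUBIC))
```

```text
t 2.15 pos [431.2 -88.4  34.2] yaw -19.2 zax [ 0.004 -0.01  -1.   ] F [-0.2 -0.2  0.2] w 65.1
```

View pics/a2.png

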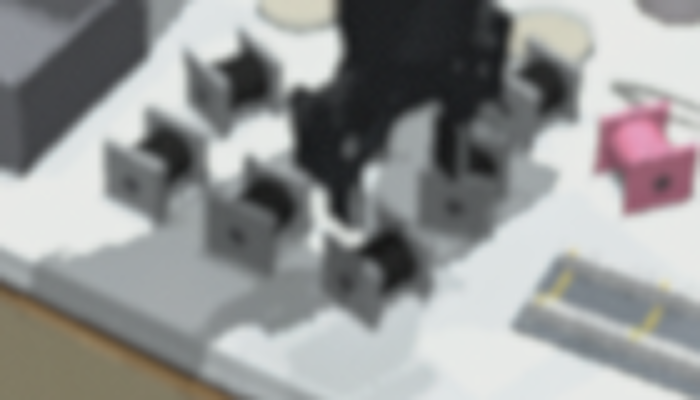

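```bash
cat >> h.py <<'E'
def proj(n,X):
    i=imaging.camera_info(n);K,T=i["K"],i["cam_to_world"];Ti=np.linalg.inv(T)
    c=np.atleast_2d(X)@Ti[:3,:3].T+Ti[:3,3]; return np.c_[K[0,2]+K[0,0]*c[:,0]/-c[:,2],K[1,2]-K[1,1]*c[:,1]/-c[:,2]]
E
python3 - <<'E'
from h import *
for X in ([.430,-.078,.035],[.430,.001,.035],[.517,-.082,.035],[.468,-.101,.034],[.394,-.076,.034],[.431,-.088,.034],[.4894,-.2765,.006]):
    u=proj("scene",np.array(X))[0]; print(X,u.round(1),((u-[270,190])*5).round())
E
```

```text
[0.43, -0.078, 0.035] [344.9 240.8] [375. 254.]
[0.43, 0.001, 0.035] [321.3 230.3] [256. 202.]
[0.517, -0.082, 0.035] [361.5 224.3] [457. 171.]
[0.468, -0.101, 0.034] [358.8 236.5] [444. 232.]
[0.394, -0.076, 0.034] [337.6 248.2] [338. 291.]
[0.431, -0.088, 0.034] [348.2 242.2] [391. 261.]
[0.4894, -0.2765, 0.006] [417.7 263.6] [739. 368.]
```

Run:
```python
from h import *
st()
p,d=imaging.grab_frame("scene"); P=cloud("scene",d)
for u,v in [(338,228),(339,232),(340,235),(335,215),(358,215),(360,222)]: print(u,v,p[v,u],(P[v,u]*1000).round())
c=p[150:270,250:410]
cv2.imwrite("pics/a3.png",cv2.resize(c,None,fx=4.5,fy=4.5,interpolation=cv2.INTER_CUBIC))
```

```text
t 2.2 pos [431.5 -88.5  34.9] yaw -19.2 zax [ 0.005 -0.01  -1.   ] F [-0.9 -0.3 -0.4] w 65.0
338 228 [35 33 31] [388. -78. 114.]
339 232 [63 62 59] [393. -79.  96.]
340 235 [131 131 128] [396. -81.  84.]
335 215 [32 31 29] [373. -77. 169.]
358 215 [34 33 33] [463. -96. 115.]
360 222 [35 35 34] [ 461. -105.   95.]
```

View pics/a3.png

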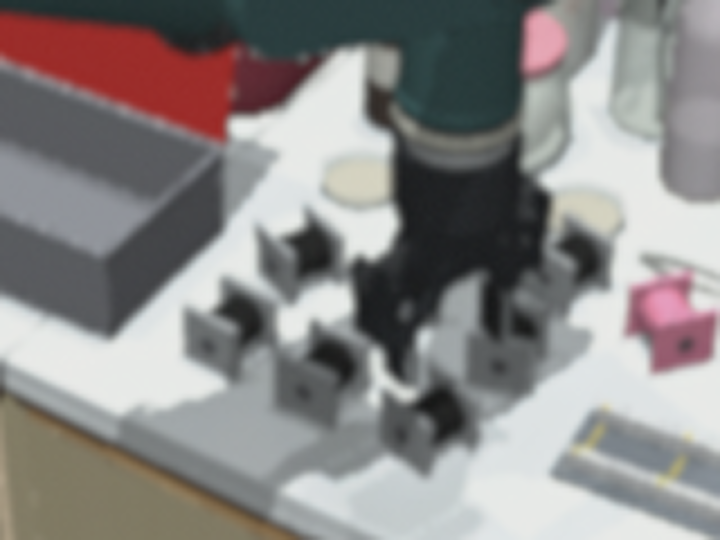

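Emit:
servo_tool([
  [7,-2,6,-0.01,0,-0.01,65],
  [3,0,8,0,0,-0.005,65],
  [0,0,3,0,0,0,65],
  [0,0,0,0,0,0,65],
])

```text
t: 2.58
ee_pos: [0.4371, -0.0791, 0.0213]
ee_rot: [[0.314, 0.949, 0.025], [0.949, -0.314, -0.016], [-0.008, 0.029, -1.0]]
ft_force: [0.5, -0.3, -0.2]
gripper_width: 0.0653
```

Run:
```python
from h import *
st()
```

```text
t 2.58 pos [437.1 -79.1  21.3] yaw -18.3 zax [ 0.025 -0.016 -1.   ] F [ 0.5 -0.3 -0.2] w 65.3
```

Run:
```python
from h import *
plan(430,-78,17,-18,65,n=1)
```

```text
dist 8 n 1
[-1,-7,4,0.029,0.008,-0.005,65],
```

Emit:
servo_tool([
  [-1,-6,4,0.027,0.008,-0.005,65],
  [0,0,0,0,0,0,65],
])

```text
t: 2.75
ee_pos: [0.431, -0.0775, 0.0172]
ee_rot: [[0.307, 0.952, 0.0], [0.952, -0.307, 0.001], [0.001, 0.0, -1.0]]
ft_force: [-0.5, -0.2, 0.1]
gripper_width: 0.0647
```

Run:
```python
from h import *
st();plan(430,-78,17,-18,65,n=1)
```

```text
t 2.75 pos [431.  -77.5  17.2] yaw -17.9 zax [ 0.     0.001 -1.   ] F [-0.5 -0.2  0.1] w 64.7
dist 1 n 1
[-1,-1,0,0,-0.001,0.002,65],
```

Emit:
servo_tool([
  [0,0,0,0,0,0,20],
  [0,0,0,0,0,0,20],
  [0,0,0,0,0,0,20],
  [0,0,0,0,0,0,20],
  [0,0,0,0,0,0,20],
  [0,0,0,0,0,0,20],
  [0,0,0,0,0,0,20],
], squeeze=45)

```text
t: 3.33
ee_pos: [0.4317, -0.078, 0.0177]
ee_rot: [[0.308, 0.951, 0.001], [0.951, -0.308, 0.001], [0.001, 0.001, -1.0]]
ft_force: [0.4, 0.2, -1.0]
gripper_width: 0.0201
```

Run:
```python
from h import *
st()
p,d=imaging.grab_frame("scene"); c=p[190:270,270:410]
cv2.imwrite("pics/a4.png",cv2.resize(c,None,fx=5,fy=5,interpolation=cv2.INTER_CUBIC))
```

```text
t 3.33 pos [431.7 -78.   17.7] yaw -17.9 zax [ 0.001  0.001 -1.   ] F [ 0.4  0.2 -1. ] w 20.1
```

View pics/a4.png

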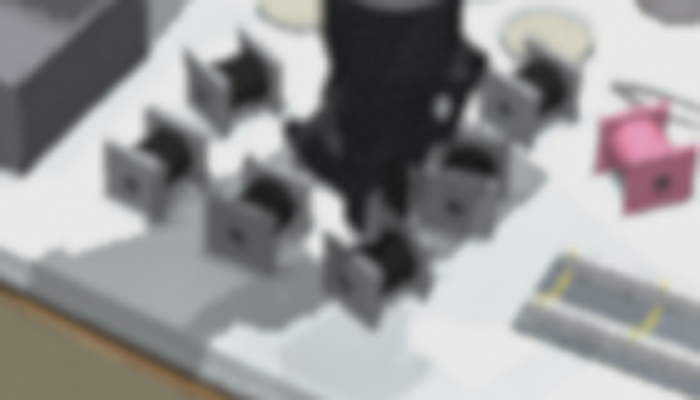

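Run:
```python
from h import *
p,d=imaging.grab_frame("scene"); P=cloud("scene",d)
for v in range(206,250,3):
    print(v,[(u,p[v,u].max(),(P[v,u]*1000).round().astype(int).tolist()) for u in (340,344,348)])
```

```text
206 [(340, np.uint8(34), [399, -75, 180]), (344, np.uint8(35), [407, -83, 178]), (348, np.uint8(36), [425, -85, 167])]
209 [(340, np.uint8(36), [399, -76, 171]), (344, np.uint8(33), [409, -82, 166]), (348, np.uint8(32), [414, -91, 167])]
212 [(340, np.uint8(34), [398, -76, 161]), (344, np.uint8(33), [412, -81, 154]), (348, np.uint8(34), [416, -90, 155])]
215 [(340, np.uint8(31), [403, -74, 146]), (344, np.uint8(32), [409, -83, 147]), (348, np.uint8(34), [417, -90, 144])]
218 [(340, np.uint8(32), [414, -68, 126]), (344, np.uint8(33), [404, -86, 141]), (348, np.uint8(36), [415, -92, 136])]
221 [(340, np.uint8(34), [421, -64, 108]), (344, np.uint8(36), [407, -85, 128]), (348, np.uint8(33), [444, -77, 98])]
224 [(340, np.uint8(33), [405, -74, 114]), (344, np.uint8(33), [411, -83, 113]), (348, np.uint8(27), [443, -77, 87])]
227 [(340, np.uint8(35), [397, -79, 112]), (344, np.uint8(43), [412, -83, 103]), (348, np.uint8(28), [444, -78, 76])]
230 [(340, np.uint8(38), [410, -72, 87]), (344, np.uint8(82), [415, -82, 88]), (348, np.uint8(35), [444, -78, 65])]
233 [(340, np.uint8(47), [406, -74, 80]), (344, np.uint8(94), [414, -83, 79]), (348, np.uint8(75), [450, -75, 48])]
236 [(340, np.uint8(146), [469, -39, 4]), (344, np.uint8(95), [415, -82, 67]), (348, np.uint8(48), [445, -79, 42])]
239 [(340, np.uint8(116), [415, -70, 49]), (344, np.uint8(39), [423, -78, 47]), (348, np.uint8(36), [432, -86, 44])]
242 [(340, np.uint8(107), [411, -73, 43]), (344, np.uint8(94), [419, -81, 41]), (348, np.uint8(36), [431, -87, 35])]
245 [(340, np.uint8(94), [408, -75, 35]), (344, np.uint8(115), [407, -88, 42]), (348, np.uint8(31), [426, -91, 29])]
248 [(340, np.uint8(89), [410, -75, 21]), (344, np.uint8(102), [403, -91, 36]), (348, np.uint8(87), [436, -86, 6])]
```

Run:
```python
from h import *
p=cv2.imread("pics/scene0.png"); d=np.load("scene0.npy"); P=cloud("scene",d)
print(proj("scene",np.array([[.1733,-.5214,.191],[.1733,-.5214,.25]])))
c=p[240:350,430:570]
cv2.imwrite("pics/s0z.png",cv2.resize(c,None,fx=5,fy=5,interpolation=cv2.INTER_CUBIC))
for (u,v) in [(462,312),(464,318),(466,300),(515,330),(518,325),(519,332),(500,290)]: print(u,v,p[v,u],(P[v,u]*1000).round())
s=env.sense(); print(s['q'],s['effort'].round(2))
```

```text
[[480.021573   347.23858401]
 [486.79400823 327.69042995]]
462 312 [42 39 36] [ 145. -477.  293.]
464 318 [110 109 105] [ 150. -482.  274.]
466 300 [58 58 57] [ 166. -475.  303.]
515 330 [71 70 68] [ 178. -566.  271.]
518 325 [62 61 58] [ 178. -567.  285.]
519 332 [70 69 65] [ 185. -573.  263.]
500 290 [40 38 36] [ 137. -524.  388.]
[-3.09080994e-01 -5.71558492e-02  1.87360515e+00  1.15019025e-03
  1.32446631e+00  3.47394450e-03] [ -0.   -25.9  -28.41   0.    -0.     0.  ]
```

View pics/s0z.png

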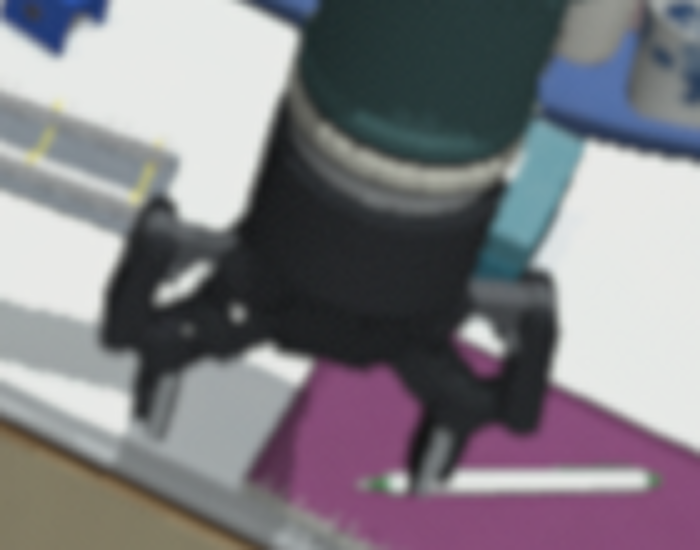

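Emit:
servo_tool([
  [0,0,0,0,0,0,65],
  [0,0,0,0,0,0,65],
  [0,0,0,0,0,0,65],
  [0,0,0,0,0,0,65],
  [0,0,0,0,0,0,65],
  [-1,-2,10,0,0,0,65],
  [0,0,8,0,0,0,65],
  [0,0,3,0,0,0,65],
  [0,0,0,0,0,0,65],
])

```text
t: 4.18
ee_pos: [0.429, -0.0783, -0.0056]
ee_rot: [[0.308, 0.951, 0.001], [0.951, -0.308, 0.001], [0.001, 0.001, -1.0]]
ft_force: [0.0, 0.0, 0.2]
gripper_width: 0.0644
```

Run:
```python
from h import *
st();plan(430,-78,-5,-18,65,n=1)
p,d=imaging.grab_frame("scene"); c=p[190:270,270:410]
cv2.imwrite("pics/a5.png",cv2.resize(c,None,fx=5,fy=5,interpolation=cv2.INTER_CUBIC))
```

```text
t 4.18 pos [429.  -78.3  -5.6] yaw -17.9 zax [ 0.001  0.001 -1.   ] F [0.  0.  0.2] w 64.4
dist 1 n 1
[1,1,-1,0.001,-0.001,0.001,65],
```

View pics/a5.png

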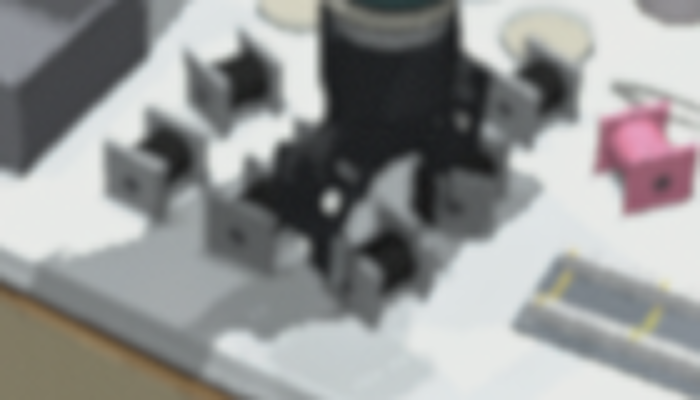

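Run:
```python
from h import *
p,d=imaging.grab_frame("scene"); P=cloud("scene",d)
for v in range(232,254,2):
    print(v,[(u,int(p[v,u].max()),(P[v,u]*1000).round().astype(int).tolist()) for u in (335,337,339)])
st()
```

```text
232 [(335, 91, [387, -70, 96]), (337, 72, [391, -74, 95]), (339, 68, [394, -79, 96])]
234 [(335, 36, [385, -72, 92]), (337, 41, [390, -75, 90]), (339, 106, [476, -32, 2])]
236 [(335, 38, [382, -73, 87]), (337, 58, [387, -76, 85]), (339, 126, [465, -38, 6])]
238 [(335, 44, [386, -71, 76]), (337, 88, [388, -76, 77]), (339, 114, [461, -41, 3])]
240 [(335, 46, [392, -68, 62]), (337, 92, [392, -74, 66]), (339, 84, [410, -70, 49])]
242 [(335, 53, [390, -69, 57]), (337, 96, [389, -76, 61]), (339, 83, [415, -67, 36])]
244 [(335, 65, [385, -72, 55]), (337, 99, [391, -75, 52]), (339, 82, [413, -69, 32])]
246 [(335, 91, [417, -54, 13]), (337, 92, [414, -62, 19]), (339, 72, [411, -71, 26])]
248 [(335, 109, [415, -55, 7]), (337, 86, [411, -64, 15]), (339, 76, [410, -71, 19])]
250 [(335, 133, [412, -58, 3]), (337, 106, [413, -63, 5]), (339, 90, [411, -71, 11])]
252 [(335, 133, [404, -62, 4]), (337, 120, [405, -68, 6]), (339, 119, [411, -71, 3])]
t 4.28 pos [429.4 -78.4  -4.9] yaw -17.9 zax [ 0.002  0.001 -1.   ] F [-0.2  0.6  0.4] w 65.2
```

Emit:
servo_tool([
  [0,1,10,0,0,0,65],
  [0,0,9,0,0,0,65],
  [0,0,2,0,0,0,65],
  [0,0,0,0,0,0,65],
])

```text
t: 4.62
ee_pos: [0.4313, -0.0789, -0.0276]
ee_rot: [[0.308, 0.951, 0.003], [0.951, -0.308, 0.0], [0.001, 0.003, -1.0]]
ft_force: [-0.0, 0.5, 0.3]
gripper_width: 0.0649
```

Run:
```python
from h import *
st();plan(430,-78,-28,-18,65,n=1)
p,d=imaging.grab_frame("scene"); P=cloud("scene",d);c=p[190:270,270:410]
cv2.imwrite("pics/a6.png",cv2.resize(c,None,fx=5,fy=5,interpolation=cv2.INTER_CUBIC))
for v in range(240,262,2):
    print(v,[(u,int(p[v,u].max()),(P[v,u]*1000).round().astype(int).tolist()) for u in (335,337,339)])
```

```text
t 4.62 pos [431.3 -78.9 -27.6] yaw -17.9 zax [ 0.003  0.    -1.   ] F [-0.   0.5  0.3] w 64.9
dist 2 n 1
[1,-1,0,0.003,-0.001,0.001,65],
240 [(335, 38, [384, -73, 71]), (337, 40, [392, -74, 66]), (339, 51, [396, -78, 64])]
242 [(335, 36, [390, -70, 58]), (337, 50, [390, -76, 61]), (339, 66, [397, -78, 56])]
244 [(335, 36, [391, -69, 49]), (337, 76, [393, -74, 50]), (339, 80, [398, -78, 48])]
246 [(335, 42, [390, -70, 43]), (337, 89, [392, -75, 43]), (339, 82, [396, -79, 43])]
248 [(335, 44, [387, -72, 38]), (337, 94, [394, -74, 34]), (339, 83, [399, -78, 32])]
250 [(335, 76, [387, -72, 31]), (337, 98, [392, -75, 28]), (339, 89, [411, -71, 11])]
252 [(335, 117, [401, -64, 7]), (337, 112, [408, -67, 3]), (339, 106, [411, -71, 4])]
254 [(335, 137, [399, -66, 2]), (337, 138, [398, -72, 7]), (339, 166, [403, -76, 4])]
256 [(335, 198, [391, -70, 4]), (337, 200, [396, -74, 1]), (339, 207, [395, -81, 6])]
258 [(335, 207, [383, -75, 5]), (337, 207, [386, -80, 5]), (339, 208, [-9223372036854775808, -9223372036854775808, -9223372036854775808])]
260 [(335, 206, [378, -78, 3]), (337, 206, [384, -82, 0]), (339, 206, [382, -89, 5])]<stdin>:6: RuntimeWarning: invalid value encountered in cast
```

View pics/a6.png

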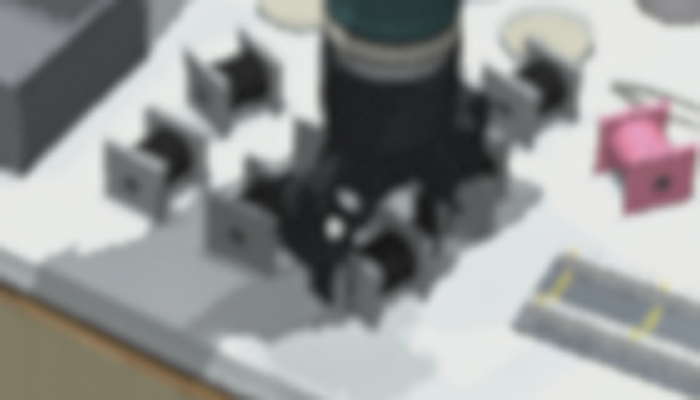

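Emit:
servo_tool([
  [0,0,0,0,0,0,20],
  [0,0,0,0,0,0,20],
  [0,0,0,0,0,0,20],
  [0,0,0,0,0,0,20],
  [0,0,0,0,0,0,20],
  [0,0,0,0,0,0,20],
], squeeze=45)

```text
t: 5.17
ee_pos: [0.4321, -0.0792, -0.0258]
ee_rot: [[0.308, 0.952, 0.005], [0.952, -0.308, -0.0], [0.001, 0.005, -1.0]]
ft_force: [0.4, 0.2, -1.8]
gripper_width: 0.0337
```

Emit:
servo_tool([
  [0,0,-10,0,0,0,20],
  [0,0,-22,0,0,0,20],
  [0,0,-22,0,0,0,20],
  [0,0,-12,0,0,0,20],
])

```text
t: 5.5
ee_pos: [0.4272, -0.0777, 0.0391]
ee_rot: [[0.308, 0.951, -0.007], [0.952, -0.308, 0.003], [0.001, -0.007, -1.0]]
ft_force: [0.6, -0.1, -1.1]
gripper_width: 0.0337
```

Run:
```python
from h import *
st();plan(495.4,-360.3,45,4.1,20,vmax=32)
```

```text
t 5.5 pos [427.2 -77.7  39.1] yaw -17.9 zax [-0.007  0.003 -1.   ] F [ 0.6 -0.1 -1.1] w 33.7
dist 291 n 10
[-25,15,-1,-0.001,-0,-0.038,20],[-25,14,-1,-0.001,-0,-0.038,20],[-26,13,-1,-0.001,-0,-0.038,20],[-26,12,-1,-0.001,-0,-0.038,20],[-27,11,-1,-0.001,-0,-0.038,20],[-27,10,-1,-0.001,-0,-0.038,20],[-28,9,-1,-0.001,-0,-0.038,20],[-28,8,-1,-0.001,-0,-0.038,20],[-28,7,-1,-0.001,-0,-0.038,20],[-28,6,-1,-0.001,-0,-0.038,20],
```

Emit:
servo_tool([
  [-25,15,-1,0,0,-0.038,20],
  [-25,14,-1,0,0,-0.038,20],
  [-26,13,-1,0,0,-0.038,20],
  [-26,12,-1,0,0,-0.038,20],
  [-27,11,-1,0,0,-0.038,20],
  [-27,10,-1,0,0,-0.038,20],
  [-28,9,-1,0,0,-0.038,20],
  [-28,8,-1,0,0,-0.038,20],
  [-16,4,0,0,0,-0.03,20],
  [0,0,0,0,0,0,20],
])

```text
t: 6.33
ee_pos: [0.4918, -0.3305, 0.0583]
ee_rot: [[-0.043, 0.999, 0.007], [0.999, 0.043, -0.002], [-0.002, 0.007, -1.0]]
ft_force: [-0.5, 0.5, -1.8]
gripper_width: 0.0335
```

Run:
```python
from h import *
st();plan(495.4,-360.3,30,4.1,20,n=1)
```

```text
t 6.33 pos [ 491.8 -330.5   58.3] yaw 2.5 zax [ 0.007 -0.002 -1.   ] F [-0.5  0.5 -1.8] w 33.5
dist 41 n 1
[-30,2,28,0.006,0.002,-0.028,20],
```

Emit:
servo_tool([
  [-16,1,8,0.006,0.002,-0.028,20],
  [-13,1,5,0,0,0,20],
  [0,0,0,0,0,0,20],
])

```text
t: 6.58
ee_pos: [0.4956, -0.3599, 0.0461]
ee_rot: [[-0.07, 0.998, 0.001], [0.998, 0.07, 0.001], [0.001, 0.001, -1.0]]
ft_force: [-0.8, 0.7, -0.7]
gripper_width: 0.0338
```

Run:
```python
from h import *
st();plan(495.4,-360.3,30,4.1,20,n=1)
for n in ("scene","top"):
    p,d=imaging.grab_frame(n); c=p[215:305,365:505] if n=="scene" else p[180:270,345:485]
    cv2.imwrite(f"pics/b1{n}.png",cv2.resize(c,None,fx=5,fy=5,interpolation=cv2.INTER_CUBIC))
```

```text
t 6.58 pos [ 495.6 -359.9   46.1] yaw 4.0 zax [ 0.001  0.001 -1.   ] F [-0.8  0.7 -0.7] w 33.8
dist 16 n 1
[-0,-0,16,0.001,-0.001,-0.002,20],
```

View pics/b1scene.png

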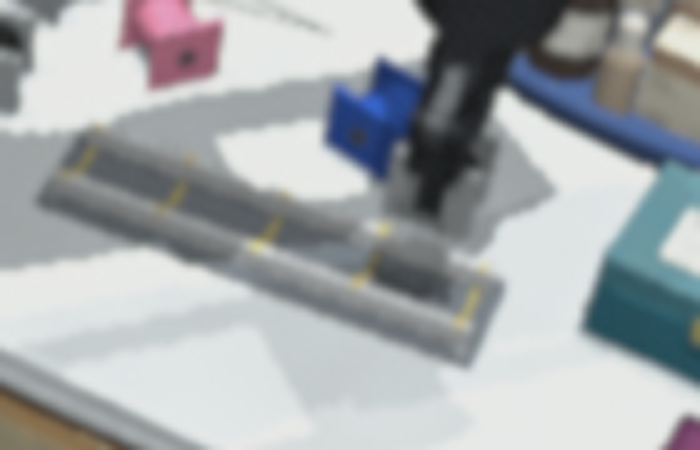

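View pics/b1top.png

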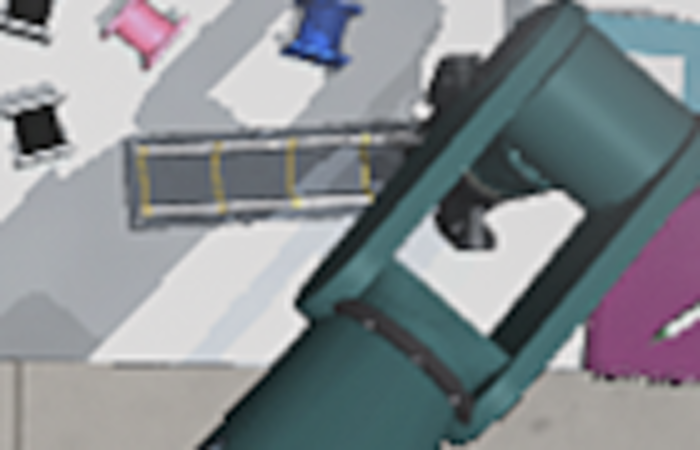

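Emit:
servo_tool([
  [0,0,15,0,0,0,20],
  [0,0,15,0,0,0,20],
  [0,0,6,0,0,0,20],
  [0,0,0,0,0,0,20],
])

```text
t: 7.02
ee_pos: [0.4969, -0.3538, 0.0127]
ee_rot: [[-0.072, 0.997, 0.004], [0.997, 0.072, 0.003], [0.002, 0.004, -1.0]]
ft_force: [-0.7, -0.1, -1.2]
gripper_width: 0.0335
```

Run:
```python
from h import *
st();plan(495.4,-360.3,-5,4.1,20,n=1)
for n in ("scene",):
    p,d=imaging.grab_frame(n); P=cloud(n,d);c=p[215:305,365:505] if n=="scene" else p[180:270,345:485]
    cv2.imwrite(f"pics/b2{n}.png",cv2.resize(c,None,fx=5,fy=5,interpolation=cv2.INTER_CUBIC))
```

```text
t 7.02 pos [ 496.9 -353.8   12.7] yaw 4.1 zax [ 0.004  0.003 -1.   ] F [-0.7 -0.1 -1.2] w 33.5
dist 19 n 1
[-6,-2,18,0.004,-0.002,0.001,20],
```

View pics/b2scene.png

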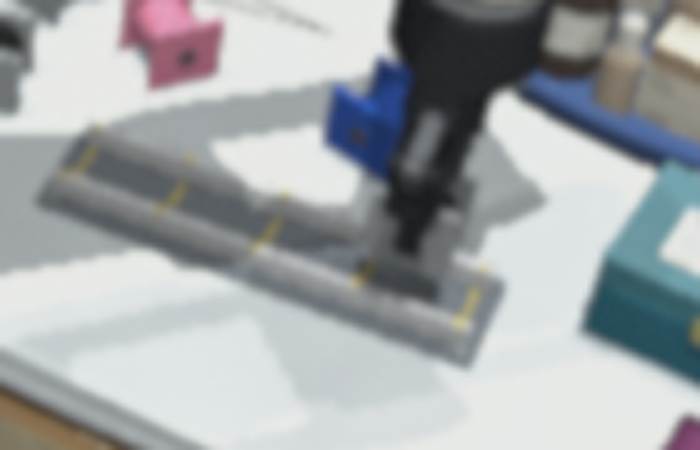

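Emit:
servo_tool([
  [-6,-2,8,0.004,-0.002,0,20],
  [0,0,3,0,0,0,20],
  [0,0,0,0,0,0,20],
])

```text
t: 7.32
ee_pos: [0.4968, -0.3602, 0.0041]
ee_rot: [[-0.074, 0.997, 0.003], [0.997, 0.074, -0.002], [-0.003, 0.003, -1.0]]
ft_force: [0.6, 0.2, -1.6]
gripper_width: 0.0337
```

Run:
```python
from h import *
st();plan(495.4,-360.3,-5,4.1,20,n=1)
```

```text
t 7.32 pos [ 496.8 -360.2    4.1] yaw 4.2 zax [ 0.003 -0.002 -1.   ] F [ 0.6  0.2 -1.6] w 33.7
dist 9 n 1
[0,-1,9,0.003,0.003,0.002,20],
```

Emit:
servo_tool([
  [0,-1,6,0.003,0.003,0,20],
  [0,-1,3,0,0,0,20],
  [0,0,3,0,0,0,20],
])

```text
t: 7.57
ee_pos: [0.4958, -0.3616, -0.006]
ee_rot: [[-0.073, 0.997, 0.002], [0.997, 0.073, -0.002], [-0.002, 0.002, -1.0]]
ft_force: [-4.0, 4.0, 18.5]
gripper_width: 0.0332
```

Run:
```python
from h import *
st();plan(495.4,-360.3,-15,4.1,20,n=1)
```

```text
t 7.57 pos [ 495.8 -361.6   -6. ] yaw 4.2 zax [ 0.002 -0.002 -1.   ] F [-4.   4.  18.5] w 33.2
dist 9 n 1
[1,-0,9,0.002,0.002,0.002,20],
```

Run:
```python
from h import *
s=env.sense();print(s["moment"].round(3),s["ft_force"])
p,d=imaging.grab_frame("scene");c=p[215:305,365:505]
cv2.imwrite(f"pics/b3.png",cv2.resize(c,None,fx=5,fy=5,interpolation=cv2.INTER_CUBIC))
```

```text
[ 0.713  1.002 -0.062] [-3.96805114  4.04710441 18.46440947]
```

View pics/b3.png

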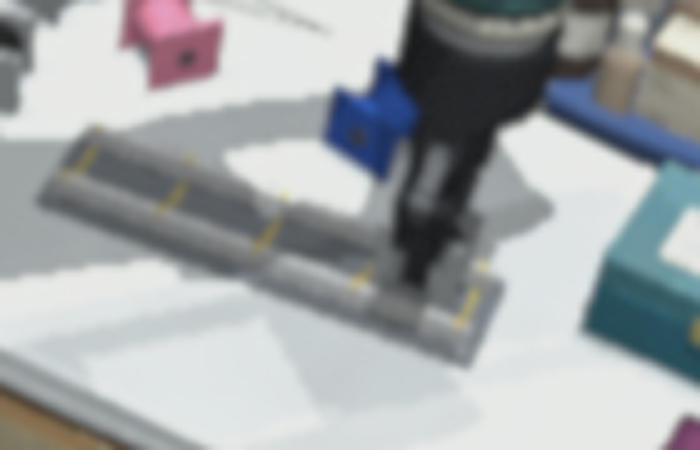

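Emit:
servo_tool([
  [0,0,-5,0,0,0,20],
  [0,2,0,0,0,0,20],
  [0,0,0,0,0,0,20],
])

```text
t: 7.87
ee_pos: [0.498, -0.3618, -0.0]
ee_rot: [[-0.073, 0.997, 0.003], [0.997, 0.073, -0.002], [-0.003, 0.003, -1.0]]
ft_force: [0.0, -0.1, -1.9]
gripper_width: 0.0334
```

Run:
```python
from h import *
st();plan(498,-360.3,-5,4.1,20,n=1);print(env.sense()["moment"])
```

```text
t 7.87 pos [ 498.  -361.8   -0. ] yaw 4.2 zax [ 0.003 -0.002 -1.   ] F [ 0.  -0.1 -1.9] w 33.4
dist 5 n 1
[2,0,5,0.003,0.003,0.001,20],
[-0.04168736  0.02778269  0.02339085]
```

Emit:
servo_tool([
  [2,0,5,0.003,0.003,0,20],
  [0,0,3,0,0,0,20],
  [0,0,3,0,0,0,20],
])

```text
t: 8.12
ee_pos: [0.4986, -0.3601, -0.0113]
ee_rot: [[-0.073, 0.997, 0.001], [0.997, 0.073, -0.001], [-0.001, 0.001, -1.0]]
ft_force: [0.3, 0.1, -2.1]
gripper_width: 0.0338
```

Run:
```python
from h import *
st();plan(498,-360.3,-20,4.1,20,n=1);print(env.sense()["moment"])
```

```text
t 8.12 pos [ 498.6 -360.1  -11.3] yaw 4.2 zax [ 0.001 -0.001 -1.   ] F [ 0.3  0.1 -2.1] w 33.8
dist 9 n 1
[-0,-1,9,0.001,0.001,0.001,20],
[ 0.01003542  0.01345146 -0.01532606]
```

Emit:
servo_tool([
  [0,0,6,0,0,0,20],
  [0,0,3,0,0,0,20],
  [0,0,1,0,0,0,20],
])

```text
t: 8.37
ee_pos: [0.4988, -0.3602, -0.0188]
ee_rot: [[-0.073, 0.997, 0.001], [0.997, 0.073, -0.001], [-0.001, 0.001, -1.0]]
ft_force: [-1.6, 1.8, 4.0]
gripper_width: 0.0338
```

Run:
```python
from h import *
st()
```

```text
t 8.37 pos [ 498.8 -360.2  -18.8] yaw 4.2 zax [ 0.001 -0.001 -1.   ] F [-1.6  1.8  4. ] w 33.8
```

Emit:
servo_tool([
  [0,0,1,0,0,0,20],
  [0,0,0,0,0,0,46],
  [0,0,0,0,0,0,52],
  [0,0,0,0,0,0,55],
  [0,0,0,0,0,0,55],
  [0,0,-15,0,0,0,58],
  [0,0,-20,0,0,0,60],
  [0,0,-25,0,0,0,60],
  [0,0,-20,0,0,0,65],
  [0,0,0,0,0,0,65],
])

```text
t: 9.2
ee_pos: [0.4964, -0.3582, 0.0577]
ee_rot: [[-0.073, 0.997, -0.007], [0.997, 0.073, 0.006], [0.006, -0.006, -1.0]]
ft_force: [0.7, 0.5, 1.1]
gripper_width: 0.0651
```

Run:
```python
from h import *
st()
p,d=imaging.grab_frame("scene");c=p[215:305,365:505]
cv2.imwrite(f"pics/b4.png",cv2.resize(c,None,fx=5,fy=5,interpolation=cv2.INTER_CUBIC))
p,d=imaging.grab_frame("top");c=p[135:275,195:455]
cv2.imwrite(f"pics/b4t.png",cv2.resize(c,None,fx=3,fy=3,interpolation=cv2.INTER_CUBIC))
buffers(p,d)
```

```text
t 9.2 pos [ 496.4 -358.2   57.7] yaw 4.2 zax [-0.007  0.006 -1.   ] F [0.7 0.5 1.1] w 65.1
px [350.8 179.7] core xy [615. -77.] rect c [614. -77.] sz [44. 45.] ang 73.7 axis -15 area 63 z 0.041 121
px [330.  181.5] core xy [607.   1.] rect c [606.  -1.] sz [42. 44.] ang 79.5 axis -11 area 64 z 0.039 117
px [308.5 204.1] core xy [521.  80.] rect c [521.  78.] sz [45. 44.] ang 64.4 axis -27 area 63 z 0.04 113
px [352.1 205.5] core xy [518. -82.] rect c [519. -85.] sz [45. 44.] ang 15.4 axis 14 area 67 z 0.04 115
px [330.6 206.6] core xy [512.  -2.] rect c [512.  -5.] sz [44. 45.] ang 6.3 axis 2 area 65 z 0.041 118
px [309.2 228. ] core xy [431.  76.] rect c [433.  75.] sz [47. 41.] ang 89.8 axis -6 area 68 z 0.04 111
px [329.1 229.3] core xy [428.   2.] rect c [430.   1.] sz [41. 41.] ang 0.8 axis -4 area 65 z 0.041 113
```

View pics/b4.png

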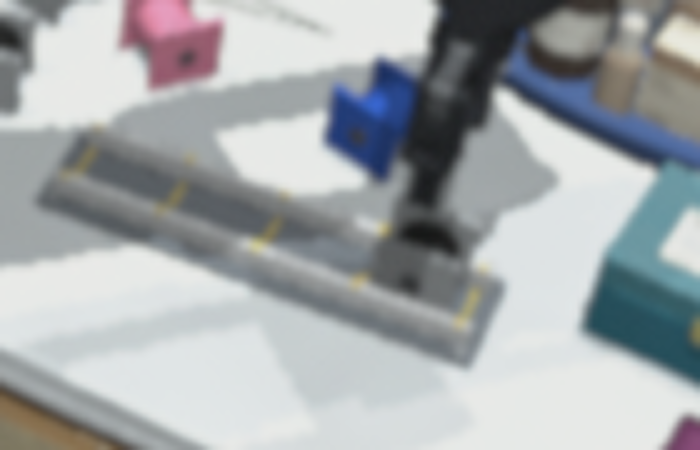

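View pics/b4t.png

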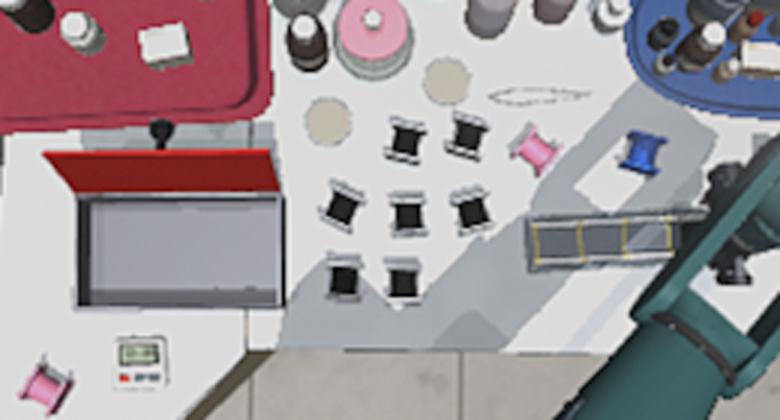

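```bash
cat >> h.py <<'E'
def go(x,y,z,yawdeg,grip,vmax=38,wmax=0.11):
    s=env.sense(); P=np.array(s["ee_pos"])*1000;R=np.array(s["ee_rot"]);T=np.array([x,y,z],float)
    Rt=down(np.radians(yawdeg)); rv=Ro.from_matrix(R.T@Rt).as_rotvec(); dist=np.linalg.norm(T-P)
    n=int(max(1,np.ceil(dist/vmax-1),np.ceil(np.linalg.norm(rv)/wmax)-1))
    w=np.r_[np.ones(n),.65,.35]/(n+1); f=np.cumsum(np.r_[0,w])
    print("dist",round(dist),"rows",n+2)
    for k in range(n+2):
        Rk=R@Ro.from_rotvec(rv*f[k]).as_matrix(); d=Rk.T@((T-P)*w[k])
        print("["+",".join(f"{round(float(v),0)+0:g}" for v in d)+","+",".join(f"{round(float(v),3)+0:g}" for v in rv*w[k])+f",{grip}],",end="")
    print()
E
python3 - <<'E'
from h import *
go(518,-83,35,15,65)
E
```

```text
dist 275 rows 9
[34,5,3,-0.001,-0.001,-0.024,65],[34,6,3,-0.001,-0.001,-0.024,65],[34,7,3,-0.001,-0.001,-0.024,65],[33,8,2,-0.001,-0.001,-0.024,65],[33,9,2,-0.001,-0.001,-0.024,65],[33,9,2,-0.001,-0.001,-0.024,65],[33,10,2,-0.001,-0.001,-0.024,65],[21,7,2,-0.001,-0.001,-0.015,65],[11,4,1,0,-0.001,-0.008,65],
```

Emit:
servo_tool([
  [34,5,3,0,0,-0.024,65],
  [34,6,3,0,0,-0.024,65],
  [34,7,3,0,0,-0.024,65],
  [33,8,2,0,0,-0.024,65],
  [33,9,2,0,0,-0.024,65],
  [33,9,2,0,0,-0.024,65],
  [33,10,2,0,0,-0.024,65],
  [21,7,2,0,0,-0.015,65],
  [11,4,1,0,0,-0.008,65],
  [0,0,0,0,0,0,65],
])

```text
t: 10.13
ee_pos: [0.5031, -0.0683, 0.0117]
ee_rot: [[-0.264, 0.964, -0.043], [0.964, 0.265, 0.023], [0.033, -0.036, -0.999]]
ft_force: [-0.4, 0.1, -1.1]
gripper_width: 0.065
```

Run:
```python
from h import *
st();go(518,-83,0,15,65)
```

```text
t 10.13 pos [503.1 -68.3  11.7] yaw 15.4 zax [-0.043  0.023 -0.999] F [-0.4  0.1 -1.1] w 65.0
dist 24 rows 3
[-9,5,5,-0.018,-0.017,0.003,65],[-6,3,4,-0.012,-0.011,0.002,65],[-3,2,2,-0.006,-0.006,0.001,65],
```

Emit:
servo_tool([
  [-10,6,0,-0.02,-0.018,0,65],
  [-7,4,0,-0.014,-0.01,0,65],
  [0,0,0,0,0,0,65],
])

```text
t: 10.38
ee_pos: [0.5141, -0.0817, 0.0056]
ee_rot: [[-0.267, 0.964, -0.01], [0.964, 0.267, 0.005], [0.008, -0.009, -1.0]]
ft_force: [0.5, 0.1, 0.7]
gripper_width: 0.0649
```

Run:
```python
from h import *
st();plan(518,-83,-28,15,65,n=1)
```

```text
t 10.38 pos [514.1 -81.7   5.6] yaw 15.5 zax [-0.01   0.005 -1.   ] F [0.5 0.1 0.7] w 64.9
dist 34 n 1
[-3,4,34,-0.009,-0.008,0.008,65],
```

Emit:
servo_tool([
  [-3,4,8,-0.009,-0.008,0.008,65],
  [0,0,12,0,0,0,65],
  [0,0,8,0,0,0,65],
  [0,0,4,0,0,0,65],
  [0,0,0,0,0,0,65],
])

```text
t: 10.8
ee_pos: [0.5161, -0.0868, -0.0313]
ee_rot: [[-0.253, 0.967, -0.005], [0.968, 0.253, 0.001], [0.002, -0.005, -1.0]]
ft_force: [-0.6, -0.7, -0.2]
gripper_width: 0.0652
```

Run:
```python
from h import *
st();plan(518,-83,-28,15,65,n=1)
```

```text
t 10.8 pos [516.1 -86.8 -31.3] yaw 14.6 zax [-0.005  0.001 -1.   ] F [-0.6 -0.7 -0.2] w 65.2
dist 5 n 1
[3,3,-3,-0.005,-0.002,-0.006,65],
```

Emit:
servo_tool([
  [3,3,-4,-0.005,-0.002,-0.006,65],
  [0,0,0,0,0,0,65],
  [0,0,0,0,0,0,20],
  [0,0,0,0,0,0,20],
  [0,0,0,0,0,0,20],
  [0,0,0,0,0,0,20],
  [0,0,0,0,0,0,20],
  [0,0,0,0,0,0,20],
])

```text
t: 11.47
ee_pos: [0.5194, -0.0829, -0.0254]
ee_rot: [[-0.259, 0.966, 0.003], [0.966, 0.259, -0.0], [-0.001, 0.003, -1.0]]
ft_force: [-0.3, 0.5, -0.7]
gripper_width: 0.0423
```

Emit:
servo_tool([
  [0,0,-15,0,0,0,20],
  [0,0,-30,0,0,0,20],
  [0,0,-35,0,0,0,20],
  [0,0,-25,0,0,0,20],
])

```text
t: 11.8
ee_pos: [0.5113, -0.0809, 0.0728]
ee_rot: [[-0.259, 0.966, -0.02], [0.966, 0.259, 0.006], [0.011, -0.017, -1.0]]
ft_force: [1.4, -0.6, -1.0]
gripper_width: 0.0422
```

Run:
```python
from h import *
st();go(464,359,80,0,20)
```

```text
t 11.8 pos [511.3 -80.9  72.8] yaw 15.0 zax [-0.02   0.006 -1.   ] F [ 1.4 -0.6 -1. ] w 42.2
dist 442 rows 13
[36,6,0,-0.002,-0.001,0.022,20],[37,5,0,-0.002,-0.001,0.022,20],[37,4,0,-0.002,-0.001,0.022,20],[37,3,0,-0.002,-0.001,0.022,20],[37,2,0,-0.002,-0.001,0.022,20],[37,2,0,-0.002,-0.001,0.022,20],[37,1,0,-0.002,-0.001,0.022,20],[37,0,0,-0.002,-0.001,0.022,20],[37,-1,0,-0.002,-0.001,0.022,20],[37,-2,-1,-0.002,-0.001,0.022,20],[37,-2,-1,-0.002,-0.001,0.022,20],[24,-2,0,-0.001,0,0.014,20],[13,-1,0,-0.001,0,0.008,20],
```

Emit:
servo_tool([
  [36,6,-4,0,0,0.022,20],
  [37,5,-4,0,0,0.022,20],
  [37,4,-3,0,0,0.022,20],
  [37,3,-3,0,0,0.022,20],
  [37,2,-3,0,0,0.022,20],
  [37,2,-3,0,0,0.022,20],
  [37,1,-2,0,0,0.022,20],
])

```text
t: 12.38
ee_pos: [0.4908, 0.1774, 0.1046]
ee_rot: [[-0.084, 0.996, -0.003], [0.996, 0.084, -0.001], [-0.0, -0.003, -1.0]]
ft_force: [1.6, -0.1, -0.8]
gripper_width: 0.0422
```

Run:
```python
from h import *
st();go(464,359,80,0,20)
```

```text
t 12.38 pos [490.8 177.4 104.6] yaw 4.8 zax [-0.003 -0.001 -1.   ] F [ 1.6 -0.1 -0.8] w 42.2
dist 185 rows 6
[37,-2,5,-0.001,0,0.017,20],[37,-3,5,-0.001,0,0.017,20],[37,-4,5,-0.001,0,0.017,20],[36,-4,5,-0.001,0,0.017,20],[24,-3,3,0,0,0.011,20],[13,-2,2,0,0,0.006,20],
```

Emit:
servo_tool([
  [35,-3,2,0,0,0.017,20],
  [35,-4,2,0,0,0.017,20],
  [35,-4,2,0,0,0.017,20],
  [30,-4,2,0,0,0.017,20],
  [18,-3,2,0,0,0.011,20],
  [6,-2,2,0,0,0.006,20],
  [0,0,0,0,0,0,20],
])

```text
t: 12.97
ee_pos: [0.4568, 0.3502, 0.0912]
ee_rot: [[-0.004, 1.0, -0.003], [1.0, 0.004, 0.001], [0.001, -0.003, -1.0]]
ft_force: [1.0, -0.8, -1.2]
gripper_width: 0.0424
```

Run:
```python
from h import *
st();go(464,359,0,0,20)
```

```text
t 12.97 pos [456.8 350.2  91.2] yaw 0.3 zax [-0.003  0.001 -1.   ] F [ 1.  -0.8 -1.2] w 42.4
dist 92 rows 4
[3,3,30,-0.001,0,0.001,20],[3,2,30,-0.001,0,0.001,20],[2,2,20,-0.001,0,0.001,20],[1,1,11,0,0,0.001,20],
```

Emit:
servo_tool([
  [3,3,30,0,0,0,20],
  [3,2,30,0,0,0,20],
  [2,2,22,0,0,0,20],
  [0,0,12,0,0,0,20],
  [0,0,5,0,0,0,20],
  [0,0,2,0,0,0,20],
  [0,0,0,0,0,0,20],
])

```text
t: 13.55
ee_pos: [0.4676, 0.3508, -0.0118]
ee_rot: [[0.0, 1.0, 0.001], [1.0, -0.0, -0.003], [-0.003, 0.001, -1.0]]
ft_force: [-1.0, -0.1, -0.9]
gripper_width: 0.0422
```

Run:
```python
from h import *
st();plan(464,359,-19,0,20,n=1)
```

```text
t 13.55 pos [467.6 350.8 -11.8] yaw -0.0 zax [ 0.001 -0.003 -1.   ] F [-1.  -0.1 -0.9] w 42.2
dist 11 n 1
[8,-4,7,0.001,0.003,-0,20],
```

Emit:
servo_tool([
  [6,0,5,0,0,0,20],
  [0,0,2,0,0,0,20],
  [0,0,0,0,0,0,50],
  [0,0,0,0,0,0,60],
  [0,0,0,0,0,0,60],
  [0,0,-20,0,0,0,60],
  [0,0,-30,0,0,0,60],
  [0,0,-35,0,0,0,65],
  [0,0,-25,0,0,0,65],
  [-10,0,0,0,0,0,65],
])

```text
t: 14.38
ee_pos: [0.4697, 0.3489, 0.1007]
ee_rot: [[-0.001, 1.0, 0.008], [1.0, 0.001, 0.002], [0.002, 0.008, -1.0]]
ft_force: [-0.2, 0.6, 1.2]
gripper_width: 0.0648
```

Run:
```python
from h import *
st();
p,d=imaging.grab_frame("scene");c=p[120:260,200:400]
cv2.imwrite(f"pics/c1.png",cv2.resize(c,None,fx=4,fy=4,interpolation=cv2.INTER_CUBIC))
p,d=imaging.grab_frame("top");c=p[135:275,195:455]
cv2.imwrite(f"pics/c1t.png",cv2.resize(c,None,fx=3,fy=3,interpolation=cv2.INTER_CUBIC))
buffers(p,d)
go(430,75,50,-6,65)
```

```text
t 14.38 pos [469.7 348.9 100.7] yaw 0.1 zax [ 0.008  0.002 -1.   ] F [-0.2  0.6  1.2] w 64.8
px [350.8 179.7] core xy [615. -77.] rect c [614. -77.] sz [44. 45.] ang 74.3 axis -15 area 63 z 0.041 116
px [330.1 181.4] core xy [607.   1.] rect c [607.  -1.] sz [42. 46.] ang 79.5 axis -14 area 65 z 0.041 114
px [308.6 204.1] core xy [520.  80.] rect c [521.  78.] sz [45. 44.] ang 64.5 axis -23 area 64 z 0.041 115
px [330.6 206.6] core xy [512.  -2.] rect c [513.  -5.] sz [44. 45.] ang 5.5 axis 3 area 65 z 0.041 114
px [309.1 228. ] core xy [431.  76.] rect c [433.  75.] sz [41. 48.] ang 0.7 axis -4 area 67 z 0.041 111
px [329.1 229.3] core xy [428.   2.] rect c [430.   1.] sz [41. 40.] ang 1.0 axis -5 area 65 z 0.04 107
dist 277 rows 9
[-34,-5,6,0,0,0.013,65],[-34,-4,6,0,0,0.013,65],[-34,-4,6,0,0,0.013,65],[-34,-3,6,0,0,0.013,65],[-34,-3,6,0,0,0.013,65],[-34,-2,6,0,0,0.013,65],[-34,-2,6,0,0,0.013,65],[-22,-1,4,0,0,0.008,65],[-12,0,2,0,0,0.005,65],
```

View pics/c1t.png

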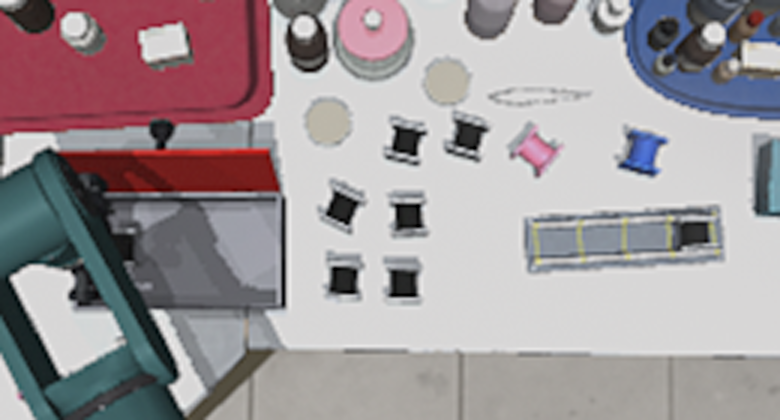

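View pics/c1.png

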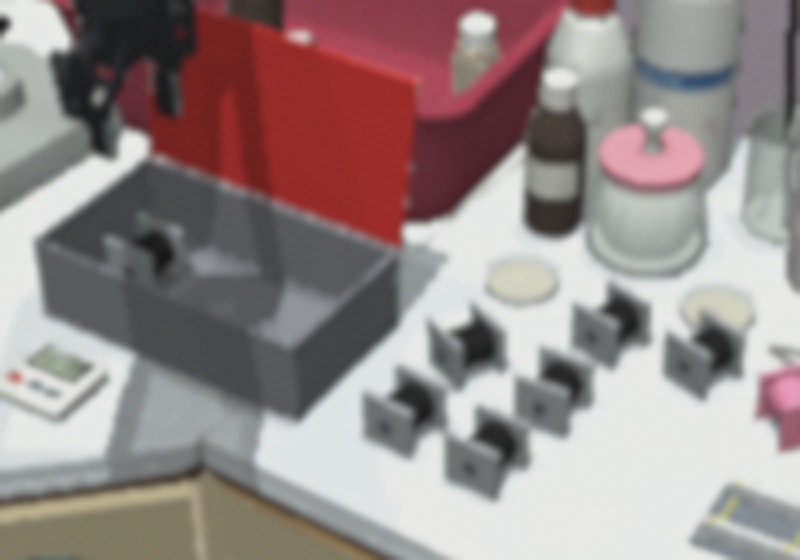

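Emit:
servo_tool([
  [-34,-5,0,0,0,0.01,65],
  [-34,-4,0,0,0,0.01,65],
  [-34,-4,0,0,0,0.01,65],
  [-34,-3,2,0,0,0.01,65],
  [-34,-3,4,0,0,0,65],
  [-34,-2,6,0,0,0,65],
  [-34,-2,6,0,0,0,65],
  [-22,-1,4,0,0,0,65],
  [-10,0,2,0,0,0,65],
  [0,0,0,0,0,0,65],
])

```text
t: 15.32
ee_pos: [0.4215, 0.0642, 0.052]
ee_rot: [[0.041, 0.999, -0.027], [0.999, -0.041, -0.008], [-0.009, -0.027, -1.0]]
ft_force: [-0.8, 0.1, 0.6]
gripper_width: 0.0651
```

Run:
```python
from h import *
st();go(432,75.5,5,-2,65)
```

```text
t 15.32 pos [421.5  64.2  52. ] yaw -2.3 zax [-0.027 -0.008 -1.   ] F [-0.8  0.1  0.6] w 65.1
dist 49 rows 3
[6,6,23,-0.014,0.004,-0.003,65],[4,3,15,-0.009,0.003,-0.002,65],[2,2,8,-0.005,0.002,-0.001,65],
```

Emit:
servo_tool([
  [6,6,20,-0.014,0.004,0,65],
  [4,3,12,-0.009,0.003,0,65],
  [2,2,8,-0.005,0.002,0,65],
  [0,0,0,0,0,0,65],
])

```text
t: 15.65
ee_pos: [0.4291, 0.0766, 0.0056]
ee_rot: [[0.045, 0.999, -0.005], [0.999, -0.045, 0.002], [0.002, -0.005, -1.0]]
ft_force: [-0.9, -0.2, -0.1]
gripper_width: 0.0648
```

Run:
```python
from h import *
st();plan(432,75.5,-28,-2,65,n=1)
```

```text
t 15.65 pos [429.1  76.6   5.6] yaw -2.6 zax [-0.005  0.002 -1.   ] F [-0.9 -0.2 -0.1] w 64.8
dist 34 n 1
[-1,3,34,-0.005,-0.002,-0.01,65],
```

Emit:
servo_tool([
  [-1,3,8,-0.005,-0.002,-0.01,65],
  [0,0,11,0,0,0,65],
  [0,0,8,0,0,0,65],
  [0,0,2,0,0,0,65],
  [0,0,0,0,0,0,65],
])

```text
t: 16.07
ee_pos: [0.431, 0.0775, -0.0271]
ee_rot: [[0.03, 1.0, -0.003], [1.0, -0.03, 0.0], [0.0, -0.003, -1.0]]
ft_force: [1.0, 0.4, -0.9]
gripper_width: 0.0648
```

Run:
```python
from h import *
st();plan(432,75.5,-28,-2,65,n=1)
```

```text
t 16.07 pos [431.   77.5 -27.1] yaw -1.7 zax [-0.003  0.    -1.   ] F [ 1.   0.4 -0.9] w 64.8
dist 2 n 1
[-2,1,1,-0.003,-0,0.005,65],
```

Emit:
servo_tool([
  [-2,1,1,-0.003,0,0.005,65],
  [0,0,0,0,0,0,20],
  [0,0,0,0,0,0,20],
  [0,0,0,0,0,0,20],
  [0,0,0,0,0,0,20],
  [0,0,0,0,0,0,20],
  [0,0,0,0,0,0,20],
])

```text
t: 16.65
ee_pos: [0.4347, 0.0754, -0.0252]
ee_rot: [[0.035, 0.999, 0.006], [0.999, -0.035, 0.0], [0.001, 0.006, -1.0]]
ft_force: [-0.2, -0.5, -1.5]
gripper_width: 0.0337
```

Emit:
servo_tool([
  [0,0,-15,0,0,0,20],
  [0,0,-30,0,0,0,20],
  [0,0,-30,0,0,0,20],
  [0,0,-15,0,0,0,20],
])

```text
t: 16.98
ee_pos: [0.4279, 0.075, 0.0611]
ee_rot: [[0.035, 0.999, -0.011], [0.999, -0.035, -0.0], [-0.001, -0.011, -1.0]]
ft_force: [1.5, 0.3, -1.5]
gripper_width: 0.0339
```

Run:
```python
from h import *
st();go(494.5,-304.4,60,4.1,20)
```

```text
t 16.98 pos [427.9  75.   61.1] yaw -2.0 zax [-0.011 -0.    -1.   ] F [ 1.5  0.3 -1.5] w 33.9
dist 385 rows 12
[-34,7,0,-0.001,0,-0.01,20],[-34,7,0,-0.001,0,-0.01,20],[-34,7,0,-0.001,0,-0.01,20],[-34,6,0,-0.001,0,-0.01,20],[-35,6,0,-0.001,0,-0.01,20],[-35,6,0,-0.001,0,-0.01,20],[-35,5,0,-0.001,0,-0.01,20],[-35,5,0,-0.001,0,-0.01,20],[-35,5,0,-0.001,0,-0.01,20],[-35,4,0,-0.001,0,-0.01,20],[-23,3,0,-0.001,0,-0.006,20],[-12,1,0,0,0,-0.003,20],
```

Emit:
servo_tool([
  [-34,7,-1,0,0,-0.01,20],
  [-34,7,-1,0,0,-0.01,20],
  [-34,7,-1,0,0,-0.01,20],
  [-34,6,-1,0,0,-0.01,20],
  [-35,6,-1,0,0,-0.01,20],
  [-35,6,-1,0,0,-0.01,20],
  [-35,5,0,0,0,-0.01,20],
])

```text
t: 17.57
ee_pos: [0.4766, -0.1677, 0.0725]
ee_rot: [[-0.054, 0.999, 0.002], [0.999, 0.054, 0.003], [0.003, 0.002, -1.0]]
ft_force: [1.0, -0.1, 0.5]
gripper_width: 0.0339
```

Run:
```python
from h import *
st();go(494.5,-304.4,60,4.1,20)
```

```text
t 17.57 pos [ 476.6 -167.7   72.5] yaw 3.1 zax [ 0.002  0.003 -1.   ] F [ 1.  -0.1  0.5] w 33.9
dist 138 rows 5
[-34,3,3,0,-0.001,-0.004,20],[-34,2,3,0,-0.001,-0.004,20],[-34,2,3,0,-0.001,-0.004,20],[-22,1,2,0,0,-0.003,20],[-12,1,1,0,0,-0.002,20],
```

Emit:
servo_tool([
  [-34,3,3,0,0,-0.004,20],
  [-34,2,3,0,0,-0.004,20],
  [-30,2,3,0,0,-0.004,20],
  [-17,1,2,0,0,-0.003,20],
  [-6,1,1,0,0,0,20],
  [0,0,0,0,0,0,20],
])

```text
t: 18.07
ee_pos: [0.4916, -0.3016, 0.0571]
ee_rot: [[-0.061, 0.998, 0.0], [0.998, 0.061, 0.002], [0.002, 0.0, -1.0]]
ft_force: [-0.9, 0.5, -1.4]
gripper_width: 0.0335
```

Run:
```python
from h import *
st();go(494.5,-304.4,5,4.1,20)
```

```text
t 18.07 pos [ 491.6 -301.6   57.1] yaw 3.5 zax [ 0.     0.002 -1.   ] F [-0.9  0.5 -1.4] w 33.5
dist 52 rows 3
[-2,1,26,0,-0.001,-0.005,20],[-1,1,17,0,-0.001,-0.003,20],[-1,0,9,0,0,-0.002,20],
```

Emit:
servo_tool([
  [-3,2,20,0,0,-0.005,20],
  [-2,1,17,0,0,-0.003,20],
  [-1,0,8,0,0,-0.002,20],
  [0,0,2,0,0,0,20],
  [0,0,0,0,0,0,20],
])

```text
t: 18.48
ee_pos: [0.4954, -0.3024, 0.0091]
ee_rot: [[-0.074, 0.997, 0.0], [0.997, 0.074, 0.005], [0.005, 0.0, -1.0]]
ft_force: [-0.2, 0.1, -0.3]
gripper_width: 0.0339
```

Run:
```python
from h import *
st();plan(494.5,-304.4,0,4.1,20,n=1)
```

```text
t 18.48 pos [ 495.4 -302.4    9.1] yaw 4.2 zax [ 0.     0.005 -1.   ] F [-0.2  0.1 -0.3] w 33.9
dist 9 n 1
[-2,-1,9,0,-0.005,0.002,20],
```

Emit:
servo_tool([
  [-2,-1,7,0,-0.005,0,20],
  [0,0,5,0,0,0,20],
  [0,0,2,0,0,0,20],
  [0,0,2,0,0,0,20],
])

```text
t: 18.82
ee_pos: [0.4963, -0.3033, -0.0051]
ee_rot: [[-0.077, 0.997, 0.004], [0.997, 0.077, -0.002], [-0.003, 0.004, -1.0]]
ft_force: [-0.8, -0.1, -0.3]
gripper_width: 0.0335
```

Run:
```python
from h import *
st();plan(494.5,-304.4,-20,4.1,20,n=1)
```

```text
t 18.82 pos [ 496.3 -303.3   -5.1] yaw 4.4 zax [ 0.004 -0.002 -1.   ] F [-0.8 -0.1 -0.3] w 33.5
dist 15 n 1
[-1,-2,15,0.004,0.003,0.005,20],
```

Emit:
servo_tool([
  [-1,-2,2,0.004,0.003,0.004,20],
  [0,0,3,0,0,0,20],
  [0,0,2,0,0,0,20],
])

```text
t: 19.07
ee_pos: [0.4948, -0.3048, -0.0117]
ee_rot: [[-0.072, 0.997, 0.001], [0.997, 0.072, -0.001], [-0.001, 0.001, -1.0]]
ft_force: [-0.4, 0.0, -1.5]
gripper_width: 0.0337
```

Run:
```python
from h import *
st();plan(494.5,-304.4,-20,4.1,20,n=1)
```

```text
t 19.07 pos [ 494.8 -304.8  -11.7] yaw 4.1 zax [ 0.001 -0.001 -1.   ] F [-0.4  0.  -1.5] w 33.7
dist 8 n 1
[0,-0,8,0.001,0.001,0.001,20],
```

In the channel. Down to the floor.

Emit:
servo_tool([
  [0,0,5,0,0,0,20],
  [0,0,3,0,0,0,20],
  [0,0,2,0,0,0,20],
])

```text
t: 19.32
ee_pos: [0.4951, -0.3053, -0.019]
ee_rot: [[-0.072, 0.997, 0.002], [0.997, 0.072, -0.001], [-0.001, 0.002, -1.0]]
ft_force: [-5.8, 4.1, 17.8]
gripper_width: 0.0337
```

Emit:
servo_tool([
  [0,0,0,0,0,0,46],
  [0,0,0,0,0,0,52],
  [0,0,0,0,0,0,56],
  [0,0,0,0,0,0,58],
  [0,0,-15,0,0,0,58],
  [0,0,-25,0,0,0,60],
  [0,0,-28,0,0,0,65],
  [0,0,-10,0,0,0,65],
])

```text
t: 19.98
ee_pos: [0.4923, -0.3035, 0.056]
ee_rot: [[-0.071, 0.997, -0.006], [0.997, 0.071, 0.005], [0.006, -0.006, -1.0]]
ft_force: [0.3, -0.0, 0.4]
gripper_width: 0.0648
```

Run:
```python
from h import *
st();go(429,1.5,40,-2,65)
p,d=imaging.grab_frame("scene");c=p[180:300,290:490]
cv2.imwrite(f"pics/d1.png",cv2.resize(c,None,fx=4,fy=4,interpolation=cv2.INTER_CUBIC))
```

```text
t 19.98 pos [ 492.3 -303.5   56. ] yaw 4.1 zax [-0.006  0.005 -1.   ] F [ 0.3 -0.   0.4] w 64.8
dist 312 rows 10
[34,-5,2,-0.001,-0.001,0.012,65],[34,-5,2,-0.001,-0.001,0.012,65],[34,-5,2,-0.001,-0.001,0.012,65],[34,-6,2,-0.001,-0.001,0.012,65],[34,-6,2,-0.001,-0.001,0.012,65],[34,-7,2,-0.001,-0.001,0.012,65],[34,-7,2,-0.001,-0.001,0.012,65],[34,-7,2,-0.001,-0.001,0.012,65],[22,-5,1,0,0,0.008,65],[12,-3,1,0,0,0.004,65],
```

View pics/d1.png

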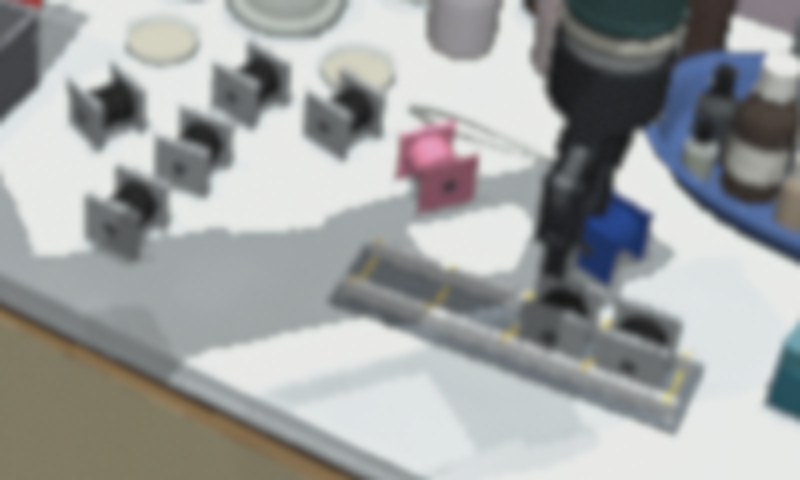

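Emit:
servo_tool([
  [34,-5,0,0,0,0.012,65],
  [34,-5,0,0,0,0.012,65],
  [34,-5,0,0,0,0.012,65],
  [34,-6,0,0,0,0.012,65],
  [34,-6,0,0,0,0.012,65],
  [34,-7,0,0,0,0.012,65],
  [34,-7,0,0,0,0.012,65],
  [28,-6,0,0,0,0.012,65],
  [16,-4,0,0,0,0.006,65],
  [5,-2,0,0,0,0,65],
])

```text
t: 20.87
ee_pos: [0.4268, -0.0083, 0.0456]
ee_rot: [[0.043, 0.999, -0.013], [0.999, -0.043, 0.006], [0.006, -0.013, -1.0]]
ft_force: [-0.3, -0.6, 0.4]
gripper_width: 0.065
```

Run:
```python
from h import *
st();go(430,1.5,5,-2,65)
```

```text
t 20.87 pos [426.8  -8.3  45.6] yaw -2.5 zax [-0.013  0.006 -1.   ] F [-0.3 -0.6  0.4] w 65.0
dist 42 rows 3
[5,2,20,-0.007,-0.003,-0.004,65],[3,1,13,-0.004,-0.002,-0.003,65],[2,1,7,-0.002,-0.001,-0.001,65],
```

Emit:
servo_tool([
  [3,2,18,-0.007,-0.003,-0.004,65],
  [2,1,14,-0.004,-0.002,-0.003,65],
  [1,1,8,-0.002,0,0,65],
  [0,0,0,0,0,0,65],
])

```text
t: 21.2
ee_pos: [0.4297, -0.0015, 0.0017]
ee_rot: [[0.031, 1.0, -0.001], [1.0, -0.031, -0.0], [-0.0, -0.001, -1.0]]
ft_force: [-1.3, 0.6, -0.4]
gripper_width: 0.065
```

Run:
```python
from h import *
st();plan(430,1.5,-28,-2,65,n=1)
```

```text
t 21.2 pos [429.7  -1.5   1.7] yaw -1.8 zax [-0.001 -0.    -1.   ] F [-1.3  0.6 -0.4] w 65.0
dist 30 n 1
[3,0,30,-0.001,0,0.003,65],
```

Emit:
servo_tool([
  [3,0,8,0,0,0.003,65],
  [0,0,10,0,0,0,65],
  [0,0,7,0,0,0,65],
  [0,0,1,0,0,0,65],
  [0,0,0,0,0,0,65],
])

```text
t: 21.62
ee_pos: [0.4303, -0.0005, -0.0272]
ee_rot: [[0.038, 0.999, -0.002], [0.999, -0.038, -0.001], [-0.001, -0.002, -1.0]]
ft_force: [0.9, -0.2, -0.3]
gripper_width: 0.0649
```

Run:
```python
from h import *
st();plan(430,1.5,-28,-2,65,n=1)
```

```text
t 21.62 pos [430.3  -0.5 -27.2] yaw -2.2 zax [-0.002 -0.001 -1.   ] F [ 0.9 -0.2 -0.3] w 64.9
dist 2 n 1
[2,-0,1,-0.002,0.001,-0.003,65],
```

Emit:
servo_tool([
  [2,0,1,-0.002,0,-0.003,65],
  [0,0,0,0,0,0,20],
  [0,0,0,0,0,0,20],
  [0,0,0,0,0,0,20],
  [0,0,0,0,0,0,20],
  [0,0,0,0,0,0,20],
  [0,0,0,0,0,0,20],
])

```text
t: 22.2
ee_pos: [0.4327, 0.0011, -0.0257]
ee_rot: [[0.035, 0.999, 0.005], [0.999, -0.035, -0.002], [-0.002, 0.006, -1.0]]
ft_force: [0.4, 0.3, -1.5]
gripper_width: 0.034
```

Emit:
servo_tool([
  [0,0,-15,0,0,0,20],
  [0,0,-30,0,0,0,20],
  [0,0,-30,0,0,0,20],
  [0,0,-15,0,0,0,20],
])

```text
t: 22.53
ee_pos: [0.4259, 0.0021, 0.0605]
ee_rot: [[0.035, 0.999, -0.011], [0.999, -0.035, 0.0], [-0.0, -0.011, -1.0]]
ft_force: [0.0, -0.7, -0.6]
gripper_width: 0.0337
```

Run:
```python
from h import *
st();go(490.5,-248.6,60,4.1,20)
```

```text
t 22.53 pos [425.9   2.1  60.5] yaw -2.0 zax [-0.011  0.    -1.   ] F [ 0.  -0.7 -0.6] w 33.7
dist 259 rows 8
[-35,10,0,-0.002,0,-0.015,20],[-36,10,0,-0.002,0,-0.015,20],[-36,9,0,-0.002,0,-0.015,20],[-36,9,0,-0.002,0,-0.015,20],[-36,8,0,-0.002,0,-0.015,20],[-36,8,0,-0.002,0,-0.015,20],[-24,5,0,-0.001,0,-0.01,20],[-13,2,0,-0.001,0,-0.005,20],
```

Emit:
servo_tool([
  [-35,10,-1,0,0,-0.015,20],
  [-36,10,-1,0,0,-0.015,20],
  [-36,9,-1,0,0,-0.015,20],
  [-36,9,0,0,0,-0.015,20],
  [-36,8,0,0,0,-0.015,20],
  [-33,8,0,0,0,-0.015,20],
  [-20,5,0,0,0,-0.01,20],
  [-8,2,0,0,0,-0.005,20],
  [0,0,0,0,0,0,20],
  [0,0,0,0,0,0,20],
])

```text
t: 23.37
ee_pos: [0.4953, -0.2455, 0.0666]
ee_rot: [[-0.082, 0.997, -0.002], [0.997, 0.082, 0.001], [0.002, -0.001, -1.0]]
ft_force: [0.4, 1.2, -0.5]
gripper_width: 0.0339
```

Run:
```python
from h import *
st();go(490.5,-248.6,8,4.1,20)
```

```text
t 23.37 pos [ 495.3 -245.5   66.6] yaw 4.7 zax [-0.002  0.001 -1.   ] F [ 0.4  1.2 -0.5] w 33.9
dist 59 rows 3
[-1,-2,29,-0.001,-0.001,0.005,20],[-1,-2,19,0,-0.001,0.003,20],[0,-1,10,0,0,0.002,20],
```

Emit:
servo_tool([
  [-3,-2,22,0,0,0.005,20],
  [-2,-2,20,0,0,0.003,20],
  [-1,-1,10,0,0,0.002,20],
  [0,0,3,0,0,0,20],
  [0,0,0,0,0,0,20],
])

```text
t: 23.78
ee_pos: [0.4903, -0.2445, 0.0109]
ee_rot: [[-0.077, 0.997, -0.001], [0.997, 0.077, 0.004], [0.004, -0.001, -1.0]]
ft_force: [0.0, -0.2, -0.8]
gripper_width: 0.034
```

Run:
```python
from h import *
st();plan(490.7,-248.6,0,4.1,20,n=1)
```

```text
t 23.78 pos [ 490.3 -244.5   10.9] yaw 4.4 zax [-0.001  0.004 -1.   ] F [ 0.  -0.2 -0.8] w 34.0
dist 12 n 1
[-4,0,11,-0.001,-0.004,0.006,20],
```

Emit:
servo_tool([
  [-5,0,7,0,-0.004,0.005,20],
  [-1,0,5,0,0,0,20],
  [0,0,2,0,0,0,20],
])

```text
t: 24.03
ee_pos: [0.4924, -0.2497, -0.0017]
ee_rot: [[-0.075, 0.997, 0.003], [0.997, 0.075, -0.002], [-0.002, 0.003, -1.0]]
ft_force: [0.1, 1.1, -0.9]
gripper_width: 0.0341
```

Run:
```python
from h import *
st();plan(490.7,-248.6,-12,4.1,20,n=1)
```

```text
t 24.03 pos [ 492.4 -249.7   -1.7] yaw 4.3 zax [ 0.003 -0.002 -1.   ] F [ 0.1  1.1 -0.9] w 34.1
dist 11 n 1
[1,-2,10,0.003,0.002,0.003,20],
```

Emit:
servo_tool([
  [1,-2,2,0.003,0.002,0.003,20],
  [0,0,3,0,0,0,20],
  [0,0,3,0,0,0,20],
])

```text
t: 24.28
ee_pos: [0.4914, -0.2494, -0.0088]
ee_rot: [[-0.071, 0.997, 0.002], [0.997, 0.071, -0.001], [-0.001, 0.002, -1.0]]
ft_force: [-0.6, -0.2, -1.3]
gripper_width: 0.0339
```

Emit:
servo_tool([
  [0,0,5,0,0,0,20],
  [0,0,4,0,0,0,20],
  [0,0,2,0,0,0,20],
  [0,0,1,0,0,0,20],
])

```text
t: 24.62
ee_pos: [0.492, -0.2499, -0.0189]
ee_rot: [[-0.071, 0.997, 0.003], [0.997, 0.071, -0.002], [-0.002, 0.003, -1.0]]
ft_force: [-2.0, 1.7, 6.5]
gripper_width: 0.0341
```

Seated on the floor. Release, lift.

Emit:
servo_tool([
  [0,0,1,0,0,0,20],
  [0,0,0,0,0,0,46],
  [0,0,0,0,0,0,52],
  [0,0,0,0,0,0,56],
  [0,0,0,0,0,0,58],
  [0,0,-15,0,0,0,58],
  [0,0,-25,0,0,0,60],
  [0,0,-28,0,0,0,65],
  [0,0,-10,0,0,0,65],
])

```text
t: 25.37
ee_pos: [0.4892, -0.2483, 0.0562]
ee_rot: [[-0.07, 0.998, -0.005], [0.998, 0.07, 0.003], [0.004, -0.005, -1.0]]
ft_force: [0.9, -0.7, 0.9]
gripper_width: 0.065
```

Run:
```python
from h import *
st();
p,d=imaging.grab_frame("top");buffers(p,d);c=p[135:275,195:455]
cv2.imwrite(f"pics/e1t.png",cv2.resize(c,None,fx=3,fy=3,interpolation=cv2.INTER_CUBIC))
go(513,-4,40,4,65)
```

```text
t 25.37 pos [ 489.2 -248.3   56.2] yaw 4.0 zax [-0.005  0.003 -1.   ] F [ 0.9 -0.7  0.9] w 65.0
px [350.8 179.7] core xy [615. -77.] rect c [614. -77.] sz [44. 45.] ang 74.2 axis -20 area 63 z 0.041 113
px [330.1 181.4] core xy [607.   1.] rect c [606.  -0.] sz [42. 44.] ang 79.5 axis -11 area 65 z 0.041 118
px [308.6 204.1] core xy [520.  80.] rect c [521.  78.] sz [44. 44.] ang 65.1 axis -27 area 64 z 0.04 113
px [330.6 206.6] core xy [512.  -2.] rect c [512.  -5.] sz [45. 44.] ang 5.9 axis 2 area 65 z 0.04 114
dist 246 rows 8
[35,6,2,-0.001,0,0,65],[35,6,2,-0.001,0,0,65],[35,6,2,-0.001,0,0,65],[35,6,2,-0.001,0,0,65],[35,6,2,-0.001,0,0,65],[35,6,2,-0.001,0,0,65],[23,4,2,0,0,0,65],[12,2,1,0,0,0,65],
```

View pics/e1t.png

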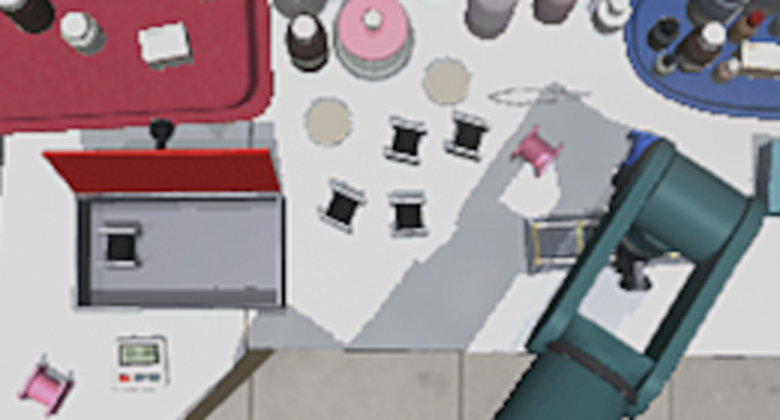

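Emit:
servo_tool([
  [35,6,0,0,0,0,65],
  [35,6,0,0,0,0,65],
  [35,6,0,0,0,0,65],
  [35,6,0,0,0,0,65],
  [35,6,0,0,0,0,65],
  [33,6,0,0,0,0,65],
  [20,4,0,0,0,0,65],
  [8,2,0,0,0,0,65],
  [0,0,0,0,0,0,65],
  [0,0,0,0,0,0,65],
])

```text
t: 26.25
ee_pos: [0.5144, -0.0031, 0.0473]
ee_rot: [[-0.065, 0.998, -0.008], [0.998, 0.065, 0.001], [0.001, -0.008, -1.0]]
ft_force: [0.5, -0.8, -0.5]
gripper_width: 0.0653
```

Run:
```python
from h import *
st();go(514,-3.5,3,4,65)
```

```text
t 26.25 pos [514.4  -3.1  47.3] yaw 3.7 zax [-0.008  0.001 -1.   ] F [ 0.5 -0.8 -0.5] w 65.3
dist 44 rows 3
[0,0,22,-0.004,-0.001,-0.002,65],[0,0,14,-0.003,0,-0.002,65],[0,0,8,-0.001,0,-0.001,65],
```

Emit:
servo_tool([
  [0,0,18,-0.004,0,-0.003,65],
  [0,0,20,-0.003,0,0,65],
  [0,0,14,0,0,0,65],
  [0,0,8,0,0,0,65],
  [0,0,4,0,0,0,65],
  [0,0,2,0,0,0,65],
  [0,0,0,0,0,0,65],
  [0,0,0,0,0,0,65],
])

```text
t: 26.92
ee_pos: [0.5153, -0.0135, -0.0216]
ee_rot: [[-0.057, 0.998, 0.001], [0.998, 0.057, -0.003], [-0.004, 0.001, -1.0]]
ft_force: [0.7, 0.0, 0.6]
gripper_width: 0.0648
```

Run:
```python
from h import *
st();plan(514,-3.5,-28,4,65,n=1)
```

```text
t 26.92 pos [515.3 -13.5 -21.6] yaw 3.3 zax [ 0.001 -0.003 -1.   ] F [0.7 0.  0.6] w 64.8
dist 12 n 1
[10,-1,6,0.001,0.004,-0.013,65],
```

Emit:
servo_tool([
  [9,-1,5,0,0.003,-0.012,65],
  [0,0,1,0,0,0,65],
  [0,0,0,0,0,0,65],
])

```text
t: 27.17
ee_pos: [0.5157, -0.0044, -0.0259]
ee_rot: [[-0.07, 0.998, 0.005], [0.998, 0.07, -0.001], [-0.001, 0.005, -1.0]]
ft_force: [0.3, 0.2, -0.7]
gripper_width: 0.065
```

Run:
```python
from h import *
st();plan(514,-3.5,-28,4,65,n=1)
```

```text
t 27.17 pos [515.7  -4.4 -25.9] yaw 4.0 zax [ 0.005 -0.001 -1.   ] F [ 0.3  0.2 -0.7] w 65.0
dist 3 n 1
[1,-2,2,0.005,0.001,-0,65],
```

Emit:
servo_tool([
  [1,-1,2,0.004,0,0,65],
  [0,0,0,0,0,0,20],
  [0,0,0,0,0,0,20],
  [0,0,0,0,0,0,20],
  [0,0,0,0,0,0,20],
  [0,0,0,0,0,0,20],
  [0,0,0,0,0,0,20],
])

```text
t: 27.75
ee_pos: [0.5158, -0.0026, -0.0257]
ee_rot: [[-0.072, 0.997, 0.004], [0.997, 0.072, -0.002], [-0.002, 0.004, -1.0]]
ft_force: [-0.5, -0.9, -1.7]
gripper_width: 0.0336
```

Emit:
servo_tool([
  [0,0,-15,0,0,0,20],
  [0,0,-30,0,0,0,20],
  [0,0,-30,0,0,0,20],
  [0,0,-15,0,0,0,20],
])

```text
t: 28.08
ee_pos: [0.5089, -0.0019, 0.059]
ee_rot: [[-0.072, 0.997, -0.014], [0.997, 0.072, 0.0], [0.001, -0.014, -1.0]]
ft_force: [1.2, -0.0, 0.2]
gripper_width: 0.0336
```

Run:
```python
from h import *
st();go(487,-192.7,60,4.1,20)
```

```text
t 28.08 pos [508.9  -1.9  59. ] yaw 4.1 zax [-0.014  0.    -1.   ] F [ 1.2 -0.   0.2] w 33.6
dist 192 rows 7
[-31,-6,0,-0.002,0,0,20],[-31,-6,0,-0.002,0,0,20],[-31,-6,0,-0.002,0,0,20],[-31,-6,0,-0.002,0,0,20],[-31,-6,0,-0.002,0,0,20],[-20,-4,0,-0.002,0,0,20],[-11,-2,0,-0.001,0,0,20],
```

Emit:
servo_tool([
  [-31,-6,0,-0.002,0,0,20],
  [-31,-6,0,-0.002,0,0,20],
  [-31,-6,0,-0.002,0,0,20],
  [-31,-6,0,-0.002,0,0,20],
  [-28,-6,0,-0.002,0,0,20],
  [-18,-4,0,0,0,0,20],
  [-8,-2,0,0,0,0,20],
  [0,0,0,0,0,0,20],
  [0,0,0,0,0,0,20],
])

```text
t: 28.83
ee_pos: [0.4884, -0.188, 0.0629]
ee_rot: [[-0.076, 0.997, 0.006], [0.997, 0.076, 0.002], [0.001, 0.006, -1.0]]
ft_force: [0.1, 0.9, -0.6]
gripper_width: 0.0336
```

Run:
```python
from h import *
st();go(487,-192.7,8,4.1,20)
```

```text
t 28.83 pos [ 488.4 -188.    62.9] yaw 4.3 zax [ 0.006  0.002 -1.   ] F [ 0.1  0.9 -0.6] w 33.6
dist 55 rows 3
[-2,-1,27,0.003,-0.001,0.002,20],[-2,-1,18,0.002,0,0.001,20],[-1,0,10,0.001,0,0.001,20],
```

Emit:
servo_tool([
  [-3,-1,20,0.003,0,0.002,20],
  [-2,-1,18,0.002,0,0,20],
  [-1,0,8,0,0,0,20],
  [0,0,3,0,0,0,20],
  [0,0,0,0,0,0,20],
  [0,0,0,0,0,0,20],
])

```text
t: 29.33
ee_pos: [0.4891, -0.1875, 0.0129]
ee_rot: [[-0.081, 0.997, 0.002], [0.997, 0.081, 0.004], [0.004, 0.003, -1.0]]
ft_force: [-0.9, -0.1, -0.9]
gripper_width: 0.0337
```

Run:
```python
from h import *
st();plan(487,-192.7,0,4.1,20,n=1)
```

```text
t 29.33 pos [ 489.1 -187.5   12.9] yaw 4.6 zax [ 0.002  0.004 -1.   ] F [-0.9 -0.1 -0.9] w 33.7
dist 14 n 1
[-5,-3,13,0.003,-0.004,0.01,20],
```

Emit:
servo_tool([
  [-5,-3,7,0.003,-0.004,0.009,20],
  [0,0,5,0,0,0,20],
  [0,0,2,0,0,0,20],
  [0,0,0,0,0,0,20],
])

```text
t: 29.67
ee_pos: [0.4883, -0.1929, 0.0002]
ee_rot: [[-0.073, 0.997, 0.004], [0.997, 0.073, -0.002], [-0.003, 0.004, -1.0]]
ft_force: [-0.2, -0.7, -0.5]
gripper_width: 0.0336
```

Run:
```python
from h import *
st();plan(487,-192.7,-12,4.1,20,n=1)
```

```text
t 29.67 pos [ 4.883e+02 -1.929e+02  2.000e-01] yaw 4.2 zax [ 0.004 -0.002 -1.   ] F [-0.2 -0.7 -0.5] w 33.6
dist 12 n 1
[0,-1,12,0.004,0.003,0.001,20],
```

Emit:
servo_tool([
  [0,-1,3,0.004,0.003,0,20],
  [0,0,4,0,0,0,20],
  [0,0,4,0,0,0,20],
])

```text
t: 29.92
ee_pos: [0.4884, -0.1938, -0.01]
ee_rot: [[-0.072, 0.997, 0.002], [0.997, 0.072, -0.001], [-0.001, 0.002, -1.0]]
ft_force: [-0.4, 0.7, -1.0]
gripper_width: 0.0338
```

Emit:
servo_tool([
  [0,0,5,0,0,0,20],
  [0,0,3,0,0,0,20],
  [0,0,2,0,0,0,20],
  [0,0,1,0,0,0,20],
])

```text
t: 30.25
ee_pos: [0.4887, -0.194, -0.0189]
ee_rot: [[-0.072, 0.997, 0.002], [0.997, 0.072, -0.001], [-0.001, 0.002, -1.0]]
ft_force: [-1.2, 0.5, 2.5]
gripper_width: 0.0338
```

Emit:
servo_tool([
  [0,0,2,0,0,0,20],
  [0,0,0,0,0,0,46],
  [0,0,0,0,0,0,52],
  [0,0,0,0,0,0,56],
  [0,0,0,0,0,0,58],
  [0,0,-15,0,0,0,58],
  [0,0,-25,0,0,0,60],
  [0,0,-28,0,0,0,65],
  [0,0,-10,0,0,0,65],
])

```text
t: 31.0
ee_pos: [0.4851, -0.1924, 0.0557]
ee_rot: [[-0.072, 0.997, -0.009], [0.997, 0.072, 0.004], [0.005, -0.008, -1.0]]
ft_force: [0.9, -0.7, -0.1]
gripper_width: 0.0651
```

Run:
```python
from h import *
st();
p,d=imaging.grab_frame("top");buffers(p,d);
p,d=imaging.grab_frame("scene");c=p[180:300,290:490]
cv2.imwrite(f"pics/f1.png",cv2.resize(c,None,fx=4,fy=4,interpolation=cv2.INTER_CUBIC))
go(520,79,50,-26,65)
```

```text
t 31.0 pos [ 485.1 -192.4   55.7] yaw 4.1 zax [-0.009  0.004 -1.   ] F [ 0.9 -0.7 -0.1] w 65.1
px [350.9 179.7] core xy [615. -77.] rect c [613. -77.] sz [44. 45.] ang 74.2 axis -17 area 64 z 0.039 118
px [330.1 181.4] core xy [607.   1.] rect c [607.  -1.] sz [42. 45.] ang 79.5 axis -13 area 65 z 0.04 116
px [308.6 204.1] core xy [520.  80.] rect c [522.  78.] sz [44. 45.] ang 66.0 axis -23 area 64 z 0.041 110
dist 274 rows 9
[34,7,1,-0.001,0,0.066,65],[34,5,1,-0.001,0,0.066,65],[34,2,1,-0.001,0,0.066,65],[34,0,1,-0.001,0,0.066,65],[34,-2,1,-0.001,0,0.066,65],[34,-4,1,-0.001,0,0.066,65],[34,-7,1,-0.001,0,0.066,65],[21,-6,0,-0.001,0,0.043,65],[11,-4,0,0,0,0.023,65],
```

View pics/f1.png

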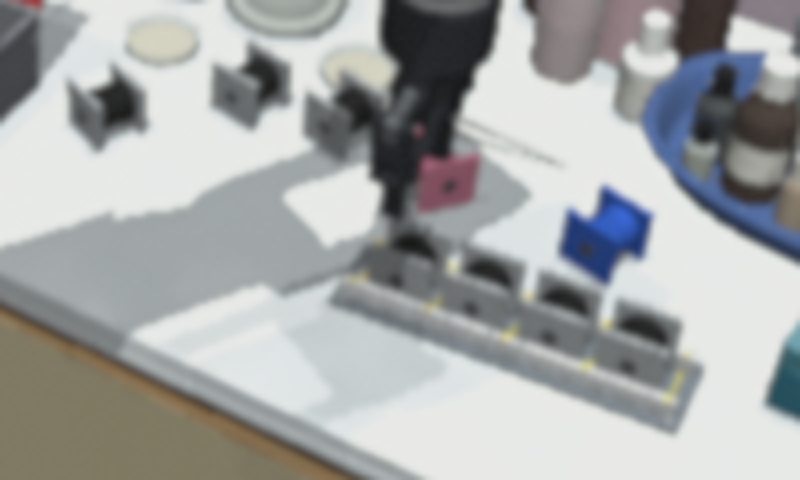

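Emit:
servo_tool([
  [34,7,0,0,0,0.066,65],
  [34,5,0,0,0,0.066,65],
  [34,2,0,0,0,0.066,65],
  [34,0,0,0,0,0.066,65],
  [34,-2,0,0,0,0.066,65],
  [34,-4,0,0,0,0.066,65],
  [32,-7,0,0,0,0.06,65],
  [18,-6,0,0,0,0.04,65],
  [8,-4,0,0,0,0.02,65],
  [0,0,0,0,0,0,65],
])

```text
t: 31.93
ee_pos: [0.5117, 0.0823, 0.035]
ee_rot: [[0.458, 0.888, -0.032], [0.889, -0.458, 0.006], [-0.009, -0.031, -0.999]]
ft_force: [-0.2, -0.1, 0.1]
gripper_width: 0.065
```

Run:
```python
from h import *
st();go(522,79,5,-25,65)
```

```text
t 31.93 pos [511.7  82.3  35. ] yaw -27.3 zax [-0.032  0.006 -0.999] F [-0.2 -0.1  0.1] w 65.0
dist 32 rows 3
[1,6,15,-0.016,0.004,-0.02,65],[1,4,10,-0.01,0.003,-0.013,65],[0,2,5,-0.006,0.001,-0.007,65],
```

Emit:
servo_tool([
  [1,6,12,-0.016,0.004,-0.02,65],
  [1,4,10,-0.01,0.003,-0.013,65],
  [0,2,5,-0.006,0.001,-0.007,65],
  [0,0,0,0,0,0,65],
  [0,0,0,0,0,0,65],
])

```text
t: 32.35
ee_pos: [0.5187, 0.0772, -0.0004]
ee_rot: [[0.418, 0.908, -0.009], [0.908, -0.418, -0.003], [-0.006, -0.007, -1.0]]
ft_force: [0.7, 0.8, -0.5]
gripper_width: 0.0649
```

Run:
```python
from h import *
st();plan(522,79,-28,-25,65,n=1)
```

```text
t 32.35 pos [ 5.187e+02  7.720e+01 -4.000e-01] yaw -24.7 zax [-0.009 -0.003 -1.   ] F [ 0.7  0.8 -0.5] w 64.9
dist 28 n 1
[3,2,28,-0.007,0.006,0.005,65],
```

Emit:
servo_tool([
  [3,2,8,-0.007,0.006,0.005,65],
  [0,0,10,0,0,0,65],
  [0,0,5,0,0,0,65],
  [0,0,1,0,0,0,65],
  [0,0,0,0,0,0,65],
])

```text
t: 32.77
ee_pos: [0.5218, 0.0768, -0.0256]
ee_rot: [[0.425, 0.905, -0.0], [0.905, -0.425, -0.001], [-0.001, 0.0, -1.0]]
ft_force: [-0.5, 0.2, 0.2]
gripper_width: 0.0647
```

Run:
```python
from h import *
st();plan(522,79,-28,-25,65,n=1)
```

```text
t 32.77 pos [521.8  76.8 -25.6] yaw -25.2 zax [-0.    -0.001 -1.   ] F [-0.5  0.2  0.2] w 64.7
dist 3 n 1
[2,-1,2,0,0.001,-0.003,65],
```

Emit:
servo_tool([
  [2,-1,2,0,0,0,65],
  [0,0,0,0,0,0,20],
  [0,0,0,0,0,0,20],
  [0,0,0,0,0,0,20],
  [0,0,0,0,0,0,20],
  [0,0,0,0,0,0,20],
  [0,0,-15,0,0,0,20],
  [0,0,-32,0,0,0,20],
  [0,0,-36,0,0,0,20],
  [0,0,-28,0,0,0,20],
])

```text
t: 33.6
ee_pos: [0.5147, 0.079, 0.0784]
ee_rot: [[0.425, 0.905, -0.021], [0.905, -0.425, -0.002], [-0.01, -0.018, -1.0]]
ft_force: [1.1, 0.3, -1.0]
gripper_width: 0.0335
```

Run:
```python
from h import *
st();go(464,298,85,0,20)
```

```text
t 33.6 pos [514.7  79.   78.4] yaw -25.2 zax [-0.021 -0.002 -1.   ] F [ 1.1  0.3 -1. ] w 33.5
dist 225 rows 7
[29,-23,-1,-0.003,0.001,-0.073,20],[31,-21,-1,-0.003,0.001,-0.073,20],[32,-19,-1,-0.003,0.001,-0.073,20],[34,-16,-1,-0.003,0.001,-0.073,20],[35,-14,-1,-0.003,0.001,-0.073,20],[23,-7,-1,-0.002,0.001,-0.048,20],[13,-3,0,-0.001,0,-0.026,20],
```

Emit:
servo_tool([
  [29,-23,-3,0,0,-0.073,20],
  [31,-21,-3,0,0,-0.073,20],
  [32,-19,-3,0,0,-0.073,20],
  [34,-16,-2,0,0,-0.073,20],
  [33,-13,-1,0,0,-0.073,20],
  [20,-6,-1,0,0,-0.048,20],
  [8,-3,0,0,0,-0.02,20],
  [0,0,0,0,0,0,20],
  [0,0,0,0,0,0,20],
])

```text
t: 34.35
ee_pos: [0.4684, 0.2938, 0.1003]
ee_rot: [[-0.008, 1.0, -0.003], [1.0, 0.008, -0.001], [-0.001, -0.003, -1.0]]
ft_force: [0.4, -0.7, -0.2]
gripper_width: 0.0336
```

Run:
```python
from h import *
st();go(464,298,20,0,20)
p,d=imaging.grab_frame("top");m=(p.max(2)<60)
c=p[135:275,195:455]
cv2.imwrite(f"pics/g1t.png",cv2.resize(c,None,fx=3,fy=3,interpolation=cv2.INTER_CUBIC))
print(plane("top",[235.7,216.7],.04))
```

```text
t 34.35 pos [468.4 293.8 100.3] yaw 0.5 zax [-0.003 -0.001 -1.   ] F [ 0.4 -0.7 -0.2] w 33.6
dist 81 rows 4
[1,-1,27,-0.001,0,0.003,20],[1,-1,27,-0.001,0,0.003,20],[1,-1,17,-0.001,0,0.002,20],[0,-1,9,0,0,0.001,20],
[[0.46902242 0.34920383 0.04      ]]
```

View pics/g1t.png

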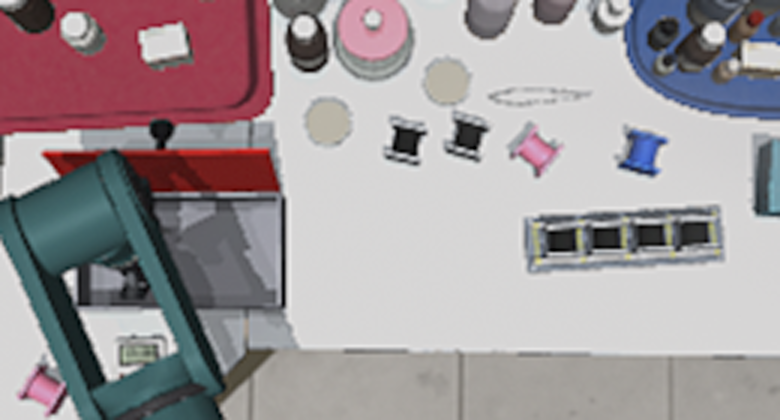

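Emit:
servo_tool([
  [-2,-1,28,0,0,0,20],
  [-1,-1,30,0,0,0,20],
  [0,-1,22,0,0,0,20],
  [0,0,12,0,0,0,20],
  [0,0,6,0,0,0,20],
  [0,0,2,0,0,0,20],
  [0,0,0,0,0,0,20],
])

```text
t: 34.98
ee_pos: [0.4705, 0.2792, -0.0024]
ee_rot: [[0.011, 1.0, 0.001], [1.0, -0.011, -0.005], [-0.005, 0.001, -1.0]]
ft_force: [0.3, -0.8, -1.6]
gripper_width: 0.0335
```

Run:
```python
from h import *
st();plan(465,290,-18,0,20,n=1)
```

```text
t 34.98 pos [470.5 279.2  -2.4] yaw -0.6 zax [ 0.001 -0.005 -1.   ] F [ 0.3 -0.8 -1.6] w 33.5
dist 20 n 1
[11,-6,16,0.001,0.005,-0.011,20],
```

Emit:
servo_tool([
  [9,-4,7,0,0.005,-0.01,20],
  [0,0,6,0,0,0,20],
  [0,0,3,0,0,0,20],
  [0,0,0,0,0,0,20],
])

```text
t: 35.32
ee_pos: [0.4695, 0.2892, -0.0164]
ee_rot: [[0.003, 1.0, 0.007], [1.0, -0.003, 0.004], [0.004, 0.007, -1.0]]
ft_force: [-0.4, -0.8, -1.4]
gripper_width: 0.0336
```

Emit:
servo_tool([
  [0,0,3,0,0,0,20],
  [0,0,1,0,0,0,20],
  [0,0,0,0,0,0,60],
  [0,0,0,0,0,0,60],
  [0,0,0,0,0,0,60],
  [0,0,-20,0,0,0,60],
  [0,0,-32,0,0,0,60],
  [0,0,-38,0,0,0,65],
  [0,0,-28,0,0,0,65],
  [0,0,0,0,0,0,65],
])

```text
t: 36.15
ee_pos: [0.4674, 0.2889, 0.1013]
ee_rot: [[0.001, 1.0, 0.004], [1.0, -0.001, 0.002], [0.002, 0.004, -1.0]]
ft_force: [1.2, -0.7, 1.1]
gripper_width: 0.0648
```

Run:
```python
from h import *
st();
p,d=imaging.grab_frame("top");buffers(p,d);
go(609,0,60,-13,65)
```

```text
t 36.15 pos [467.4 288.9 101.3] yaw -0.1 zax [ 0.004  0.002 -1.   ] F [ 1.2 -0.7  1.1] w 64.8
px [350.8 179.7] core xy [615. -77.] rect c [614. -77.] sz [44. 46.] ang 74.1 axis -18 area 63 z 0.04 118
px [330.1 181.4] core xy [607.   1.] rect c [606.  -1.] sz [42. 45.] ang 79.5 axis -13 area 65 z 0.04 117
dist 324 rows 10
[-32,16,4,0,0,0.025,65],[-32,17,4,0,0,0.025,65],[-31,17,4,0,0,0.025,65],[-31,18,4,0,0,0.025,65],[-30,19,4,0,0,0.025,65],[-30,20,4,0,0,0.025,65],[-29,20,4,0,0,0.025,65],[-29,21,4,0,0,0.025,65],[-18,14,3,0,0,0.016,65],[-10,8,2,0,0,0.009,65],
```

Emit:
servo_tool([
  [-34,0,0,0,0,0.02,65],
  [-34,0,0,0,0,0.025,65],
  [-34,0,0,0,0,0.025,65],
  [-34,0,0,0,0,0.025,65],
  [-34,3,2,0,0,0.025,65],
  [-30,15,3,0,0,0.025,65],
  [-26,22,3,0,0,0.025,65],
])

```text
t: 36.78
ee_pos: [0.488, 0.0555, 0.0859]
ee_rot: [[0.165, 0.986, 0.001], [0.986, -0.165, 0.003], [0.003, 0.0, -1.0]]
ft_force: [0.8, -0.3, -0.2]
gripper_width: 0.0652
```

Run:
```python
from h import *
st();
go(609,0,50,-13,65)
```

```text
t 36.78 pos [488.   55.5  85.9] yaw -9.5 zax [ 0.001  0.003 -1.   ] F [ 0.8 -0.3 -0.2] w 65.2
dist 138 rows 5
[-9,32,9,0,-0.001,0.015,65],[-8,32,9,0,-0.001,0.015,65],[-8,32,9,0,-0.001,0.015,65],[-5,21,6,0,-0.001,0.01,65],[-2,11,3,0,0,0.005,65],
```

Emit:
servo_tool([
  [0,32,6,0,0,0.015,65],
  [-4,32,6,0,0,0.015,65],
  [-4,28,6,0,0,0.01,65],
  [-3,15,4,0,0,0,65],
  [-2,6,2,0,0,0,65],
  [0,0,0,0,0,0,65],
  [0,0,0,0,0,0,65],
])

```text
t: 37.37
ee_pos: [0.5974, 0.0103, 0.0502]
ee_rot: [[0.219, 0.976, -0.01], [0.976, -0.219, 0.0], [-0.002, -0.01, -1.0]]
ft_force: [-0.9, 0.5, 0.2]
gripper_width: 0.065
```

Run:
```python
from h import *
st();
go(609,0,5,-13,65)
```

```text
t 37.37 pos [597.4  10.3  50.2] yaw -12.6 zax [-0.01  0.   -1.  ] F [-0.9  0.5  0.2] w 65.0
dist 48 rows 3
[-4,7,23,-0.005,0.001,0.003,65],[-2,4,15,-0.003,0.001,0.002,65],[-1,2,8,-0.002,0,0.001,65],
```

Emit:
servo_tool([
  [-4,7,20,-0.005,0,0.003,65],
  [-2,4,15,-0.003,0,0.002,65],
  [-1,2,8,-0.002,0,0,65],
  [0,0,0,0,0,0,65],
  [0,0,0,0,0,0,65],
])

```text
t: 37.78
ee_pos: [0.6047, 0.0037, 0.0072]
ee_rot: [[0.22, 0.975, -0.001], [0.975, -0.22, -0.001], [-0.001, -0.001, -1.0]]
ft_force: [0.1, -0.7, 0.1]
gripper_width: 0.065
```

Run:
```python
from h import *
st();
plan(609,0,-28,-13,65,n=1)
```

```text
t 37.78 pos [604.7   3.7   7.2] yaw -12.7 zax [-0.001 -0.001 -1.   ] F [ 0.1 -0.7  0.1] w 65.0
dist 36 n 1
[-3,5,35,-0.001,0.001,0.005,65],
```

Emit:
servo_tool([
  [-3,4,8,0,0,0.004,65],
  [0,0,12,0,0,0,65],
  [0,0,8,0,0,0,65],
  [0,0,3,0,0,0,65],
  [0,0,0,0,0,0,65],
])

```text
t: 38.2
ee_pos: [0.609, 0.0007, -0.0234]
ee_rot: [[0.223, 0.975, 0.004], [0.975, -0.223, -0.001], [-0.0, 0.004, -1.0]]
ft_force: [0.1, 0.3, -0.6]
gripper_width: 0.0651
```

Run:
```python
from h import *
st();
plan(609,0,-28,-13,65,n=1)
```

```text
t 38.2 pos [609.    0.7 -23.4] yaw -12.9 zax [ 0.004 -0.001 -1.   ] F [ 0.1  0.3 -0.6] w 65.1
dist 5 n 1
[-1,0,5,0.004,0,0.002,65],
```

Emit:
servo_tool([
  [-1,0,4,0,0,0,65],
  [0,0,0,0,0,0,20],
  [0,0,0,0,0,0,20],
  [0,0,0,0,0,0,20],
  [0,0,0,0,0,0,20],
  [0,0,0,0,0,0,20],
  [0,0,-15,0,0,0,20],
  [0,0,-32,0,0,0,20],
  [0,0,-36,0,0,0,20],
  [0,0,-28,0,0,0,20],
])

```text
t: 39.03
ee_pos: [0.6004, 0.0004, 0.0749]
ee_rot: [[0.223, 0.975, -0.021], [0.975, -0.223, 0.001], [-0.004, -0.021, -1.0]]
ft_force: [0.5, -0.6, -0.8]
gripper_width: 0.0422
```

Run:
```python
from h import *
st();go(466,90,85,-4,20)
```

```text
t 39.03 pos [6.004e+02 4.000e-01 7.490e+01] yaw -12.9 zax [-0.021  0.001 -1.   ] F [ 0.5 -0.6 -0.8] w 42.2
dist 162 rows 6
[11,-30,-1,-0.004,0,-0.031,20],[12,-30,-2,-0.004,0,-0.031,20],[13,-29,-2,-0.004,0,-0.031,20],[14,-29,-2,-0.004,0,-0.031,20],[10,-19,-1,-0.003,0,-0.02,20],[5,-10,-1,-0.001,0,-0.011,20],
```

Emit:
servo_tool([
  [11,-30,-4,0,0,-0.031,20],
  [12,-30,-4,0,0,-0.031,20],
  [13,-29,-4,0,0,-0.031,20],
  [16,-26,-3,0,0,-0.031,20],
  [22,-14,-2,0,0,-0.03,20],
  [28,-3,-1,0,0,-0.03,20],
])

```text
t: 39.53
ee_pos: [0.4862, 0.1214, 0.1043]
ee_rot: [[0.043, 0.999, -0.001], [0.999, -0.043, -0.002], [-0.002, -0.001, -1.0]]
ft_force: [1.2, 0.2, -0.9]
gripper_width: 0.0422
```

Run:
```python
from h import *
st();go(466,231,85,0,20)
```

```text
t 39.53 pos [486.2 121.4 104.3] yaw -2.5 zax [-0.001 -0.002 -1.   ] F [ 1.2  0.2 -0.9] w 42.2
dist 113 rows 4
[36,-8,6,0,0.001,-0.014,20],[36,-8,6,0,0.001,-0.014,20],[24,-5,4,0,0.001,-0.009,20],[13,-2,2,0,0,-0.005,20],
```

Emit:
servo_tool([
  [32,-5,1,0,0,-0.014,20],
  [32,-5,1,0,0,-0.014,20],
  [22,-4,1,0,0,-0.009,20],
  [10,-2,0,0,0,0,20],
  [0,0,0,0,0,0,20],
  [0,0,0,0,0,0,20],
])

```text
t: 40.03
ee_pos: [0.4694, 0.2258, 0.1022]
ee_rot: [[-0.002, 1.0, 0.002], [1.0, 0.002, -0.001], [-0.001, 0.002, -1.0]]
ft_force: [0.8, -0.9, -1.6]
gripper_width: 0.0423
```

Run:
```python
from h import *
st();go(466,231,-10,0,20)
```

```text
t 40.03 pos [469.4 225.8 102.2] yaw 0.1 zax [ 0.002 -0.001 -1.   ] F [ 0.8 -0.9 -1.6] w 42.3
dist 112 rows 4
[2,-1,37,0.001,0,0.001,20],[2,-1,37,0.001,0,0.001,20],[1,-1,24,0,0,0.001,20],[1,0,13,0,0,0,20],
```

Emit:
servo_tool([
  [3,-1,28,0,0,0,20],
  [2,-1,30,0,0,0,20],
  [2,-1,22,0,0,0,20],
  [0,0,12,0,0,0,20],
  [0,0,6,0,0,0,20],
  [0,0,2,0,0,0,20],
  [0,0,0,0,0,0,20],
])

```text
t: 40.62
ee_pos: [0.4721, 0.2236, 0.0008]
ee_rot: [[0.009, 1.0, 0.009], [1.0, -0.009, -0.005], [-0.004, 0.009, -1.0]]
ft_force: [-0.0, -0.2, -1.5]
gripper_width: 0.0422
```

Run:
```python
from h import *
st();plan(466,231,-19,0,20,n=1)
```

```text
t 40.62 pos [472.1 223.6   0.8] yaw -0.5 zax [ 0.009 -0.005 -1.   ] F [-0.  -0.2 -1.5] w 42.2
dist 22 n 1
[7,-6,20,0.009,0.005,-0.009,20],
```

Emit:
servo_tool([
  [5,-4,7,0.008,0.005,-0.009,20],
  [0,0,8,0,0,0,20],
  [0,0,4,0,0,0,20],
  [0,0,1,0,0,0,20],
  [0,0,0,0,0,0,60],
  [0,0,0,0,0,0,60],
  [0,0,0,0,0,0,60],
])

```text
t: 41.2
ee_pos: [0.4724, 0.2292, -0.0162]
ee_rot: [[0.001, 1.0, 0.009], [1.0, -0.001, 0.004], [0.004, 0.009, -1.0]]
ft_force: [0.5, 0.4, 0.5]
gripper_width: 0.0603
```

Emit:
servo_tool([
  [0,0,-20,0,0,0,60],
  [0,0,-32,0,0,0,60],
  [0,0,-38,0,0,0,65],
  [0,0,-28,0,0,0,65],
  [-30,0,0,0,0,0,65],
  [-34,0,0,0,0,0.03,65],
  [-34,0,0,0,0,0.03,65],
  [-34,5,0,0,0,0.03,65],
])

```text
t: 41.87
ee_pos: [0.4759, 0.0997, 0.1127]
ee_rot: [[0.08, 0.997, 0.02], [0.997, -0.08, 0.008], [0.009, 0.02, -1.0]]
ft_force: [0.9, -1.2, 0.2]
gripper_width: 0.0653
```

Run:
```python
from h import *
st();
p,d=imaging.grab_frame("top");buffers(p,d);c=p[135:275,195:455]
cv2.imwrite(f"pics/i1t.png",cv2.resize(c,None,fx=3,fy=3,interpolation=cv2.INTER_CUBIC))
go(616,-77,60,-17,65)
```

```text
t 41.87 pos [475.9  99.7 112.7] yaw -4.6 zax [ 0.02   0.008 -1.   ] F [ 0.9 -1.2  0.2] w 65.3
px [350.7 179.7] core xy [615. -76.] rect c [614. -77.] sz [44. 45.] ang 74.2 axis -14 area 64 z 0.04 114
dist 226 rows 7
[-26,25,9,0.004,-0.001,0.035,65],[-25,26,9,0.004,-0.001,0.035,65],[-24,27,9,0.004,-0.001,0.035,65],[-23,28,9,0.004,-0.001,0.035,65],[-22,29,9,0.004,-0.001,0.035,65],[-14,19,6,0.002,-0.001,0.023,65],[-7,11,3,0.001,0,0.012,65],
```

View pics/i1t.png

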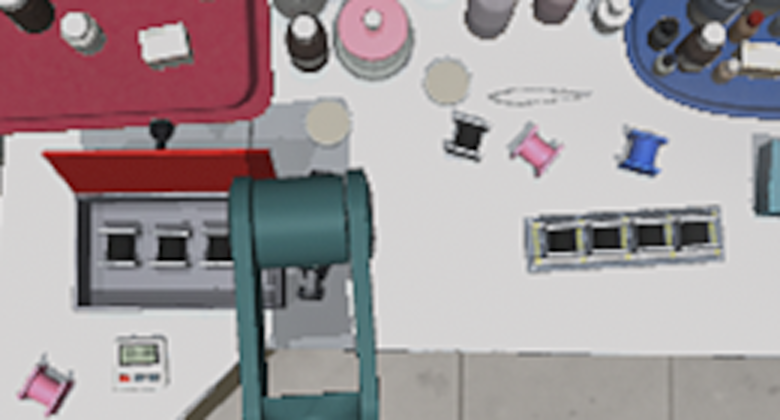

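Emit:
servo_tool([
  [-23,25,4,0.004,0,0.035,65],
  [-25,26,5,0.004,0,0.035,65],
  [-24,27,5,0.004,0,0.035,65],
  [-22,28,5,0.004,0,0.035,65],
  [-20,26,5,0.004,0,0.035,65],
  [-12,16,3,0,0,0.02,65],
  [-4,6,2,0,0,0.01,65],
  [0,0,0,0,0,0,65],
  [0,0,0,0,0,0,65],
])

```text
t: 42.67
ee_pos: [0.615, -0.0714, 0.091]
ee_rot: [[0.301, 0.954, 0.015], [0.954, -0.301, 0.005], [0.01, 0.013, -1.0]]
ft_force: [-0.3, -0.7, -0.0]
gripper_width: 0.0649
```

Run:
```python
from h import *
st();
go(616,-77,5,-17,65)
```

```text
t 42.67 pos [615.  -71.4  91. ] yaw -17.5 zax [ 0.015  0.005 -1.   ] F [-0.3 -0.7 -0. ] w 64.9
dist 86 rows 4
[-2,1,29,0.004,-0.003,-0.003,65],[-2,1,29,0.004,-0.003,-0.003,65],[-1,0,19,0.003,-0.002,-0.002,65],[-1,0,10,0.002,-0.001,-0.001,65],
```

Emit:
servo_tool([
  [-3,1,25,0.004,-0.003,0.003,65],
  [-2,1,26,0.004,-0.003,0,65],
  [-1,0,18,0.003,-0.002,0,65],
  [0,0,8,0,0,0,65],
  [0,0,2,0,0,0,65],
  [0,0,0,0,0,0,65],
])

```text
t: 43.17
ee_pos: [0.6154, -0.0689, 0.0157]
ee_rot: [[0.293, 0.956, 0.009], [0.956, -0.293, 0.002], [0.005, 0.008, -1.0]]
ft_force: [0.5, -0.3, 0.1]
gripper_width: 0.0651
```

Run:
```python
from h import *
st();
plan(616,-77,-28,-17,65,n=1)
```

```text
t 43.17 pos [615.4 -68.9  15.7] yaw -17.1 zax [ 0.009  0.002 -1.   ] F [ 0.5 -0.3  0.1] w 65.1
dist 44 n 1
[-8,3,44,0.008,-0.005,-0.001,65],
```

Emit:
servo_tool([
  [-7,2,8,0.008,-0.005,0,65],
  [0,0,14,0,0,0,65],
  [0,0,12,0,0,0,65],
  [0,0,5,0,0,0,65],
  [0,0,1,0,0,0,65],
  [0,0,0,0,0,0,65],
])

```text
t: 43.67
ee_pos: [0.6192, -0.0766, -0.02]
ee_rot: [[0.29, 0.957, 0.01], [0.957, -0.29, -0.003], [-0.0, 0.01, -1.0]]
ft_force: [-0.4, 0.4, 0.8]
gripper_width: 0.0648
```

Run:
```python
from h import *
st();
plan(616,-77,-28,-17,65,n=1)
```

```text
t 43.67 pos [619.2 -76.6 -20. ] yaw -16.9 zax [ 0.01  -0.003 -1.   ] F [-0.4  0.4  0.8] w 64.8
dist 9 n 1
[-1,-3,8,0.01,0,0.002,65],
```

Emit:
servo_tool([
  [-1,-3,7,0.009,0,0,65],
  [0,0,0,0,0,0,65],
  [0,0,0,0,0,0,20],
  [0,0,0,0,0,0,20],
  [0,0,0,0,0,0,20],
  [0,0,0,0,0,0,20],
  [0,0,0,0,0,0,20],
  [0,0,-15,0,0,0,20],
  [0,0,-32,0,0,0,20],
  [0,0,-36,0,0,0,20],
])

```text
t: 44.5
ee_pos: [0.6087, -0.0754, 0.0475]
ee_rot: [[0.291, 0.957, -0.02], [0.957, -0.291, 0.004], [-0.002, -0.02, -1.0]]
ft_force: [0.0, 0.1, -1.3]
gripper_width: 0.0423
```

Emit:
servo_tool([
  [0,0,-26,0,0,0,20],
  [0,0,-8,0,0,0,20],
])

```text
t: 44.67
ee_pos: [0.6118, -0.076, 0.0881]
ee_rot: [[0.291, 0.957, -0.012], [0.957, -0.291, 0.002], [-0.001, -0.013, -1.0]]
ft_force: [1.1, -0.5, 0.1]
gripper_width: 0.0424
```

Run:
```python
from h import *
st();go(466,60,90,-3,20)
```

```text
t 44.67 pos [611.8 -76.   88.1] yaw -16.9 zax [-0.012  0.002 -1.   ] F [ 1.1 -0.5  0.1] w 42.4
dist 199 rows 7
[15,-30,0,-0.002,0,-0.04,20],[16,-29,0,-0.002,0,-0.04,20],[17,-29,0,-0.002,0,-0.04,20],[18,-28,0,-0.002,0,-0.04,20],[19,-27,0,-0.002,0,-0.04,20],[13,-17,0,-0.001,0,-0.026,20],[7,-9,0,-0.001,0,-0.014,20],
```

Emit:
servo_tool([
  [15,-30,-3,0,0,-0.04,20],
  [16,-29,-3,0,0,-0.04,20],
  [17,-29,-3,0,0,-0.04,20],
  [18,-28,-3,0,0,-0.04,20],
  [20,-24,-2,0,0,-0.04,20],
  [24,-12,-2,0,0,-0.03,20],
  [26,-4,-1,0,0,-0.02,20],
])

```text
t: 45.25
ee_pos: [0.4766, 0.0889, 0.1031]
ee_rot: [[0.043, 0.999, -0.011], [0.999, -0.043, -0.001], [-0.001, -0.011, -1.0]]
ft_force: [1.2, 0.5, -0.4]
gripper_width: 0.0421
```

Run:
```python
from h import *
st();go(470,180,95,0,20)
```

```text
t 45.25 pos [476.6  88.9 103.1] yaw -2.5 zax [-0.011 -0.001 -1.   ] F [ 1.2  0.5 -0.4] w 42.1
dist 92 rows 4
[30,-3,3,-0.004,0,-0.014,20],[30,-3,3,-0.004,0,-0.014,20],[20,-2,2,-0.002,0,-0.009,20],[11,-1,1,-0.001,0,-0.005,20],
```

Emit:
servo_tool([
  [26,0,0,-0.003,0,-0.014,20],
  [26,0,0,-0.003,0,-0.014,20],
  [16,0,0,-0.002,0,-0.009,20],
  [6,0,0,0,0,0,20],
  [0,0,0,0,0,0,20],
  [0,0,0,0,0,0,20],
])

```text
t: 45.75
ee_pos: [0.4728, 0.1701, 0.0975]
ee_rot: [[-0.003, 1.0, -0.01], [1.0, 0.003, -0.001], [-0.001, -0.01, -1.0]]
ft_force: [-0.2, -0.4, -0.6]
gripper_width: 0.0426
```

Run:
```python
from h import *
st();go(470,180,40,0,20)
p,d=imaging.grab_frame("top");c=p[185:250,205:310]
cv2.imwrite(f"pics/j1t.png",cv2.resize(c,None,fx=7,fy=7,interpolation=cv2.INTER_CUBIC))
p,d=imaging.grab_frame("scene");c=p[130:260,200:360]
cv2.imwrite(f"pics/j1.png",cv2.resize(c,None,fx=4.5,fy=4.5,interpolation=cv2.INTER_CUBIC))
```

```text
t 45.75 pos [472.8 170.1  97.5] yaw 0.2 zax [-0.01  -0.001 -1.   ] F [-0.2 -0.4 -0.6] w 42.6
dist 58 rows 3
[5,-1,29,-0.005,0.001,0.002,20],[3,-1,19,-0.003,0,0.001,20],[2,0,10,-0.002,0,0.001,20],
```

View pics/j1t.png

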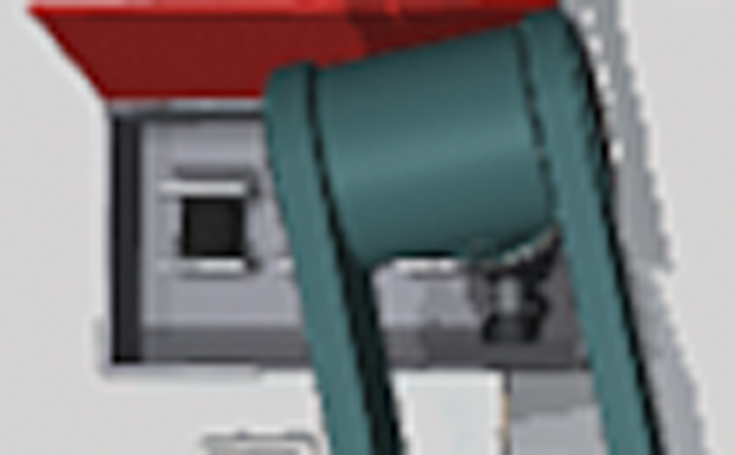

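View pics/j1.png

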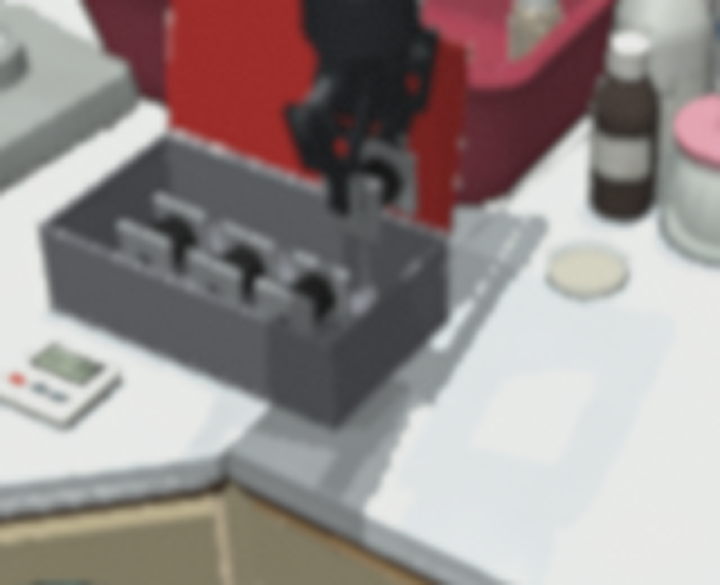

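Emit:
servo_tool([
  [6,-1,20,-0.005,0,0.002,20],
  [4,-1,20,-0.003,0,0,20],
  [1,0,10,-0.002,0,0,20],
  [0,0,3,0,0,0,20],
  [0,0,0,0,0,0,20],
  [0,0,0,0,0,0,20],
])

```text
t: 46.35
ee_pos: [0.4751, 0.1784, 0.0461]
ee_rot: [[0.009, 1.0, 0.008], [1.0, -0.009, 0.005], [0.005, 0.008, -1.0]]
ft_force: [-0.2, 2.7, -1.8]
gripper_width: 0.0424
```

Run:
```python
from h import *
st();plan(470,180,30,0,20,n=1)
```

```text
t 46.35 pos [475.1 178.4  46.1] yaw -0.5 zax [ 0.008  0.005 -1.   ] F [-0.2  2.7 -1.8] w 42.4
dist 17 n 1
[2,-5,16,0.008,-0.005,-0.009,20],
```

Emit:
servo_tool([
  [3,-4,3,0.008,-0.005,-0.009,20],
  [1,0,2,0,0,0,20],
  [0,0,0,0,0,0,20],
])

```text
t: 46.6
ee_pos: [0.4719, 0.1802, 0.042]
ee_rot: [[0.001, 1.0, 0.001], [1.0, -0.001, -0.004], [-0.004, 0.001, -1.0]]
ft_force: [-0.3, 0.1, -1.1]
gripper_width: 0.0423
```

Run:
```python
from h import *
st();plan(470,181.5,30,0,20,n=1)
p,d=imaging.grab_frame("scene");c=p[130:260,200:360]
cv2.imwrite(f"pics/j2.png",cv2.resize(c,None,fx=4.5,fy=4.5,interpolation=cv2.INTER_CUBIC))
```

```text
t 46.6 pos [471.9 180.2  42. ] yaw -0.1 zax [ 0.001 -0.004 -1.   ] F [-0.3  0.1 -1.1] w 42.3
dist 12 n 1
[1,-2,12,0.001,0.004,-0.001,20],
```

View pics/j2.png

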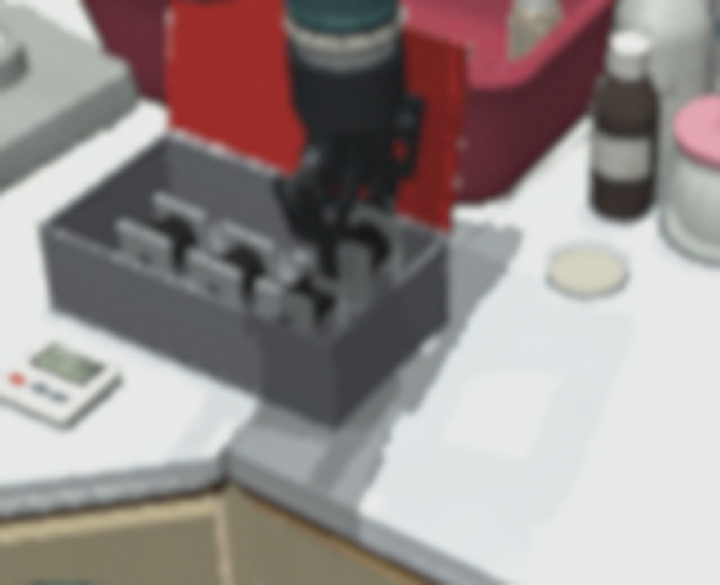

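Emit:
servo_tool([
  [2,-1,6,0,0.004,0,20],
  [0,0,7,0,0,0,20],
  [0,0,5,0,0,0,20],
  [0,0,0,0,0,0,20],
])

```text
t: 46.98
ee_pos: [0.4715, 0.1816, 0.0231]
ee_rot: [[0.001, 1.0, 0.003], [1.0, -0.001, -0.001], [-0.001, 0.003, -1.0]]
ft_force: [-0.7, -0.1, -1.0]
gripper_width: 0.0424
```

Run:
```python
from h import *
st();plan(470,181.5,10,0,20,n=1)
```

```text
t 46.98 pos [471.5 181.6  23.1] yaw -0.1 zax [ 0.003 -0.001 -1.   ] F [-0.7 -0.1 -1. ] w 42.4
dist 13 n 1
[-0,-2,13,0.003,0.001,-0.001,20],
```

Emit:
servo_tool([
  [0,-1,6,0,0,0,20],
  [0,0,7,0,0,0,20],
  [0,0,5,0,0,0,20],
  [0,0,0,0,0,0,20],
])

```text
t: 47.32
ee_pos: [0.4698, 0.1812, 0.0024]
ee_rot: [[0.002, 1.0, 0.001], [1.0, -0.002, -0.002], [-0.002, 0.001, -1.0]]
ft_force: [-0.2, 0.0, -1.2]
gripper_width: 0.0422
```

Run:
```python
from h import *
st();plan(470,181.5,-10,0,20,n=1)
```

```text
t 47.32 pos [469.8 181.2   2.4] yaw -0.1 zax [ 0.001 -0.002 -1.   ] F [-0.2  0.  -1.2] w 42.2
dist 12 n 1
[0,0,12,0.001,0.002,-0.002,20],
```

Emit:
servo_tool([
  [0,0,7,0,0,0,20],
  [0,0,7,0,0,0,20],
  [0,0,5,0,0,0,20],
  [0,0,2,0,0,0,20],
  [0,0,0,0,0,0,20],
])

```text
t: 47.73
ee_pos: [0.4695, 0.1811, -0.0215]
ee_rot: [[0.002, 1.0, 0.0], [1.0, -0.002, -0.002], [-0.002, 0.0, -1.0]]
ft_force: [0.2, 0.0, -1.0]
gripper_width: 0.0424
```

Emit:
servo_tool([
  [0,0,0,0,0,0,60],
  [0,0,0,0,0,0,60],
  [0,0,0,0,0,0,60],
  [0,0,-20,0,0,0,60],
  [0,0,-34,0,0,0,60],
  [0,0,-38,0,0,0,30],
  [0,0,-38,0,0,0,0],
  [0,0,-38,0,0,0,0],
  [0,0,-25,0,0,0,0],
])

```text
t: 48.48
ee_pos: [0.4651, 0.1803, 0.1734]
ee_rot: [[0.002, 1.0, -0.013], [1.0, -0.002, -0.006], [-0.006, -0.013, -1.0]]
ft_force: [-0.1, 0.6, -0.2]
gripper_width: 0.0121
```

Run:
```python
from h import *
st();
p,d=imaging.grab_frame("scene");P=cloud("scene",d);c=p[80:260,200:420]
cv2.imwrite(f"pics/k1.png",cv2.resize(c,None,fx=3.3,fy=3.3,interpolation=cv2.INTER_CUBIC))
hsv=cv2.cvtColor(p,cv2.COLOR_BGR2HSV)
r=cv2.inRange(hsv,(0,200,80),(6,255,255))>0
Q=P[r]; Q=Q[(Q[:,1]>.14)&(Q[:,1]<.41)&(Q[:,0]<.62)]
for z in range(80,230,20):
    k=abs(Q[:,2]*1000-z)<10; 
    if k.sum()>5: print(z,k.sum(),"x med",np.median(Q[k,0])*1000,"y",Q[k,1].min()*1000,Q[k,1].max()*1000)
# tray rim points
p,d=imaging.grab_frame("top");P=cloud("top",d)
for u in (200,240,260,280): print([ (v,(P[v,u]*1000).round().tolist()) for v in (95,110,130,150,165,172,176,180,184)])
```

```text
t 48.48 pos [465.1 180.3 173.4] yaw -0.1 zax [-0.013 -0.006 -1.   ] F [-0.1  0.6 -0.2] w 12.1
[(95, [890.0, 466.0, 148.0]), (110, [871.0, 497.0, 47.0]), (130, [766.0, 462.0, 141.0]), (150, [726.0, 503.0, 6.0]), (165, [669.0, 503.0, 1.0]), (172, [640.0, 498.0, 10.0]), (176, [600.0, 451.0, 156.0]), (180, [610.0, 500.0, 1.0]), (184, [594.0, 498.0, 6.0])]
[(95, [902.0, 330.0, 124.0]), (110, [877.0, 348.0, 34.0]), (130, [807.0, 352.0, 5.0]), (150, [729.0, 350.0, 3.0]), (165, [669.0, 346.0, 14.0]), (172, [642.0, 345.0, 13.0]), (176, [604.0, 314.0, 150.0]), (180, [612.0, 346.0, 4.0]), (184, [567.0, 300.0, 212.0])]
[(95, [902.0, 258.0, 127.0]), (110, [880.0, 273.0, 28.0]), (130, [789.0, 263.0, 74.0]), (150, [729.0, 272.0, 9.0]), (165, [672.0, 272.0, -1.0]), (172, [618.0, 245.0, 152.0]), (176, [629.0, 270.0, 4.0]), (180, [613.0, 269.0, 6.0]), (184, [567.0, 233.0, 216.0])]
[(95, [893.0, 183.0, 151.0]), (110, [840.0, 182.0, 149.0]), (130, [768.0, 180.0, 150.0]), (150, [706.0, 183.0, 113.0]), (165, [645.0, 178.0, 144.0]), (172, [620.0, 177.0, 145.0]), (176, [631.0, 193.0, 1.0]), (180, [615.0, 193.0, -1.0]), (184, [568.0, 168.0, 213.0])]
```

View pics/k1.png

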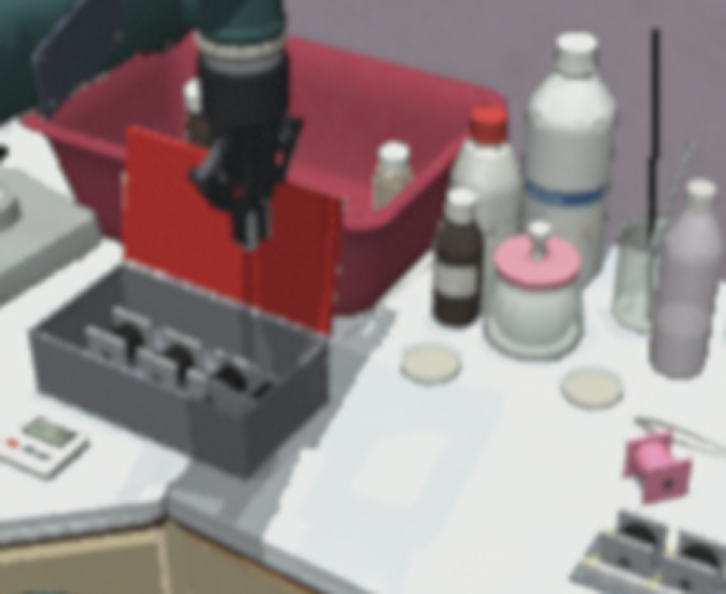

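Emit:
servo_tool([
  [12,0,-25,0,0,0,0],
  [15,0,-25,0,0,0,0],
  [8,0,-12,0,0,0,0],
  [0,0,0,0,0,0,0],
  [0,0,0,0,0,0,0],
])

```text
t: 49.0
ee_pos: [0.4652, 0.216, 0.2366]
ee_rot: [[0.003, 1.0, -0.011], [1.0, -0.003, -0.005], [-0.005, -0.011, -1.0]]
ft_force: [-0.1, -0.7, -0.2]
gripper_width: 0.0003
```

Run:
```python
from h import *
st();go(628,218,228,0,0)
```

```text
t 49.0 pos [465.2 216.  236.6] yaw -0.2 zax [-0.011 -0.005 -1.   ] F [-0.1 -0.7 -0.2] w 0.3
dist 163 rows 6
[1,33,1,-0.002,0.001,-0.001,0],[0,33,1,-0.002,0.001,-0.001,0],[0,33,2,-0.002,0.001,-0.001,0],[0,33,2,-0.002,0.001,-0.001,0],[0,21,1,-0.001,0.001,0,0],[0,11,1,-0.001,0,0,0],
```

Emit:
servo_tool([
  [1,33,-1,-0.002,0,0,0],
  [0,33,-1,-0.002,0,0,0],
  [0,33,-1,-0.002,0,0,0],
  [0,30,0,-0.002,0,0,0],
  [0,18,0,0,0,0,0],
  [0,8,0,0,0,0,0],
  [0,0,0,0,0,0,0],
  [0,0,0,0,0,0,0],
])

```text
t: 49.67
ee_pos: [0.6203, 0.2112, 0.2229]
ee_rot: [[0.004, 1.0, -0.024], [1.0, -0.004, -0.012], [-0.013, -0.024, -1.0]]
ft_force: [-0.3, -0.5, 0.4]
gripper_width: -0.0001
```

Run:
```python
from h import *
st();go(628,218,140,0,0)
p,d=imaging.grab_frame("scene");P=cloud("scene",d);c=p[60:240,180:400]
cv2.imwrite(f"pics/k2.png",cv2.resize(c,None,fx=3.3,fy=3.3,interpolation=cv2.INTER_CUBIC))
```

```text
t 49.67 pos [620.3 211.2 222.9] yaw -0.2 zax [-0.024 -0.012 -1.   ] F [-0.3 -0.5  0.4] w -0.1
dist 84 rows 4
[3,3,28,-0.008,0.004,-0.001,0],[2,3,28,-0.008,0.004,-0.001,0],[2,2,18,-0.005,0.003,-0.001,0],[1,1,10,-0.003,0.001,0,0],
```

View pics/k2.png

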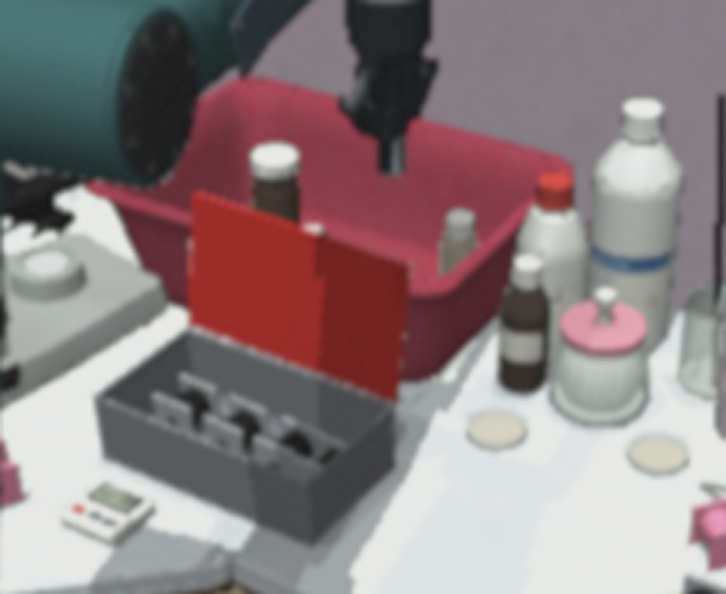

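Emit:
servo_tool([
  [3,4,22,-0.008,0.004,0,0],
  [2,3,24,-0.008,0.004,0,0],
  [2,2,16,-0.005,0.002,0,0],
  [0,0,8,0,0,0,0],
  [0,0,3,0,0,0,0],
  [0,0,0,0,0,0,0],
])

```text
t: 50.22
ee_pos: [0.6226, 0.2185, 0.1515]
ee_rot: [[0.001, 1.0, 0.001], [1.0, -0.001, -0.001], [-0.001, 0.001, -1.0]]
ft_force: [-0.2, 0.1, -0.1]
gripper_width: 0.0002
```

Run:
```python
from h import *
st()
p,d=imaging.grab_frame("scene");P=cloud("scene",d);c=p[60:240,180:400]
cv2.imwrite(f"pics/k3.png",cv2.resize(c,None,fx=3.3,fy=3.3,interpolation=cv2.INTER_CUBIC))
p,d=imaging.grab_frame("top");c=p[135:255,175:335]
cv2.imwrite(f"pics/k3t.png",cv2.resize(c,None,fx=4.5,fy=4.5,interpolation=cv2.INTER_CUBIC))
```

```text
t 50.22 pos [622.6 218.5 151.5] yaw -0.1 zax [ 0.001 -0.001 -1.   ] F [-0.2  0.1 -0.1] w 0.2
```

View pics/k3.png

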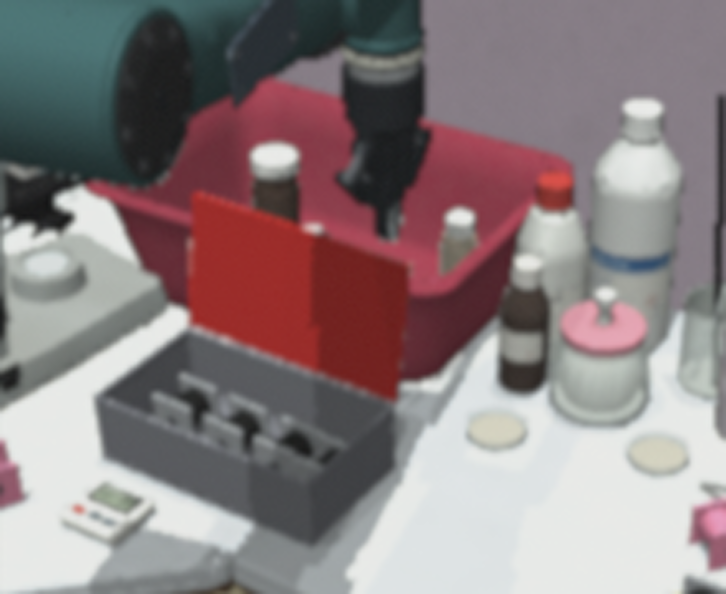

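View pics/k3t.png

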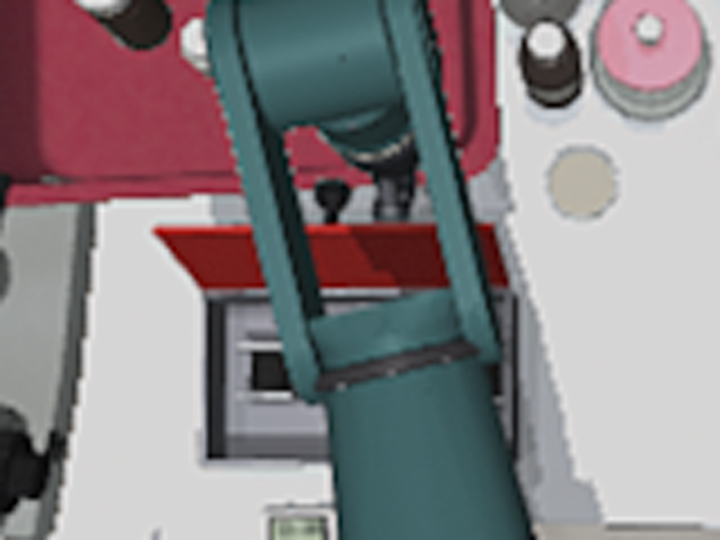

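Run:
```python
from h import *
for z in (.15,.17,.19,.2): print(z,proj("scene",np.array([.622,.2185,z])))
```

```text
0.15 [[297.15346001 143.94594225]]
0.17 [[297.01729037 138.50298933]]
0.19 [[296.87892937 132.972444  ]]
0.2 [[296.80891051 130.17366077]]
```

Emit:
servo_tool([
  [0,-3,9,0,0,0,0],
  [0,-5,7,0,0,0,0],
  [0,-8,1,0,0,0,0],
  [0,-10,0,0,0,0,0],
  [0,-10,0,0,0,0,0],
])

```text
t: 50.73
ee_pos: [0.588, 0.2188, 0.1378]
ee_rot: [[0.002, 1.0, 0.011], [1.0, -0.002, 0.001], [0.001, 0.011, -1.0]]
ft_force: [-0.5, -0.3, -0.2]
gripper_width: 0.0002
```

Emit:
servo_tool([
  [0,-12,0,0,0,0,0],
  [0,-12,0,0,0,0,0],
  [0,-12,0,0,0,0,0],
])

```text
t: 50.98
ee_pos: [0.5515, 0.2183, 0.1392]
ee_rot: [[0.003, 1.0, 0.018], [1.0, -0.003, 0.001], [0.001, 0.018, -1.0]]
ft_force: [2.1, -0.5, -1.2]
gripper_width: -0.0003
```

Run:
```python
from h import *
st()
p,d=imaging.grab_frame("scene");P=cloud("scene",d);c=p[60:240,180:400]
cv2.imwrite(f"pics/k4.png",cv2.resize(c,None,fx=3.3,fy=3.3,interpolation=cv2.INTER_CUBIC))
```

```text
t 50.98 pos [551.5 218.3 139.2] yaw -0.2 zax [ 0.018  0.001 -1.   ] F [ 2.1 -0.5 -1.2] w -0.3
```

View pics/k4.png

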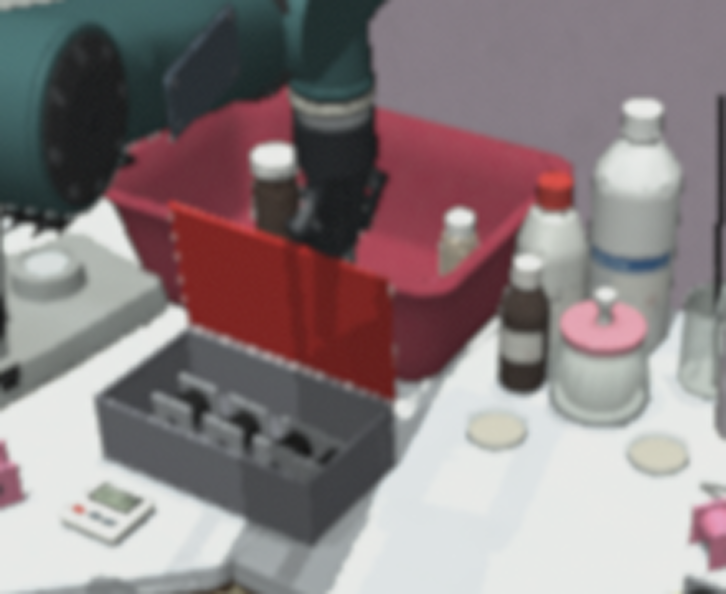

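Emit:
servo_tool([
  [0,-12,0,0,0,0,0],
  [0,-12,0,0,0,0,0],
  [0,-12,1,0,0,0,0],
  [0,-11,3,0,0,0,0],
  [0,-10,6,0,0,0,0],
  [0,-9,8,0,0,0,0],
])

```text
t: 51.53
ee_pos: [0.4849, 0.219, 0.1239]
ee_rot: [[0.003, 1.0, 0.031], [1.0, -0.003, 0.004], [0.005, 0.031, -1.0]]
ft_force: [1.0, 0.4, 1.4]
gripper_width: 0.0001
```

Run:
```python
from h import *
st()
p,d=imaging.grab_frame("scene");P=cloud("scene",d);c=p[60:240,180:400]
cv2.imwrite(f"pics/k5.png",cv2.resize(c,None,fx=3.3,fy=3.3,interpolation=cv2.INTER_CUBIC))
```

```text
t 51.53 pos [484.9 219.  123.9] yaw -0.2 zax [ 0.031  0.004 -1.   ] F [1.  0.4 1.4] w 0.1
```

View pics/k5.png

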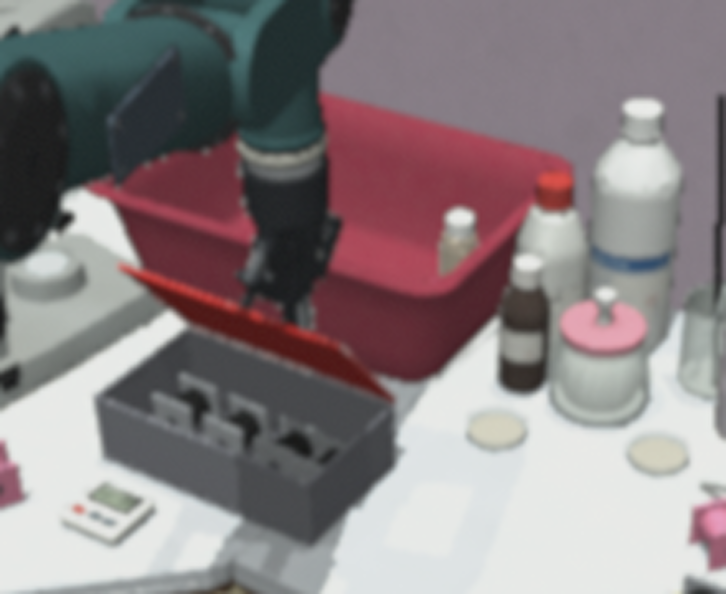

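Emit:
servo_tool([
  [0,-8,10,0.01,0,0,0],
  [0,-8,11,0.01,0,0,0],
  [0,-7,12,0.01,0,0,0],
  [0,-6,12,0,0,0,0],
  [0,-4,12,0,0,0,0],
])

```text
t: 52.0
ee_pos: [0.451, 0.2201, 0.0661]
ee_rot: [[0.002, 1.0, 0.004], [1.0, -0.002, 0.007], [0.007, 0.004, -1.0]]
ft_force: [-0.5, 0.6, 1.2]
gripper_width: -0.0
```

Run:
```python
from h import *
st()
p,d=imaging.grab_frame("scene");P=cloud("scene",d);c=p[60:240,180:400]
cv2.imwrite(f"pics/k6.png",cv2.resize(c,None,fx=3.3,fy=3.3,interpolation=cv2.INTER_CUBIC))
```

```text
t 52.0 pos [451.  220.1  66.1] yaw -0.1 zax [ 0.004  0.007 -1.   ] F [-0.5  0.6  1.2] w -0.0
```

View pics/k6.png

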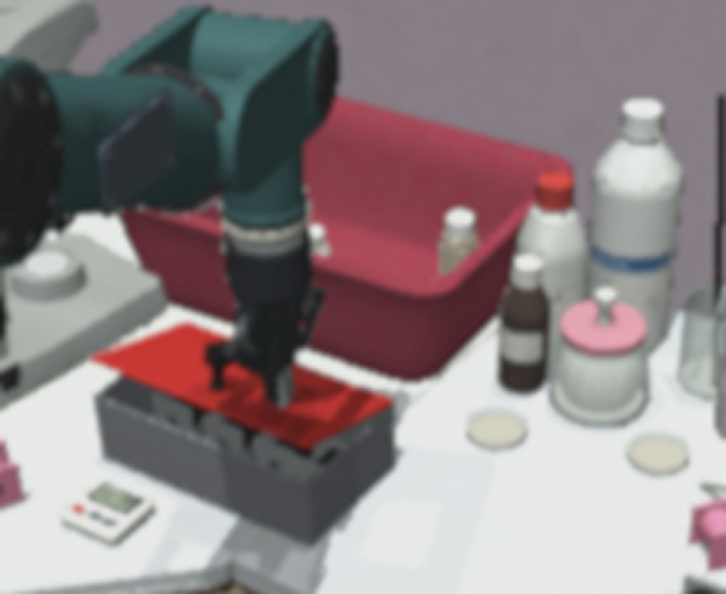

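Emit:
servo_tool([
  [0,-4,8,0,0,0,0],
  [0,-3,7,0,0,0,0],
  [0,-2,5,0,0,0,0],
  [0,0,3,0,0,0,0],
])

```text
t: 52.38
ee_pos: [0.4401, 0.2194, 0.042]
ee_rot: [[0.002, 1.0, -0.001], [1.0, -0.002, 0.005], [0.005, -0.001, -1.0]]
ft_force: [-11.5, -3.7, 30.5]
gripper_width: 0.0002
```

Emit:
servo_tool([
  [0,0,3,0,0,0,0],
  [0,0,2,0,0,0,0],
])

```text
t: 52.55
ee_pos: [0.4399, 0.2194, 0.0423]
ee_rot: [[0.001, 1.0, -0.001], [1.0, -0.001, 0.004], [0.004, -0.001, -1.0]]
ft_force: [-3.3, -1.2, 5.3]
gripper_width: -0.0001
```

Emit:
servo_tool([
  [0,0,-20,0,0,0,0],
  [0,0,-30,0,0,0,0],
  [-20,-10,-30,0,0,0,0],
  [-35,-15,-20,0,0,0,0],
  [-38,-15,-10,0,0,0,0],
  [-38,-10,0,0,0,0,0],
  [-38,-5,0,0,0,0,0],
  [-20,0,0,0,0,0,0],
  [-5,0,0,0,0,0,0],
  [0,0,0,0,0,0,0],
])

```text
t: 53.38
ee_pos: [0.3833, 0.0184, 0.1579]
ee_rot: [[-0.003, 1.0, 0.002], [1.0, 0.003, 0.001], [0.001, 0.002, -1.0]]
ft_force: [0.1, 0.2, -0.4]
gripper_width: 0.0002
```

Run:
```python
from h import *
st()
p,d=imaging.grab_frame("scene");P=cloud("scene",d);c=p[60:300,190:490]
cv2.imwrite(f"pics/l1.png",cv2.resize(c,None,fx=2.5,fy=2.5,interpolation=cv2.INTER_CUBIC))
hsv=cv2.cvtColor(p,cv2.COLOR_BGR2HSV)
def lid(P,hsv,n):
    r=cv2.inRange(hsv,(0,190,80),(6,255,255))>0
    Q=P[r]; Q=Q[(Q[:,1]>.13)&(Q[:,1]<.42)&(Q[:,0]>.38)&(Q[:,0]<.56)]
    A=np.c_[Q[:,:2],np.ones(len(Q))]; k=np.linalg.lstsq(A,Q[:,2],rcond=None)[0]
    print(n,len(Q),"slope x,y",k[:2],"z",np.median(Q[:,2]),Q.min(0),Q.max(0))
lid(P,hsv,"scene")
p,d=imaging.grab_frame("top");P=cloud("top",d);c=p[135:275,195:455]
lid(P,cv2.cvtColor(p,cv2.COLOR_BGR2HSV),"top")
cv2.imwrite(f"pics/l1t.png",cv2.resize(c,None,fx=3,fy=3,interpolation=cv2.INTER_CUBIC))
# seated buffers: tall clusters
m=np.zeros(p.shape[:2],np.uint8); m[195:232,365:442]=(p[195:232,365:442].max(2)<60)*255
n,l,s,cc=cv2.connectedComponentsWithStats(m,connectivity=4)
B=[(483.4,-192.7),(487.4,-248.6),(491.4,-304.4),(495.4,-360.3)]
for i in range(1,n):
    if s[i,4]>25: print(cc[i].round(1),s[i,4],(plane("top",cc[i],.041)[0]*1000).round(1))
```

```text
t 53.38 pos [383.3  18.4 157.9] yaw 0.2 zax [ 0.002  0.001 -1.   ] F [ 0.1  0.2 -0.4] w 0.2
scene 20 slope x,y [0.0023939  0.00894543] z 0.08473137850146756 [0.39705206 0.15401471 0.08032531] [0.52435335 0.3829592  0.08716523]
top 1246 slope x,y [ 0.00086357 -0.0021722 ] z 0.08270337287183371 [0.39282117 0.14963428 0.06877193] [0.53022772 0.39872447 0.11769717]
[426.  212.2] 64 [ 496.2 -355.5   41. ]
[411.2 213. ] 62 [ 492.4 -300.9   41. ]
[382.  214.8] 66 [ 483.9 -192.9   41. ]
[396.7 214.1] 58 [ 487.7 -247.    41. ]
```

View pics/l1.png

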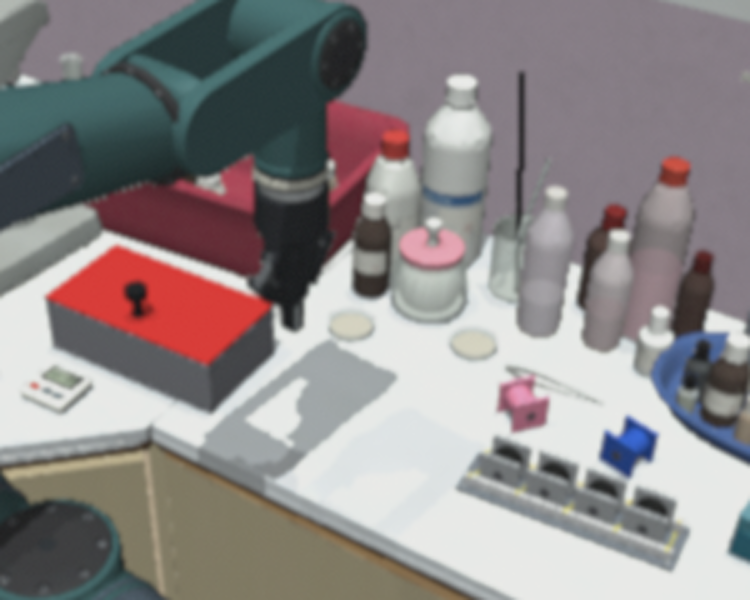

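View pics/l1t.png

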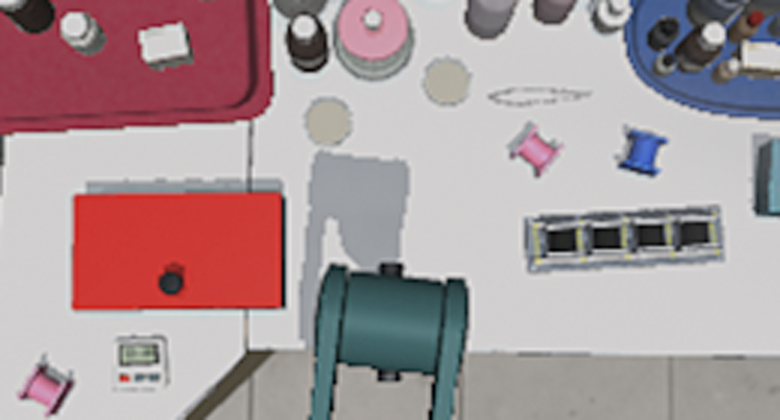

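Run:
```python
from h import *
p,d=imaging.grab_frame("top");P=cloud("top",d)
for c in [(382,214.8),(396.7,214.1),(411.2,213),(426,212.2)]:
    W=plane("top",c,.041)[0]
    k=(abs(P[...,1]-W[1])<.018)&(abs(P[...,0]-W[0])<.03)&(P[...,2]>.03); Q=P[k]
    top=Q[Q[:,2]>.047]; print(k.sum(),"z95",np.percentile(Q[:,2],95).round(4),"plates x",(top[:,0].min()*1000).round(),(top[:,0].max()*1000).round())
a=cv2.imread("pics/top0.png"); 
# bystanders shift: compare crops
for n,(x0,y0,x1,y1) in dict(pa=(295,166,315,184),pb=(334,152,355,172),fc=(355,162,395,172),tm=(230,245,252,266)).items():
    print(n,cv2.phaseCorrelate(np.float32(cv2.cvtColor(a[y0:y1,x0:x1],6)),np.float32(cv2.cvtColor(p[y0:y1,x0:x1],6)))[0])
env.sense(); st()
```

```text
106 z95 0.0571 plates x 467.0 505.0
107 z95 0.0576 plates x 468.0 509.0
101 z95 0.0566 plates x 473.0 514.0
104 z95 0.0582 plates x 477.0 515.0
pa (0.1910052243386744, 0.036555563594488305)
pb (-0.18595869163014633, -0.06993818298413856)
fc (-0.05756745610613123, -0.011365202409455044)
tm (-0.01750643278611541, -0.0031635304930990316)
t 53.53 pos [383.4  20.3 157.6] yaw 0.4 zax [ 0.001  0.002 -1.   ] F [0.5 0.2 0.4] w 0.0
```

Run:
```python
from workcell import env
print(env.sign_off())
```

```text
the job is handed in; nothing more can be done
None
```

I handed the job in at 53.5 s of the 210 s allowed; no verdict was reported. All eight buffers were present, and I squeezed each one at 45 N. Five were soft, closing to about 34 mm on the gripper, and three were hard at about 42 mm.

- **Rail:** Four soft buffers sit pressed down on the channel floor, one in each bay. Top-view centres come out within about 5 mm of the bay points along the rail. Bay 4 is the furthest off, at about 4.5 mm.
- **Bin:** The three hard buffers and the spare soft one were set down flat in the bin. I last saw three of them lying flat. The fourth was let go at floor height and I did not look at it separately afterwards.
- **Lid:** The red lid is shut. The depth image shows it level, with a slope of about 0.001 rad and its top at 83 mm.
- **Petri dishes, timer and forceps:** None moved, with under 0.2 px change between the first and last images.
- **Robot:** The arm is clear of everything.

Three readings disagreed with what I expected:

- **Fingertip height:** The fingertips sit about 40 mm higher than the reported TCP. My first grasp therefore closed above the buffer without touching it, and I corrected for this from the depth images.
- **Rail position:** The rail lay about 3 mm further out in x than the camera put it. The first buffer landed on a lip, with 18 N upward force, and went in after I shifted it.
- **Buffer height:** The seated buffers' plate tops read about 57 mm instead of 52 mm. Part of that is the camera, which also read the bare worktop 3 mm high. The contact heights matched the channel floor.

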